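# Load the candle carrier and latch its keeper bar

### The job

Swing the bench lamp well clear of the carrier crate, then stand every gold candle tin that is on the bench upright in the crate, one to a pocket and right down on the pocket floor. When all are in, swing the keeper bar over them until it clicks home into its catch, then swing the lamp back so that its head is centred over the crate. Leave the other things on the bench where they are.

Things in the scene. Friction and masses are not known exactly. Their poses are not given: they have to be found in the camera images.
- candle1: candle in a gold metal tin, an upright closed cylinder 54 mm across and 40 mm tall, about 120 g, white wax top with a short dark wick; origin at the centre of its underside, z up. Three or all four of the candles are present in any one run.
- candle2: candle in a gold metal tin, an upright closed cylinder 54 mm across and 40 mm tall, about 120 g, white wax top with a short dark wick; origin at the centre of its underside, z up. Three or all four of the candles are present in any one run.
- candle3: candle in a gold metal tin, an upright closed cylinder 54 mm across and 40 mm tall, about 120 g, white wax top with a short dark wick; origin at the centre of its underside, z up. Three or all four of the candles are present in any one run.
- candle4: candle in a gold metal tin, an upright closed cylinder 54 mm across and 40 mm tall, about 120 g, white wax top with a short dark wick; origin at the centre of its underside, z up. Three or all four of the candles are present in any one run.
- crate: carrier: plywood tray 160 x 160 mm fixed to the bench, walls 16 mm high, a green foam cross inside leaving four square pockets 62 x 62 mm (2 x 2, pitch 82 mm), floors 5 mm above the bench. A seated candle's top is at 45 mm. Origin at the centre of its underside; local x runs from the steel hinge post (x -95 mm, nearest the robot, 53 mm high) to the grey catch post (x +95 mm)
- pocket1 (a point): centre of the floor of the crate's pocket at local x +41, y +41 mm
- pocket2 (a point): centre of the floor of the crate's pocket at local x +41, y -41 mm
- pocket3 (a point): centre of the floor of the crate's pocket at local x -41, y +41 mm
- pocket4 (a point): centre of the floor of the crate's pocket at local x -41, y -41 mm
- keeper_bar (a joint): flat aluminium keeper bar, 200 mm long, 44 mm wide over the pockets, 10 mm thick, underside 54 mm above the bench (9 mm over seated candles), swinging level. rad: 0 = shut, along the crate's middle over the inner edges of all candles; grows as it swings out to the crate's +y (left) side, up to 1.95. Stays where left (about 0.5 N at the knob)
- catch (a point): sprung steel ball on top of the grey catch post; it snaps up behind the bar in the last 0.1 rad. It resists most near 0.09 rad (some 5 to 8 N at the knob), lets the bar pass at 0.05 and then holds it within 0.01 of shut; a joint stop at 0 ends the swing
- keeper_knob (a point): grip point on the keeper bar's upright red knob (18 mm diameter, standing 40 mm from the bar's top at 64 mm up to 104 mm above the bench), 89 mm above the bench, 178 mm from the hinge axis near the bar's free end
- keeper_hinge (a point): point on the vertical hinge axis of the keeper bar, on the hinge post at the crate's near end; direction of the bar from here = the crate's +x axis turned counter-clockwise (seen from above) by the joint's angle
- lamp_knob (a point): grip point, 245 mm above the bench, on the blue knob (18 mm thick, from 223 to 265 mm up) in the middle of the bench lamp's round white head (90 mm across, 199 to 223 mm up). The arm swings level about a steel post beyond the crate, 260 mm away along this point's +x axis, about 1.3 rad to the robot's right or 0.4 to its left, and stays where left (1 N)
- tape: bystander: roll of green tape lying flat, 60 mm across, 18 mm high; origin under its centre
- jar: bystander: amber jar with black cap, 60 mm across, 85 mm tall; origin under its centre
- pearl_box: bystander: blue flat box of pearls 110 x 70 x 22 mm; origin under its centre
- secateurs: bystander: secateurs with red handles lying flat, about 180 mm long, 16 mm high; origin under the middle
- brush: bystander: brush lying flat; origin near its middle
Things that resemble listed ones, but are neither listed nor needed, are in the scene too. Leave any orange or purple look-alike of the candle4 alone. There is more than one size of the crate; the one meant has the size given above.

How it is judged:
By the outcome, as a careful person would: the job done as asked, in the order asked, and still so for the second after the job is handed in, with the robot touching nothing.
Of candle1, candle2, candle3, candle4 only 3 to 4 are there at a start; the rules pass over those that are not, and their reading is None.
At some moment in a run one of candle1, candle2, candle3, candle4 may be knocked a few centimetres aside while the robot is not near it.
It also fails if it takes over 210 s, if anything falls off the work surface, if the arm or the gripper's body presses on something with over 40 N, if the wrist force passes 120 N, or if a joint passes its speed limit or range.

### The arm

A 6-joint arm with a two-finger parallel gripper is mounted at the origin on the work surface. World frame = base frame: x ahead of the robot, y to its left, z up, the work surface at z = 0. Lengths are in mm, angles in degrees, forces in N, time in s.
With the tool pointing down it reaches from about 350 to 850 mm from the base axis. Payload 8.1 kg.
Tool frame: the origin (TCP) lies at the very end of the fingers, on their centre line; the grasp point (between the pads) lies grip_depth behind it (grip_depth is the distance from the TCP to the grasp point, in mm); z points along the fingers, y is the direction in which the jaws open and shut (so a half turn about z gives the same grasp; the last joint's range is limited). The gripper opens to 85 mm and grips with 20 to 120 N. Pads are 22 mm wide; open, the fingers measure 114 mm over their backs; the gripper's body (76 mm by 85 mm) begins 54 mm behind the grasp point. The pads swing forward as they close: fully open they stand 13 mm farther back than shut.
Start: joints at [60.424, 7.471, 85.268, -0, 87.261, -4.893], TCP at [250.539, 545.193, 231.292] pointing down, gripper open.
Joint ranges: [-169.43, 169.43], [-51.17, 129.36], [1.28, 143.12], [-76.62, 256.62], [0, 156.53], [-152.29, 152.29]. Speed limits (degrees/s): [136.94, 136.94, 159.86, 180, 180, 180].

### API

Orientations are given as [roll, pitch, yaw] about the fixed x, y, z axes, in that order (R = Rz(yaw) Ry(pitch) Rx(roll)).
In Python, from bench import * gives the robot as it stands.
- The arm moves only by the tool step_arm, never from a script. Its argument "plan" is a list of rows, each an object of numbers: "grip": the finger opening in cm, from 0 to 8.54; "tx", "ty", "tz": the shift along the tool's x, y, z in cm; "ax", "ay", "az": the turn, a rotation vector about the tool's x, y, z in degrees. In form: [{"grip": .., "tx": .., "ty": .., "tz": .., "ax": .., "ay": .., "az": ..}, ...]. A call has 1 to 8 rows; each row shifts and turns the commanded pose from where the row before left it, along the tool's axes as they then stand; what a row does not reach is not made up. A row lasts 1/12 s, in which the tool goes at most 41.7 mm and 7.16 degrees, less where a joint would pass 70% of its speed; a pose out of reach is approached as far as the arm can. A call with a gripper value outside its range is refused whole. The fingers move at their own pace and stop on an object; "newtons" is the grip in N (left out, the last holds). Time passes only in rows, so rows that do not move let the fingers close. It gives the time, the measured TCP pose, the force and the opening at its end, in the units of the state.
- sense(): the state, without advancing time (a new reading comes with each control period).
- snapshot(name): name is "scene" or "side" or "wrist"; returns the picture (480x640x3 uint8, red, green, blue); there is no depth.
- camera_model(name): a dict with "intrinsics" (3x3 intrinsics, pixels), "pose" (4x4, takes a point from camera to world coordinates); the wrist camera has in their place "T_tool_cam" (4x4, takes a point from camera to tool coordinates, whose origin is the TCP and whose axes are the flange's). Camera axes: x right, y down, z forward; pixel columns grow to the right and rows downward; lengths in mm; the calibration is good to about 2 mm. A picture is of the moment at which its call begins: read the wrist's pose just before it. camera_model takes no time and is no camera call.
- hand_in(): hands the job in, once; it reports no verdict.
The state is a dict: "time": time; "joint_pos": joint angles; "qd": joint speeds; "joint_efforts": joint torques, N m; "tool_pos": TCP position; "tcp_rot": TCP orientation; "ft_force": force on the tool from outside, world axes, zero at the start; "wrist_torque": the same for the moment, N m; "finger_gap": finger opening in mm.
Only numpy, scipy, OpenCV 4.12 (cv2) and the standard library are available. Lean on these libraries where they do the work, as an engineer would, in place of code of your own. Each camera call takes 0.05 s, during which the arm holds its last target.

## Working session

There is one attempt and no reset: what is moved stays moved. The work goes in short steps, Python scripts to look and compute and a tool call to move; the robot and the scene stay as the last step left them, time stands still between calls to the robot, and variables do not carry over. Pictures are saved under pics/ and viewed, and the job is handed in when it is done.

Besides the shell and the picture viewer there is one more tool, called after ">>>" as a command line: name --argument value ..., lists and objects as JSON in quotes. step_arm: Moves the arm, as the interface text tells. Its arguments: {"type":"object","properties":{"plan":{"type":"array","items":{"type":"object","properties":{"grip":{"type":"number"},"tx":{"type":"number"},"ty":{"type":"number"},"tz":{"type":"number"},"ax":{"type":"number"},"ay":{"type":"number"},"az":{"type":"number"}}}},"newtons":{"type":"number"}},"required":["plan"]}

```bash
ls; mkdir -p pics; python3 - <<'E'
from bench import *
import cv2
s=sense(); print(s)
for n in ("scene","side","wrist"):
    im=snapshot(n); cv2.imwrite(f"pics/{n}0.png",im[:,:,::-1]); print(n,camera_model(n))
E
```

```text
pics
{'time': 0.0, 'joint_pos': array([ 6.04233241e+01,  7.51601447e+00,  8.53310359e+01,  2.06948903e-03,
        8.72599314e+01, -4.89231873e+00]), 'qd': array([-0.06061893,  0.15901955, -0.01292672, -0.01567186, -0.01220857,
        0.02550441]), 'joint_efforts': array([-7.68500850e-04, -5.69421458e+01, -5.00535750e+01, -6.26857600e-04,
        1.52245606e-02, -9.17408272e-06]), 'tool_pos': array([250.25824734, 544.70897113, 230.21813434]), 'tcp_rot': array([-1.79893584e+02, -1.11831584e-02,  1.55315532e+02]), 'ft_force': array([-0.47012623, -0.92471001, -0.41885082]), 'wrist_torque': array([-0.00340259,  0.00719887, -0.04748613]), 'finger_gap': 85.19618312884182}
scene {'intrinsics': array([[474.74303687,   0.        , 322.34944804],
       [  0.        , 474.74303687, 237.86603263],
       [  0.        ,   0.        ,   1.        ]]), 'pose': array([[-5.29273944e-02,  7.21365071e-01, -6.90529598e-01,
         1.34851349e+03],
       [ 9.98570496e-01,  4.33985257e-02, -3.12014922e-02,
         1.23671888e+01],
       [ 7.46029987e-03, -6.91193896e-01, -7.22630847e-01,
         9.
[... 458 characters left out ...]
    [-3.70929600e-03, -6.76299079e-01, -7.36617809e-01,
         9.72115834e+02],
       [ 0.00000000e+00,  0.00000000e+00,  0.00000000e+00,
         1.00000000e+00]])}
wrist {'intrinsics': array([[385.53272087,   0.        , 321.78347689],
       [  0.        , 385.53272087, 237.71699183],
       [  0.        ,   0.        ,   1.        ]]), 'T_tool_cam': array([[ 6.17003180e-04, -9.61509894e-01, -2.74769619e-01,
         7.02400767e+01],
       [ 9.99999236e-01,  8.87461454e-04, -8.59994132e-04,
         1.37990154e+00],
       [ 1.07074031e-03, -2.74768878e-01,  9.61509707e-01,
        -1.42883693e+02],
       [ 0.00000000e+00,  0.00000000e+00,  0.00000000e+00,
         1.00000000e+00]])}
```

View pics/scene0.png

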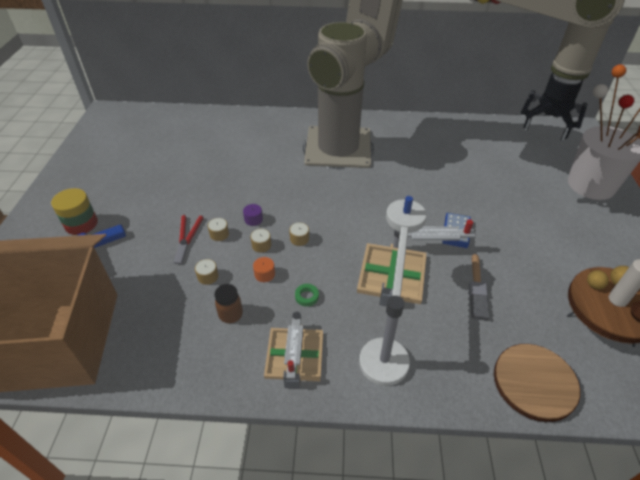

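View pics/side0.png

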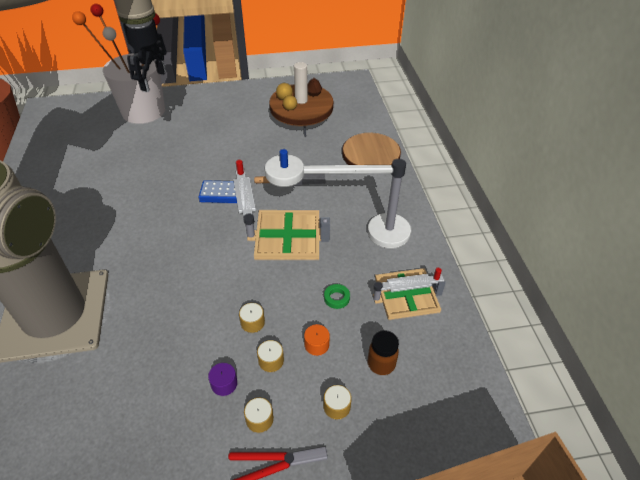

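View pics/wrist0.png

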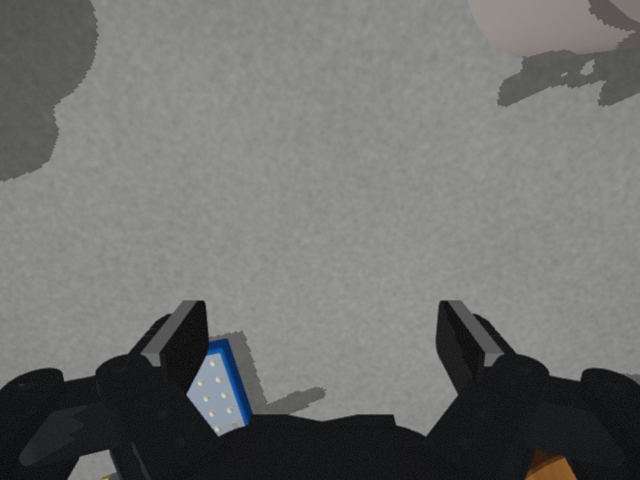

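```bash
python3 -c "
import bench
print([ (n,getattr(bench,n)) for n in dir(bench) if not n.startswith('_')])"
```

```text
[('PlanningError', <class 'bench.PlanningError'>), ('camera_model', <function make.<locals>.<lambda> at 0x7f169596c720>), ('grip_depth', 18.700000000000003), ('hand_in', <function connect.<locals>.done at 0x7f1695f6f7e0>), ('sense', <function make.<locals>.<lambda> at 0x7f169596c680>), ('snapshot', <function make.<locals>.drawn_camera at 0x7f169596c180>)]
```

```bash
cat > h.py <<'E'
from bench import *
import numpy as np, cv2
def ray(n,u,v,s=None):
    c=camera_model(n); K=c["intrinsics"]
    T=c["pose"] if "pose" in c else tool(s or sense())@c["T_tool_cam"]
    d=T[:3,:3]@np.linalg.solve(K,[u,v,1.]); return T[:3,3],d
def onz(n,u,v,z,s=None):
    o,d=ray(n,u,v,s); return o+d*(z-o[2])/d[2]
def tri(a,b):
    (o1,d1),(o2,d2)=a,b
    t=np.linalg.lstsq(np.c_[d1,-d2],o2-o1,rcond=None)[0]
    p,q=o1+t[0]*d1,o2+t[1]*d2; return (p+q)/2,np.linalg.norm(p-q)
def tool(s):
    from scipy.spatial.transform import Rotation as R
    T=np.eye(4);T[:3,:3]=R.from_euler('xyz',s["tcp_rot"],degrees=True).as_matrix();T[:3,3]=s["tool_pos"];return T
def blobs(m,amin=30):
    n,l,st,c=cv2.connectedComponentsWithStats(m.astype(np.uint8))
    return [(c[i].round(1),st[i]) for i in range(1,n) if st[i][4]>=amin]
def hsv(im): return cv2.cvtColor(im,cv2.COLOR_RGB2HSV).astype(int)
def snap(n,f=None):
    im=snapshot(n)
    if f: cv2.imwrite("pics/"+f,im[:,:,::-1])
    return im
def masks(im):
    H,S,V=[hsv(im)[:,:,i] for i in range(3)]
    return dict(white=(S<50)&(V>175),gold=(H>12)&(H<28)&(S>110)&(V>70),red=((H<4)|(H>176))&(S>180)&(V>90),blue=(H>105)&(H<125)&(S>180)&(V>70),green=(H>50)&(H<75)&(S>150))
E
python3 - <<'E'
from h import *
for n in("scene","side"):
    im=cv2.imread(f"pics/{n}0.png")[:,:,::-1].copy()
    for k,m in masks(im).items():
        print(n,k,[(b[0].tolist(),b[1].tolist()) for b in blobs(m,40)])
    cv2.imwrite(f"pics/{n}crop.png",cv2.resize((im[190:390,180:480] if n=="scene" else im[130:330,190:490])[:,:,::-1],None,fx=2.6,fy=2.6,interpolation=cv2.INTER_CUBIC))
E
```

```text
scene white [([396.6, 212.1], [388, 202, 22, 20, 224]), ([216.8, 224.2], [210, 220, 15, 9, 85]), ([298.2, 228.8], [292, 224, 14, 10, 91]), ([400.5, 248.5], [397, 228, 8, 45, 117]), ([259.6, 235.0], [253, 231, 15, 9, 93]), ([204.7, 266.6], [197, 261, 17, 12, 117]), ([395.9, 284.1], [394, 274, 5, 20, 49]), ([293.2, 341.4], [290, 329, 8, 25, 108]), ([379.0, 365.6], [361, 344, 46, 37, 842])]
scene gold [([69.7, 202.4], [52, 189, 36, 28, 792]), ([603.2, 301.5], [571, 267, 69, 71, 2667]), ([24.9, 293.3], [19, 287, 11, 16, 42]), ([25.4, 324.2], [0, 294, 69, 62, 1322])]
scene red []
scene blue []
scene green []
side white [([366.3, 57.2], [345, 46, 49, 22, 496]), ([289.6, 70.2], [266, 52, 41, 51, 835]), ([330.1, 67.3], [319, 63, 24, 9, 146]), ([354.2, 66.5], [346, 64, 19, 6, 78]), ([386.2, 74.2], [373, 68, 27, 13, 269]), ([254.3, 75.0], [250, 73, 12, 5, 46]), ([392.9, 88.1], [379, 81, 29, 15, 321]), ([408.9, 86.3], [405, 80, 9, 13, 43]), ([64.3, 89.8], [52, 84, 22, 11, 127]), ([137.5, 110.4], [131, 92, 15, 31, 252]), ([417.1, 101.5], [413, 95, 10, 14, 51]), ([401.0, 102.7], [386, 97, 30, 14,
[... 1692 characters left out ...]
 309.9], [381, 293, 37, 26, 193]), ([252.5, 324.5], [239, 312, 25, 21, 250]), ([271.4, 364.0], [258, 350, 26, 22, 252]), ([336.3, 410.9], [324, 394, 27, 25, 253]), ([260.3, 424.2], [245, 409, 28, 24, 258]), ([519.1, 463.5], [418, 432, 169, 48, 4081])]
side red [([96.0, 9.3], [91, 5, 11, 10, 87]), ([239.5, 166.8], [236, 160, 7, 15, 73]), ([437.2, 273.5], [434, 268, 7, 12, 56]), ([260.6, 463.2], [229, 453, 60, 27, 735])]
side blue [([194.0, 48.6], [184, 16, 22, 65, 1106]), ([283.6, 158.4], [280, 150, 8, 18, 115]), ([217.7, 199.1], [199, 196, 38, 7, 210])]
side green [([287.6, 232.8], [260, 213, 56, 39, 610]), ([336.5, 295.9], [324, 284, 26, 25, 394]), ([408.0, 295.5], [385, 288, 46, 23, 332])]
```

View pics/scenecrop.png

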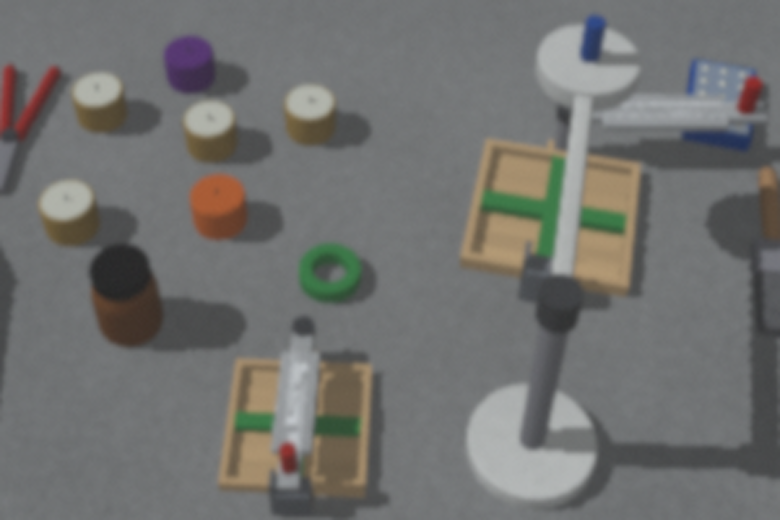

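View pics/sidecrop.png

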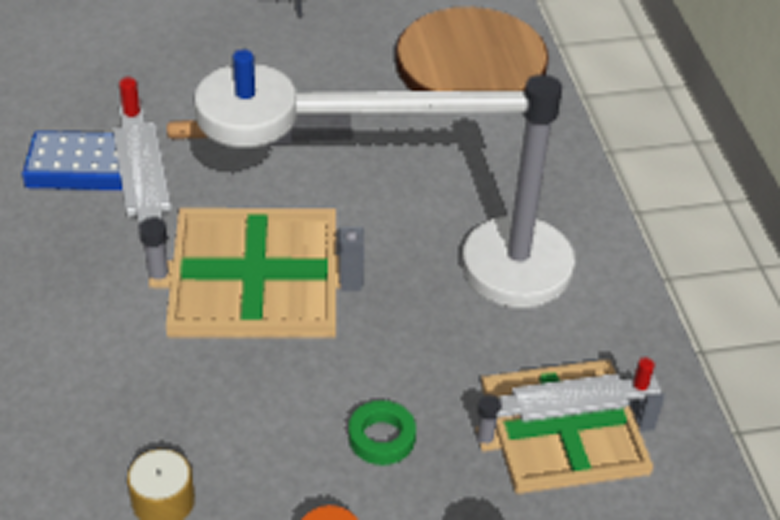

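```bash
python3 - <<'E'
from h import *
cs=dict(a=(250.6,312.0),b=(269.4,350.6),c=(337.1,396.9),d=(257.5,410.0))
cc=dict(a=(298.2,228.8),b=(259.6,235.0),d=(216.8,224.2),c=(204.7,266.6))
for k in cs: print(k,onz("side",*cs[k],40).round(1),onz("scene",*cc[k],40).round(1))
print("lampknob",onz("side",283.6,158.4,245).round(1), onz("scene",408,204,245).round(1),tri(ray("side",283.6,158.4),ray("scene",408,204)))
print("red knob",onz("side",239.5,166.8,89).round(1),onz("scene",469,227,89).round(1))
for u,v in [(254.5,210.5),(319,210.5),(319,259),(254,259)]: print("cr",onz("side",u,v,16).round(1))
# scene crop pixel->full
for u,v in [(484,142),(641,163),(629,293),(461,264)]: print("sc",onz("scene",180+u/2.6,190+v/2.6,16).round(1))
print("lamp post top", onz("side",190+542/2.6,130+95/2.6,235).round(1), "base",onz("side",389.5,232,10).round(1))
print("hinge top",onz("side",190+152/2.6,130+230/2.6,64).round(1))
# small crate
for u,v in [(484,378),(610,362),(652,465),(518,490)]: print("small",onz("side",190+u/2.6,130+v/2.6,16).round(1))
for n,u,v,z in [("tape",381,432,18),("jar",0,0,0)]: print(n,onz("side",190+u/2.6,130+v/2.6,z).round(1))
print("jar",onz("side",384,342,85).round(1),"orange",onz("side",317,334,40).round(1),"purple",onz("side",223,374,40).round(1))
E
```

```text
a [440.9 -92.4  40. ] [446.1 -94.2  40. ]
b [ 471.6 -194.4   40. ] [ 475.6 -195.1   40. ]
c [ 589.3 -316.1   40. ] [ 593.5 -316.5   40. ]
d [ 436.5 -318.    40. ] [ 441.8 -317.5   40. ]
lampknob [553.6 164.8 245. ] [556.7 166.  245. ] (array([554.00198507, 166.76027237, 243.03925082]), np.float64(0.8231499959716739))
red knob [449.8 347.2  89. ] [461.4 351.2  89. ]
cr [475.4 249.6  16. ]
cr [644.3 221.9  16. ]
cr [616.2  54.3  16. ]
cr [460.3  79.8  16. ]
sc [471.2  91.2  16. ]
sc [491.  251.2  16. ]
sc [655.5 224.   16. ]
sc [630.9  67.7  16. ]
lamp post top [803.5 107.2 235. ] base [810.4 120.5  10. ]
hinge top [458.3 172.8  64. ]
small [741. -18.  16.]
small [859.5 -18.2  16. ]
small [ 860.6 -135.    16. ]
small [ 740.3 -141.5   16. ]
tape [636.9 -64.3  18. ]
jar [303.3 668.9   0. ]
jar [ 696.9 -238.7   85. ] orange [ 574.2 -170.7   40. ] purple [ 375.5 -232.4   40. ]
```

```bash
cat >> h.py <<'E'
from scipy.spatial.transform import Rotation as R
import json
def Rd(yaw): return R.from_euler('xyz',[180,0,yaw],degrees=True)
def plan(wps,step=38,ang=6.5,hold=0):
    """wps: list of (x,y,z,yaw) tool-down poses; prints rows of tool-frame shifts in calls of 8"""
    s=sense(); p=s["tool_pos"].copy(); r=R.from_euler('xyz',s["tcp_rot"],degrees=True); rows=[]
    y=s["tcp_rot"][2]
    for w in wps:
        t=np.array(w[:3],float); dy=(w[3]-y+180)%360-180
        n=max(1,int(np.ceil(max(np.linalg.norm(t-p)/step,abs(dy)/ang))))
        p0=p.copy()
        for i in range(1,n+1):
            q=p0+(t-p0)*i/n; rt=Rd(y+dy*i/n)
            sh=(r.inv().apply(q-p)/10).round(2); rv=np.degrees((r.inv()*rt).as_rotvec()).round(1)
            row={k:float(v) for k,v in zip(("tx","ty","tz","ax","ay","az"),[*sh,*rv]) if abs(v)>1e-9}
            rows.append(row); p=p+r.apply(sh*10); r=r*R.from_rotvec(np.radians(rv))
        y=y+dy
    rows+= [{}]*hold
    print("n",len(rows))
    for i in range(0,len(rows),8): print(json.dumps(rows[i:i+8]).replace('"',"").replace(" ",""))
def st():
    s=sense(); print("t%.2f"%s["time"],s["tool_pos"].round(1),s["tcp_rot"].round(1),"F",s["ft_force"].round(1),"gap",round(s["finger_gap"],1),"q",s["joint_pos"].round(0))
E
python3 -c "
from h import *
st(); plan([(300,480,320,130),(554.5,165.5,310,80)])"
```

```text
t0.15 [250.3 544.8 230.5] [-179.9   -0.   155.3] F [0.2 0.3 0. ] gap 85.3 q [60.  8. 85. -0. 87. -5.]
n 15
[{tx:-1.81,ty:-0.96,tz:-2.24,ax:-0.1,az:6.3},{tx:-1.89,ty:-0.75,tz:-2.23,az:6.4},{tx:-1.97,ty:-0.53,tz:-2.24,az:6.3},{tx:-2.02,ty:-0.31,tz:-2.24,az:6.3},{tx:-3.68,ty:-0.07,tz:0.09,az:4.6},{tx:-3.67,ty:0.23,tz:0.09,az:4.5},{tx:-3.64,ty:0.52,tz:0.09,az:4.6},{tx:-3.59,ty:0.8,tz:0.09,az:4.5}]
[{tx:-3.51,ty:1.09,tz:0.09,az:4.5},{tx:-3.42,ty:1.35,tz:0.09,az:4.6},{tx:-3.3,ty:1.63,tz:0.09,az:4.5},{tx:-3.16,ty:1.88,tz:0.09,az:4.6},{tx:-3.0,ty:2.13,tz:0.09,az:4.5},{tx:-2.82,ty:2.36,tz:0.09,az:4.6},{tx:-2.63,ty:2.58,tz:0.09,az:4.5}]
```

>>> step_arm --plan '[{"grip":5,"tx":-1.8,"ty":-1.0,"tz":-2.2,"az":6.3},{"grip":5,"tx":-1.9,"ty":-0.7,"tz":-2.2,"az":6.4},{"grip":5,"tx":-2.0,"ty":-0.5,"tz":-2.2,"az":6.3},{"grip":5,"tx":-2.0,"ty":-0.3,"tz":-2.2,"az":6.3},{"grip":5,"tx":-3.7,"ty":-0.1,"tz":0.1,"az":4.6},{"grip":5,"tx":-3.7,"ty":0.2,"tz":0.1,"az":4.5},{"grip":5,"tx":-3.6,"ty":0.5,"tz":0.1,"az":4.6},{"grip":5,"tx":-3.6,"ty":0.8,"tz":0.1,"az":4.5}]'

```text
invalid input
```

>>> step_arm --plan '[{"grip":5,"tx":-3.5,"ty":1.1,"tz":0.1,"az":4.5},{"grip":5,"tx":-3.4,"ty":1.3,"tz":0.1,"az":4.6},{"grip":5,"tx":-3.3,"ty":1.6,"tz":0.1,"az":4.5},{"grip":5,"tx":-3.2,"ty":1.9,"tz":0.1,"az":4.6},{"grip":5,"tx":-3.0,"ty":2.1,"tz":0.1,"az":4.5},{"grip":5,"tx":-2.8,"ty":2.4,"tz":0.1,"az":4.6},{"grip":5,"tx":-2.6,"ty":2.6,"tz":0.1,"az":4.5},{"grip":5}]'

```text
invalid input
```

```bash
python3 - <<'E'
from h import *
st(); im=snap("side","s1.png"); snap("wrist","w1.png"); 
plan([(554.5,165.5,231,80)],step=25)
E
```

```text
t0.15 [250.3 544.8 230.5] [-179.9   -0.   155.3] F [0.2 0.3 0. ] gap 85.3 q [60.  8. 85. -0. 87. -5.]
n 20
[{tx:-2.17,ty:-1.09,ax:-0.1,az:3.8},{tx:-2.25,ty:-0.94,az:3.7},{tx:-2.29,ty:-0.8,az:3.8},{tx:-2.35,ty:-0.64,tz:-0.01,az:3.8},{tx:-2.38,ty:-0.48,az:3.7},{tx:-2.41,ty:-0.33,az:3.8},{tx:-2.42,ty:-0.17,az:3.8},{tx:-2.44,ty:-0.01,az:3.7}]
[{tx:-2.42,ty:0.14,tz:-0.01,az:3.8},{tx:-2.41,ty:0.31,az:3.8},{tx:-2.39,ty:0.47,az:3.7},{tx:-2.35,ty:0.62,az:3.8},{tx:-2.31,ty:0.78,tz:-0.01,az:3.8},{tx:-2.24,ty:0.92,az:3.7},{tx:-2.19,ty:1.07,az:3.8},{tx:-2.1,ty:1.21,az:3.8}]
[{tx:-2.03,ty:1.35,az:3.7},{tx:-1.93,ty:1.48,tz:-0.01,az:3.8},{tx:-1.83,ty:1.6,az:3.8},{tx:-1.72,ty:1.72,az:3.7}]
```

View pics/w1.png

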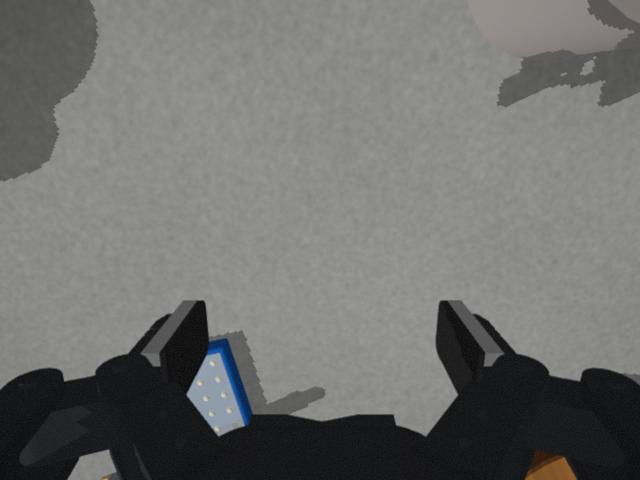

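View pics/s1.png

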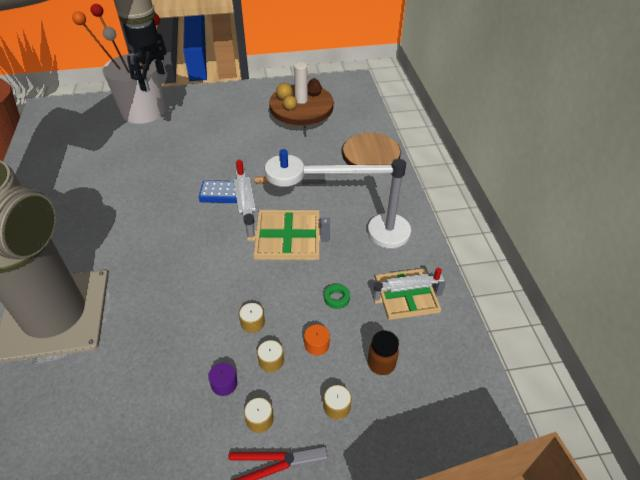

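>>> step_arm --plan '[{"grip":5,"tx":-1.8,"ty":-1.0,"tz":-2.2,"ax":0,"ay":0,"az":6.3},{"grip":5,"tx":-1.9,"ty":-0.7,"tz":-2.2,"ax":0,"ay":0,"az":6.4},{"grip":5,"tx":-2.0,"ty":-0.5,"tz":-2.2,"ax":0,"ay":0,"az":6.3},{"grip":5,"tx":-2.0,"ty":-0.3,"tz":-2.2,"ax":0,"ay":0,"az":6.3},{"grip":5,"tx":-3.7,"ty":-0.1,"tz":0.1,"ax":0,"ay":0,"az":4.6},{"grip":5,"tx":-3.7,"ty":0.2,"tz":0.1,"ax":0,"ay":0,"az":4.5},{"grip":5,"tx":-3.6,"ty":0.5,"tz":0.1,"ax":0,"ay":0,"az":4.6},{"grip":5,"tx":-3.6,"ty":0.8,"tz":0.1,"ax":0,"ay":0,"az":4.5}]'

```text
time: 0.92
tool_pos: [393.3, 364.4, 315.5]
tcp_rot: [180.0, -0.0, 111.6]
ft_force: [1.1, 0.2, -0.6]
finger_gap: 49.8
```

>>> step_arm --plan '[{"grip":5,"tx":-3.5,"ty":1.1,"tz":0.1,"ax":0,"ay":0,"az":4.5},{"grip":5,"tx":-3.4,"ty":1.3,"tz":0.1,"ax":0,"ay":0,"az":4.6},{"grip":5,"tx":-3.3,"ty":1.6,"tz":0.1,"ax":0,"ay":0,"az":4.5},{"grip":5,"tx":-3.2,"ty":1.9,"tz":0.1,"ax":0,"ay":0,"az":4.6},{"grip":5,"tx":-3.0,"ty":2.1,"tz":0.1,"ax":0,"ay":0,"az":4.5},{"grip":5,"tx":-2.8,"ty":2.4,"tz":0.1,"ax":0,"ay":0,"az":4.6},{"grip":5,"tx":-2.6,"ty":2.6,"tz":0.1,"ax":0,"ay":0,"az":4.5},{"grip":5,"tx":0,"ty":0,"tz":0,"ax":0,"ay":0,"az":0}]'

```text
time: 1.58
tool_pos: [557.4, 160.2, 307.2]
tcp_rot: [180.0, 0.1, 79.4]
ft_force: [-0.3, 0.9, -0.4]
finger_gap: 50.5
```

```bash
python3 - <<'E'
s=open('h.py').read()
s=s.replace("def plan(wps,step=38,ang=6.5,hold=0):","def plan(wps,step=38,ang=6.5,hold=0,grip=5,dec=1):")
s=s.replace("/10).round(2)","/10).round(dec)")
s=s.replace("if abs(v)>1e-9}","}; row={'grip':grip,**{k:(v if v else 0) for k,v in row.items()}}")
s=s.replace("rows+= [{}]*hold","rows+=[dict(grip=grip,tx=0,ty=0,tz=0,ax=0,ay=0,az=0)]*hold")
s=s.replace("""json.dumps(rows[i:i+8]).replace('"',"").replace(" ","")""","json.dumps(rows[i:i+8])")
open('h.py','w').write(s)
E
python3 - <<'E'
from h import *
st(); im=snap("side","s1.png"); snap("wrist","w1.png"); 
plan([(554.5,165.5,231,80)],step=25)
E
```

```text
t1.58 [557.4 160.2 307.2] [1.80e+02 1.00e-01 7.94e+01] F [-0.3  0.9 -0.4] gap 50.5 q [11.  3. 82. -0. 95. 22.]
n 4
[{"grip": 5, "tx": 0, "ty": 0, "tz": 1.9, "ax": -0.1, "ay": 0, "az": 0}, {"grip": 5, "tx": 0.1, "ty": 0, "tz": 1.9, "ax": 0, "ay": 0, "az": -0.1}, {"grip": 5, "tx": 0, "ty": 0, "tz": 1.9, "ax": 0, "ay": 0, "az": 0}, {"grip": 5, "tx": 0, "ty": -0.1, "tz": 2.0, "ax": 0, "ay": 0, "az": 0}]
```

View pics/w1.png

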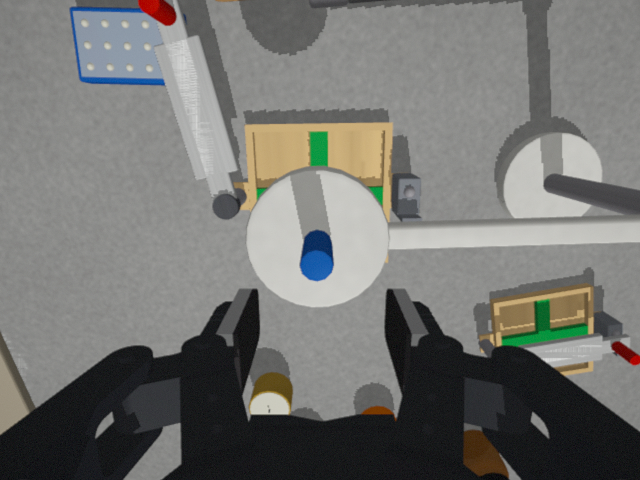

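View pics/s1.png

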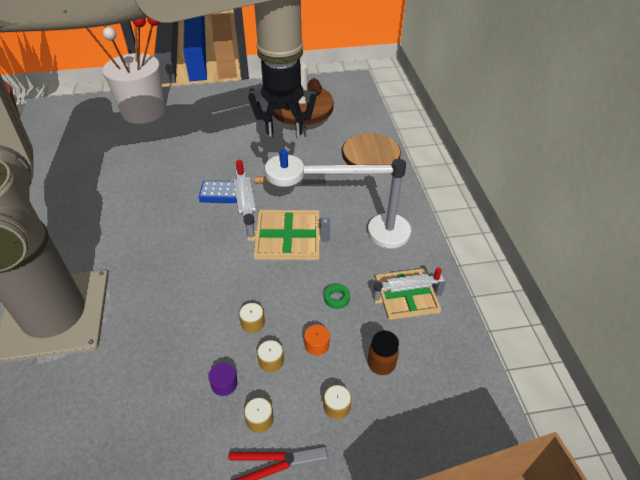

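```bash
python3 - <<'E'
from h import *
print(onz("wrist",316,264,265), onz("wrist",317,235,223),onz("wrist",225,205,64),"post",onz("wrist",548,184,230),onz("wrist",552,175,8))
E
```

```text
[552.52964667 168.84526014 265.        ] [553.11674019 172.42635251 223.        ] [456.41957243 176.63660152  64.        ] post [688.99331434 181.05246044 230.        ] [815.90896722 136.82720928   8.        ]
```

>>> step_arm --plan '[{"grip":5,"tx":0.3,"ty":-0.2,"tz":1.9,"ax":0,"ay":0,"az":0},{"grip":5,"tx":0.3,"ty":-0.2,"tz":1.9,"ax":0,"ay":0,"az":0},{"grip":5,"tx":0.1,"ty":-0.1,"tz":1.9,"ax":0,"ay":0,"az":0},{"grip":5,"tx":0,"ty":0,"tz":1.9,"ax":0,"ay":0,"az":0},{"grip":3,"tx":0,"ty":0,"tz":0,"ax":0,"ay":0,"az":0},{"grip":1,"tx":0,"ty":0,"tz":0,"ax":0,"ay":0,"az":0},{"grip":1,"tx":0,"ty":0,"tz":0,"ax":0,"ay":0,"az":0},{"grip":1,"tx":0,"ty":0,"tz":0,"ax":0,"ay":0,"az":0}]' --newtons 25

```text
time: 2.35
tool_pos: [554.7, 173.1, 233.7]
tcp_rot: [179.5, -0.1, 80.0]
ft_force: [23.4, -2.1, -15.2]
finger_gap: 17.1
```

```bash
python3 - <<'E'
from h import *
st(); s=sense(); p=s["tool_pos"]; y=s["tcp_rot"][2]
C=np.array([810,121.]); v=p[:2]-C; print(v,np.hypot(*v))
w=[]
for a in np.linspace(0,72,17)[1:]:
    r=np.radians(a); q=C+np.array([[np.cos(r),-np.sin(r)],[np.sin(r),np.cos(r)]])@v; w.append((*q,p[2],y+a))
plan(w,grip=1)
E
```

```text
t2.35 [554.7 173.1 233.7] [ 1.795e+02 -1.000e-01  8.000e+01] F [ 23.4  -2.1 -15.2] gap 17.1 q [12.  4. 89. -0. 87. 22.]
[-255.26405208   52.13963921] 260.5346008884703
n 16
[{"grip": 1, "tx": -2.0, "ty": 0, "tz": 0, "ax": 0.6, "ay": 0, "az": -4.5}, {"grip": 1, "tx": -2.1, "ty": 0, "tz": 0, "ax": 0, "ay": 0, "az": -4.5}, {"grip": 1, "tx": -2.0, "ty": 0.1, "tz": 0, "ax": 0, "ay": 0, "az": -4.5}, {"grip": 1, "tx": -2.1, "ty": 0, "tz": 0, "ax": 0, "ay": 0, "az": -4.5}, {"grip": 1, "tx": -2.0, "ty": 0, "tz": 0, "ax": 0, "ay": -0.1, "az": -4.5}, {"grip": 1, "tx": -2.1, "ty": 0, "tz": 0, "ax": 0, "ay": 0, "az": -4.5}, {"grip": 1, "tx": -2.0, "ty": 0.1, "tz": 0, "ax": 0, "ay": 0, "az": -4.5}, {"grip": 1, "tx": -2.1, "ty": 0, "tz": 0, "ax": 0, "ay": 0, "az": -4.5}]
[{"grip": 1, "tx": -2.0, "ty": 0, "tz": 0, "ax": 0, "ay": 0, "az": -4.5}, {"grip": 1, "tx": -2.1, "ty": 0, "tz": 0, "ax": -0.1, "ay": 0, "az": -4.5}, {"grip": 1, "tx": -2.0, "ty": 0.1, "tz": 0, "ax": 0, "ay": 0, "az": -4.5}, {"grip": 1, "tx": -2.1, "ty": 0, "tz": 0, "ax": 0, "ay": 0, "az": -4.5}, {"grip": 1, "tx": -2.0, "ty": 0, "tz": 0, "ax": 0, "ay": 0, "az": -4.5}, {"grip": 1, "tx": -2.0, "ty": 0, "tz": 0, "ax": 0, "ay": 0, "az": -4.5}, {"grip": 1, "tx": -2.1, "ty": 0.1, "tz": 0, "ax": 0, "ay": 0, "az": -4.5}, {"grip": 1, "tx": -2.0, "ty": 0, "tz": 0, "ax": 0, "ay": 0.1, "az": -4.5}]
```

>>> step_arm --plan '[{"grip":1,"tx":0,"ty":0.1,"tz":0,"ax":0,"ay":0,"az":0},{"grip":1,"tx":0,"ty":0,"tz":0,"ax":0,"ay":0,"az":0},{"grip":1,"tx":0,"ty":0,"tz":0,"ax":0,"ay":0,"az":0},{"grip":1,"tx":0,"ty":0,"tz":0,"ax":0,"ay":0,"az":0}]' --newtons 25

```text
time: 2.68
tool_pos: [554.7, 173.1, 233.6]
tcp_rot: [179.6, -0.1, 80.0]
ft_force: [17.9, -2.1, -12.8]
finger_gap: 17.0
```

>>> step_arm --plan '[{"grip":1,"tx":0,"ty":0.2,"tz":0,"ax":0,"ay":0,"az":0},{"grip":1,"tx":0,"ty":0.1,"tz":0,"ax":0,"ay":0,"az":0},{"grip":1,"tx":0,"ty":0,"tz":0,"ax":0,"ay":0,"az":0}]' --newtons 25

```text
time: 2.93
tool_pos: [554.8, 173.1, 233.5]
tcp_rot: [180.0, -0.0, 80.1]
ft_force: [-1.7, -0.6, -0.3]
finger_gap: 17.1
```

>>> step_arm --plan '[{"grip":1,"tx":-2.0,"ty":0,"tz":0,"ax":0,"ay":0,"az":-4.5},{"grip":1,"tx":-2.0,"ty":0,"tz":0,"ax":0,"ay":0,"az":-4.5},{"grip":1,"tx":-2.0,"ty":0.1,"tz":0,"ax":0,"ay":0,"az":-4.5},{"grip":1,"tx":-2.0,"ty":0,"tz":0,"ax":0,"ay":0,"az":-4.5},{"grip":1,"tx":0,"ty":0,"tz":0,"ax":0,"ay":0,"az":0},{"grip":1,"tx":0,"ty":0,"tz":0,"ax":0,"ay":0,"az":0}]'

```text
time: 3.43
tool_pos: [552.8, 92.5, 233.5]
tcp_rot: [179.8, 0.0, 98.0]
ft_force: [7.4, 0.6, -6.1]
finger_gap: 17.7
```

>>> step_arm --plan '[{"grip":1,"tx":-2.0,"ty":0.2,"tz":0,"ax":0,"ay":0,"az":-4.5},{"grip":1,"tx":-2.0,"ty":0.1,"tz":0,"ax":0,"ay":0,"az":-4.5},{"grip":1,"tx":-2.0,"ty":0.1,"tz":0,"ax":0,"ay":0,"az":-4.5},{"grip":1,"tx":-2.0,"ty":0,"tz":0,"ax":0,"ay":0,"az":-4.5},{"grip":1,"tx":0,"ty":0,"tz":0,"ax":0,"ay":0,"az":0},{"grip":1,"tx":0,"ty":0,"tz":0,"ax":0,"ay":0,"az":0}]'

```text
time: 3.93
tool_pos: [575.4, 15.5, 233.5]
tcp_rot: [-180.0, 0.1, 115.9]
ft_force: [-5.8, -3.5, 0.5]
finger_gap: 16.7
```

```bash
python3 - <<'E'
from h import *
st(); snap("side","s2.png")
E
```

```text
t3.93 [575.4  15.5 233.5] [-1.800e+02  1.000e-01  1.159e+02] F [-5.8 -3.5  0.5] gap 16.7 q [ -4.   4.  89.  -0.  87. -29.]
```

View pics/s2.png

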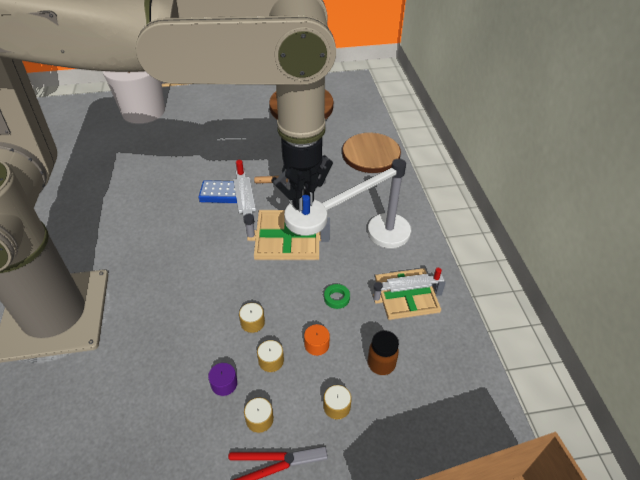

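>>> step_arm --plan '[{"grip":1,"tx":-2.0,"ty":0,"tz":0,"ax":0,"ay":0,"az":-4.5},{"grip":1,"tx":-2.0,"ty":0.1,"tz":0,"ax":0,"ay":0,"az":-4.5},{"grip":1,"tx":-2.0,"ty":0.1,"tz":0,"ax":0,"ay":0,"az":-4.5},{"grip":1,"tx":-2.0,"ty":0.1,"tz":0,"ax":0,"ay":0,"az":-4.5},{"grip":1,"tx":0,"ty":0,"tz":0,"ax":0,"ay":0,"az":0},{"grip":1,"tx":0,"ty":0,"tz":0,"ax":0,"ay":0,"az":0}]'

```text
time: 4.48
tool_pos: [620.8, -51.1, 233.4]
tcp_rot: [-179.8, 0.1, 133.9]
ft_force: [-7.9, -9.3, 1.5]
finger_gap: 17.0
```

>>> step_arm --plan '[{"grip":1,"tx":-2.0,"ty":0,"tz":0,"ax":0,"ay":0,"az":-4.5},{"grip":1,"tx":-2.0,"ty":0.1,"tz":0,"ax":0,"ay":0,"az":-4.5},{"grip":1,"tx":-2.0,"ty":0,"tz":0,"ax":0,"ay":0,"az":-4.5},{"grip":1,"tx":0,"ty":0,"tz":0,"ax":0,"ay":0,"az":0},{"grip":1,"tx":0,"ty":0,"tz":0,"ax":0,"ay":0,"az":0}]'

```text
time: 4.9
tool_pos: [666.9, -90.2, 233.5]
tcp_rot: [-179.9, 0.1, 147.4]
ft_force: [-4.7, -9.1, 0.1]
finger_gap: 16.8
```

```bash
python3 - <<'E'
from h import *
st(); im=snap("side","s3.png"); print([b for b in blobs(masks(im)["blue"],40)])
p=sense()["tool_pos"]
A=[(554.8,173.1),(552.8,92.5),(575.4,15.5),tuple(p[:2])]
from scipy.optimize import least_squares
r=least_squares(lambda c:[np.hypot(x-c[0],y-c[1])-260 for x,y in A],[810,120]);print(r.x,r.fun)
E
```

```text
t4.90 [666.9 -90.2 233.5] [-1.799e+02  1.000e-01  1.474e+02] F [-4.7 -9.1  0.1] gap 16.8 q [-12.  19.  72.  -0.  89. -69.]
[(array([217.7, 199.1]), array([199, 196,  38,   7, 209], dtype=int32)), (array([363.7, 234.8]), array([361, 225,   6,  20,  70], dtype=int32))]
[810.56405686 126.51794357] [-0.02857702 -0.00090482  0.05214369 -0.03274706]
```

View pics/s3.png

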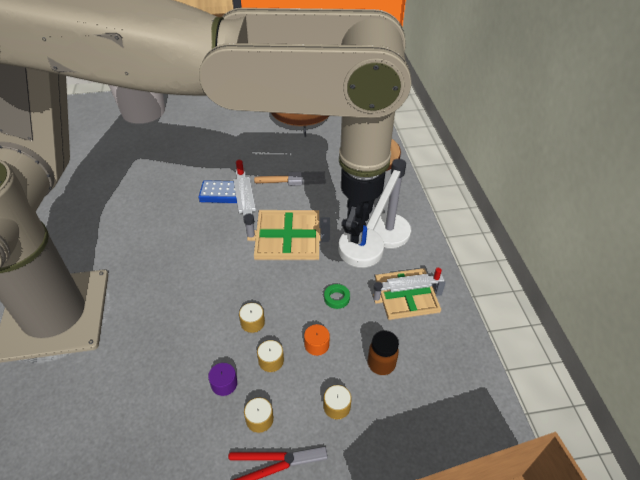

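>>> step_arm --plan '[{"grip":4,"tx":0,"ty":0,"tz":0,"ax":0,"ay":0,"az":0},{"grip":4,"tx":0,"ty":0,"tz":0,"ax":0,"ay":0,"az":0},{"grip":4,"tx":0,"ty":0,"tz":0,"ax":0,"ay":0,"az":0},{"grip":4,"tx":0,"ty":0,"tz":-2,"ax":0,"ay":0,"az":0},{"grip":4,"tx":0,"ty":0,"tz":-3,"ax":0,"ay":0,"az":0},{"grip":4,"tx":0,"ty":0,"tz":-3,"ax":0,"ay":0,"az":0},{"grip":4,"tx":0,"ty":0,"tz":0,"ax":0,"ay":0,"az":0}]'

```text
time: 5.53
tool_pos: [668.9, -86.9, 321.3]
tcp_rot: [179.7, 0.6, 147.6]
ft_force: [1.5, 0.2, 1.1]
finger_gap: 40.3
```

```bash
python3 - <<'E'
from h import *
st(); im=snap("side","s4.png"); print([b for b in blobs(masks(im)["blue"],40)])
im=snap("wrist","w4.png")
for b in blobs(masks(im)["blue"],40): print(b, onz("wrist",*b[0],245))
print(onz("side",363.5,234.5,245))
for u,v in [(230,456),(288,460),(325,453),(240,470)]: print("sec",onz("side",u,v,10).round(0))
plan([(550,90,300,171),(520,165,260,171)],grip=8)
E
```

```text
t5.53 [668.9 -86.9 321.3] [179.7   0.6 147.6] F [1.5 0.2 1.1] gap 40.3 q [-12.  18.  64.   0.  97. -69.]
[(array([196.7,  71.3]), array([187,  63,  19,  18, 292], dtype=int32)), (array([217.8, 199.1]), array([199, 196,  38,   7, 211], dtype=int32)), (array([361.6, 235. ]), array([358, 226,   9,  19, 138], dtype=int32))]
(array([315.1, 263.2]), array([ 300,  241,   30,   48, 1014], dtype=int32)) [671.7831008  -92.49319553 245.        ]
[677.63123581 -93.36710602 245.        ]
sec [ 378. -384.   10.]
sec [ 482. -408.   10.]
sec [ 550. -406.   10.]
sec [ 394. -412.   10.]
n 9
[{"grip": 8, "tx": 3.2, "ty": 1.4, "tz": 0.2, "ax": 0.1, "ay": 0.3, "az": -3.9}, {"grip": 8, "tx": 3.2, "ty": 1.7, "tz": 0.3, "ax": 0, "ay": 0, "az": -3.9}, {"grip": 8, "tx": 3.0, "ty": 1.8, "tz": 0.3, "ax": 0, "ay": 0, "az": -3.9}, {"grip": 8, "tx": 2.9, "ty": 2.1, "tz": 0.2, "ax": 0, "ay": 0, "az": -3.9}, {"grip": 8, "tx": 2.7, "ty": 2.3, "tz": 0.3, "ax": 0, "ay": 0, "az": -3.9}, {"grip": 8, "tx": 2.6, "ty": 2.4, "tz": 0.2, "ax": 0, "ay": 0, "az": -3.9}, {"grip": 8, "tx": 1.4, "ty": 2.3, "tz": 1.3, "ax": 0, "ay": 0, "az": 0}, {"grip": 8, "tx": 1.3, "ty": 2.3, "tz": 1.4, "ax": 0, "ay": 0, "az": 0}]
[{"grip": 8, "tx": 1.4, "ty": 2.3, "tz": 1.3, "ax": 0, "ay": 0, "az": 0}]
```

View pics/w4.png

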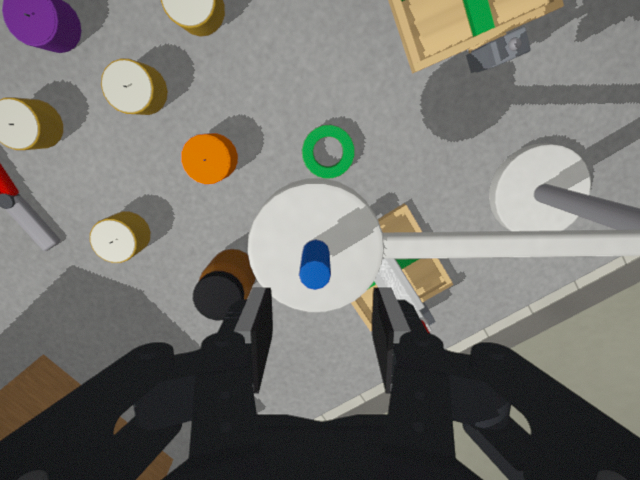

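>>> step_arm --plan '[{"grip":8,"tx":3.2,"ty":1.4,"tz":0.2,"ax":0.1,"ay":0.3,"az":-3.9},{"grip":8,"tx":3.2,"ty":1.7,"tz":0.3,"ax":0,"ay":0,"az":-3.9},{"grip":8,"tx":3.0,"ty":1.8,"tz":0.3,"ax":0,"ay":0,"az":-3.9},{"grip":8,"tx":2.9,"ty":2.1,"tz":0.2,"ax":0,"ay":0,"az":-3.9},{"grip":8,"tx":2.7,"ty":2.3,"tz":0.3,"ax":0,"ay":0,"az":-3.9},{"grip":8,"tx":2.6,"ty":2.4,"tz":0.2,"ax":0,"ay":0,"az":-3.9},{"grip":8,"tx":2.1,"ty":3.2,"tz":2.0,"ax":0,"ay":0,"az":0},{"grip":8,"tx":2.0,"ty":3.2,"tz":2.0,"ax":0,"ay":0,"az":0}]'

```text
time: 6.3
tool_pos: [517.8, 159.1, 259.2]
tcp_rot: [179.9, -0.2, 170.9]
ft_force: [0.8, 0.8, 0.1]
finger_gap: 80.4
```

>>> step_arm --plan '[{"grip":8,"tx":0,"ty":0,"tz":0,"ax":0,"ay":0,"az":0},{"grip":8,"tx":0,"ty":0,"tz":0,"ax":0,"ay":0,"az":0},{"grip":8,"tx":0,"ty":0,"tz":0,"ax":0,"ay":0,"az":0}]'

```text
time: 6.55
tool_pos: [518.4, 157.6, 258.7]
tcp_rot: [-180.0, -0.4, 171.0]
ft_force: [0.3, 0.4, -0.4]
finger_gap: 79.9
```

```bash
python3 - <<'E'
from h import *
st(); im=snap("wrist","w5.png")
M=masks(im)
for k in("green","red"):
  for b in blobs(M[k],40): print(k,b)
E
```

```text
t6.55 [518.4 157.6 258.7] [-180.    -0.4  171. ] F [ 0.3  0.4 -0.4] gap 79.9 q [ 11.  -2.  92.   0.  90. -70.]
green (array([326.8, 229.8]), array([ 258,  163,  138,  133, 4659], dtype=int32))
green (array([141. , 325.8]), array([ 122,  307,   49,   45, 1046], dtype=int32))
red (array([557.2,  89.8]), array([ 532,   76,   50,   27, 1015], dtype=int32))
```

View pics/w5.png

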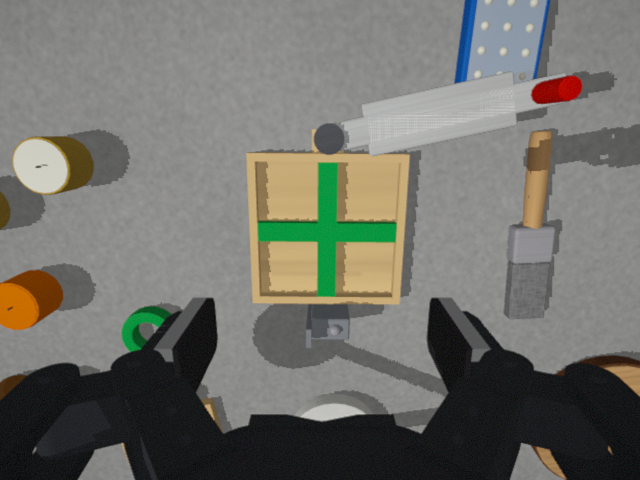

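```bash
python3 - <<'E'
from h import *
im=cv2.imread("pics/w5.png")[:,:,::-1].copy(); h=hsv(im); s=sense()
m=((h[...,0]>8)&(h[...,0]<25)&(h[...,1]>70)&(h[...,2]>120))|masks(im)["green"]
m[:, :235]=0;m[:,420:]=0;m[320:]=0;m[:151]=0
m=cv2.morphologyEx(m.astype(np.uint8),cv2.MORPH_OPEN,np.ones((5,5)))
c=max(cv2.findContours(m,0,2)[0],key=cv2.contourArea)
hull=cv2.convexHull(c); ap=cv2.approxPolyDP(hull,8,True)[:,0]; print(ap.tolist())
P=[onz("wrist",*q,16,s) for q in ap.astype(float)]
for p in P: print(p.round(1))
P=np.array(P)
if len(P)==4:
  print("c",P.mean(0),[np.linalg.norm(P[i]-P[i-1]).round(1) for i in range(4)],[np.degrees(np.arctan2(*(P[i]-P[i-1])[[1,0]])).round(1) for i in range(4)])
g=masks(im)["green"]; n,l,st_,cc=cv2.connectedComponentsWithStats(g.astype(np.uint8)); 
i=1+np.argmax(st_[1:,4]); ys,xs=np.where(l==i)
for z in(10,16): print("green centroid",z,onz("wrist",xs.mean(),ys.mean(),z,s).round(1), "ends",[onz("wrist",u,v,z,s).round(1).tolist() for u,v in [(327.5,164),(327,295),(259,231.5),(396,231.5)]])
print("hinge",onz("wrist",329,139,64,s), "ball",onz("wrist",336,330,64,s))
rb=onz("wrist",540,93,89,s);print("red base..",onz("wrist",538,93,64,s),onz("wrist",572,86,104,s))
E
```

```text
[[409, 154], [398, 303], [253, 302], [247, 153]]
[487. 250.  16.]
[644.  222.6  16. ]
[618.   66.4  16. ]
[461.   93.1  16. ]
c [552.5083468  158.03706879  16.        ] [np.float64(159.0), np.float64(159.4), np.float64(158.4), np.float64(159.3)] [np.float64(80.6), np.float64(-9.9), np.float64(-99.5), np.float64(170.3)]
green centroid 10 [551.7 158.4  10. ] ends [[484.5, 169.5, 10.0], [625.2, 147.1, 10.0], [542.4, 87.5, 10.0], [565.0, 230.0, 10.0]]
green centroid 16 [550.2 158.5  16. ] ends [[484.0, 169.5, 16.0], [622.5, 147.5, 16.0], [541.0, 88.8, 16.0], [563.3, 229.1, 16.0]]
hinge [459.35109655 173.98648491  64.        ] ball [639.22538757 153.18686892  64.        ]
red base.. [450.12525247 349.87049718  64.        ] [449.29511913 352.89978075 104.        ]
```

```bash
cat >> h.py <<'E'
def candles(f):
    im=snap("wrist",f); s=sense()
    for b in blobs(masks(im)["white"],200):
        p=onz("wrist",*b[0],40,s); x,y,w,h_,a=b[1]
        d=np.linalg.norm(onz("wrist",b[0][0]-w/2,b[0][1],40,s)-onz("wrist",b[0][0]+w/2,b[0][1],40,s))
        print(b[0],b[1].tolist(),"->",p.round(1),"diam",d.round(1))
E
python3 - <<'E'
from h import *
st(); 
im=cv2.imread("pics/w5.png")[:,:,::-1].copy()
print([ (b[0],onz("wrist",*b[0],40).round(1)) for b in blobs(masks(im)["white"],200)])
plan([(410,-92,200,170.4)],step=40,grip=8.5,hold=2)
E
```

```text
t6.60 [519.1 157.1 259.4] [-180.    -0.3  170.9] F [-0.   0.2  0.4] gap 80.1 q [ 11.  -2.  92.   0.  90. -70.]
[(array([421.9, 118.4]), array([455.3, 259.5,  40. ])), (array([ 40. , 165.6]), array([441.4, -94.4,  40. ])), (array([330.6, 411.6]), array([752. , 131.1,  40. ]))]
n 9
[{"grip": 8.5, "tx": 1.0, "ty": -3.8, "tz": 0.9, "ax": 0, "ay": -0.3, "az": 0.1}, {"grip": 8.5, "tx": 0.9, "ty": -3.7, "tz": 0.8, "ax": 0, "ay": 0, "az": 0}, {"grip": 8.5, "tx": 1.0, "ty": -3.8, "tz": 0.9, "ax": 0, "ay": 0, "az": 0.1}, {"grip": 8.5, "tx": 1.0, "ty": -3.7, "tz": 0.8, "ax": 0, "ay": 0, "az": 0.1}, {"grip": 8.5, "tx": 0.9, "ty": -3.8, "tz": 0.8, "ax": 0, "ay": 0, "az": 0.1}, {"grip": 8.5, "tx": 1.0, "ty": -3.8, "tz": 0.9, "ax": 0, "ay": 0, "az": 0}, {"grip": 8.5, "tx": 0.9, "ty": -3.7, "tz": 0.8, "ax": 0, "ay": 0, "az": 0.1}, {"grip": 8.5, "tx": 0, "ty": 0, "tz": 0, "ax": 0, "ay": 0, "az": 0}]
[{"grip": 8.5, "tx": 0, "ty": 0, "tz": 0, "ax": 0, "ay": 0, "az": 0}]
```

>>> step_arm --plan '[{"grip":8.5,"tx":1.0,"ty":-3.8,"tz":0.9,"ax":0,"ay":0,"az":0.3},{"grip":8.5,"tx":1.0,"ty":-3.8,"tz":0.8,"ax":0,"ay":0,"az":0.3},{"grip":8.5,"tx":1.0,"ty":-3.8,"tz":0.9,"ax":0,"ay":0,"az":0},{"grip":8.5,"tx":1.0,"ty":-3.7,"tz":0.8,"ax":0,"ay":0,"az":0},{"grip":8.5,"tx":0.9,"ty":-3.8,"tz":0.8,"ax":0,"ay":0,"az":0},{"grip":8.5,"tx":1.0,"ty":-3.8,"tz":0.9,"ax":0,"ay":0,"az":0},{"grip":8.5,"tx":0.9,"ty":-3.7,"tz":0.8,"ax":0,"ay":0,"az":0},{"grip":8.5,"tx":0,"ty":0,"tz":0,"ax":0,"ay":0,"az":0}]'

```text
time: 7.27
tool_pos: [404.9, -97.9, 199.8]
tcp_rot: [-179.9, -0.4, 169.9]
ft_force: [0.7, 0.2, -0.9]
finger_gap: 84.9
```

>>> step_arm --plan '[{"grip":8.5,"tx":0,"ty":0,"tz":0,"ax":0,"ay":0,"az":0},{"grip":8.5,"tx":0,"ty":0,"tz":0,"ax":0,"ay":0,"az":0}]'

```text
time: 7.43
tool_pos: [408.1, -92.5, 201.5]
tcp_rot: [180.0, -0.2, 170.1]
ft_force: [-0.2, 0.9, -0.3]
finger_gap: 85.0
```

```bash
python3 - <<'E'
from h import *
st(); candles("w6.png")
E
```

```text
t7.43 [408.1 -92.5 201.5] [180.   -0.2 170.1] F [-0.2  0.9 -0.3] gap 85.0 q [ -20.  -21.  115.   -0.   87. -100.]
[326.5 256.1] [298, 229, 58, 55, 2544] -> [441. -92.  40.] diam 48.3
[ 65.5 294.1] [37, 268, 58, 53, 2358] -> [ 437.2 -318.    40. ] diam 49.7
[221.  306.9] [190, 283, 55, 52, 1772] -> [ 471.3 -189.6   40. ] diam 47.6
```

View pics/w6.png

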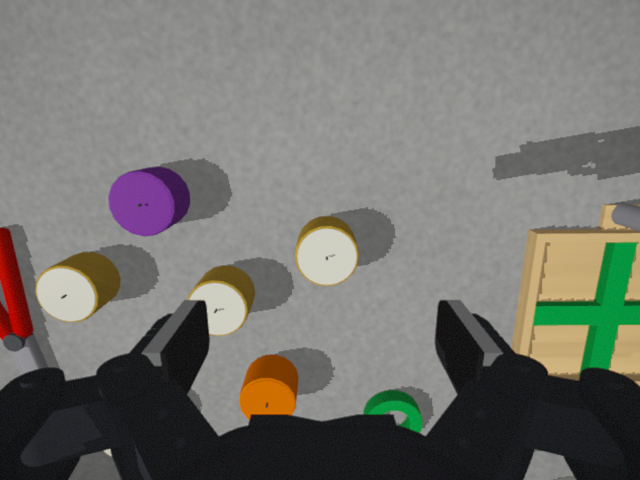

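```bash
python3 - <<'E'
from h import *
plan([(441,-92,80,170.4),(441,-92,11,170.4)],step=37,grip=8.5,hold=1,dec=2)
E
```

```text
n 7
[{"grip": 8.5, "tx": -0.82, "ty": 0.13, "tz": 3.04, "ax": 0, "ay": -0.2, "az": 0}, {"grip": 8.5, "tx": -0.81, "ty": 0.13, "tz": 3.03, "ax": 0, "ay": 0, "az": -0.1}, {"grip": 8.5, "tx": -0.8, "ty": 0.13, "tz": 3.04, "ax": 0, "ay": 0, "az": 0}, {"grip": 8.5, "tx": -0.81, "ty": 0.13, "tz": 3.04, "ax": 0, "ay": 0, "az": 0}, {"grip": 8.5, "tx": 0, "ty": 0, "tz": 3.45, "ax": 0, "ay": 0, "az": 0}, {"grip": 8.5, "tx": -0.01, "ty": -0.01, "tz": 3.45, "ax": 0, "ay": 0, "az": 0}, {"grip": 8.5, "tx": 0, "ty": 0, "tz": 0, "ax": 0, "ay": 0, "az": 0}]
```

>>> step_arm --plan '[{"grip":8.5,"tx":-0.8,"ty":0.1,"tz":3.0,"ax":0,"ay":0,"az":0},{"grip":8.5,"tx":-0.8,"ty":0.1,"tz":3.0,"ax":0,"ay":0,"az":0},{"grip":8.5,"tx":-0.8,"ty":0.1,"tz":3.0,"ax":0,"ay":0,"az":0},{"grip":8.5,"tx":-0.8,"ty":0.2,"tz":3.2,"ax":0,"ay":0,"az":0},{"grip":8.5,"tx":0,"ty":0,"tz":3.4,"ax":0,"ay":0,"az":0},{"grip":8.5,"tx":0,"ty":0,"tz":2.4,"ax":0,"ay":0,"az":0},{"grip":8.5,"tx":0,"ty":0,"tz":0,"ax":0,"ay":0,"az":0},{"grip":8.5,"tx":0,"ty":0,"tz":0,"ax":0,"ay":0,"az":0}]'

```text
time: 8.15
tool_pos: [438.5, -90.3, 19.9]
tcp_rot: [180.0, -0.5, 170.4]
ft_force: [-0.1, 0.2, 0.7]
finger_gap: 85.0
```

```bash
python3 - <<'E'
from h import *
st(); im=snap("wrist","w7.png")
plan([(441,-92,11,170.4)],grip=8.5,dec=2)
E
```

```text
t8.15 [438.5 -90.3  19.9] [180.   -0.5 170.4] F [-0.1  0.2  0.7] gap 85.0 q [-18.  -3. 120.  -0.  64. -99.]
n 1
[{"grip": 8.5, "tx": -0.12, "ty": -0.08, "tz": 1.06, "ax": 0, "ay": -0.3, "az": 0}]
```

View pics/w7.png

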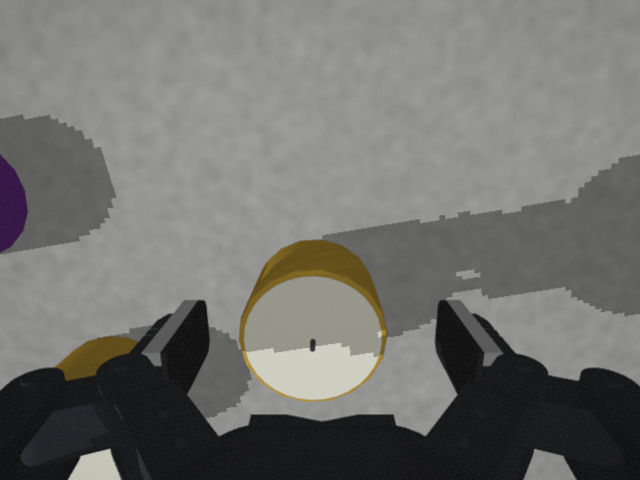

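```bash
python3 - <<'E'
from h import *
st(); print(onz("wrist",314,337.5,40), onz("wrist",314,337.5,40)-sense()["tool_pos"])
E
```

```text
t8.20 [440.  -91.1  21.6] [180.   -0.3 170.4] F [ 0.7 -0.2 -0.1] gap 84.6 q [-18.  -3. 119.  -0.  64. -99.]
[443.08056303 -93.04228254  40.        ] [ 3.10034082 -1.99227981 18.38923201]
```

>>> step_arm --plan '[{"grip":8.5,"tx":-0.2,"ty":-0.1,"tz":1.0,"ax":0,"ay":0,"az":0},{"grip":8.5,"tx":0,"ty":0,"tz":0,"ax":0,"ay":0,"az":0},{"grip":5,"tx":0,"ty":0,"tz":0,"ax":0,"ay":0,"az":0},{"grip":5,"tx":0,"ty":0,"tz":0,"ax":0,"ay":0,"az":0},{"grip":5,"tx":0,"ty":0,"tz":0,"ax":0,"ay":0,"az":0},{"grip":5,"tx":0,"ty":0,"tz":0,"ax":0,"ay":0,"az":0}]' --newtons 40

```text
time: 8.7
tool_pos: [441.5, -93.3, 11.6]
tcp_rot: [180.0, -0.2, 170.3]
ft_force: [-1.4, 0.8, 5.4]
finger_gap: 53.4
```

```bash
python3 - <<'E'
from h import *
st(); im=snap("wrist","w8.png")
plan([(445,-85,110,170.4),(560,120,110,170.4),(599.8,191.6,110,170.4)],grip=5,dec=1,hold=1)
E
```

```text
t8.70 [441.5 -93.3  11.6] [180.   -0.2 170.3] F [-1.4  0.8  5.4] gap 53.4 q [-18.  -2. 119.  -0.  63. -99.]
n 14
[{"grip": 5, "tx": -0.1, "ty": 0.3, "tz": -3.3, "ax": 0, "ay": -0.2, "az": 0}, {"grip": 5, "tx": 0, "ty": 0.3, "tz": -3.3, "ax": 0, "ay": 0, "az": -0.1}, {"grip": 5, "tx": -0.1, "ty": 0.3, "tz": -3.2, "ax": 0, "ay": 0, "az": 0}, {"grip": 5, "tx": -1.1, "ty": 3.2, "tz": 0, "ax": 0, "ay": 0, "az": 0}, {"grip": 5, "tx": -1.2, "ty": 3.1, "tz": 0, "ax": 0, "ay": 0, "az": 0}, {"grip": 5, "tx": -1.1, "ty": 3.2, "tz": 0, "ax": 0, "ay": 0, "az": 0}, {"grip": 5, "tx": -1.1, "ty": 3.1, "tz": 0, "ax": 0, "ay": 0, "az": 0}, {"grip": 5, "tx": -1.1, "ty": 3.2, "tz": 0, "ax": 0, "ay": 0, "az": 0}]
[{"grip": 5, "tx": -1.2, "ty": 3.2, "tz": 0, "ax": 0, "ay": 0, "az": 0}, {"grip": 5, "tx": -1.1, "ty": 3.1, "tz": 0, "ax": 0, "ay": 0, "az": 0}, {"grip": 5, "tx": -0.9, "ty": 2.6, "tz": 0, "ax": 0, "ay": 0, "az": 0}, {"grip": 5, "tx": -0.9, "ty": 2.6, "tz": 0, "ax": 0, "ay": 0, "az": 0}, {"grip": 5, "tx": -0.9, "ty": 2.5, "tz": 0, "ax": 0, "ay": 0, "az": 0}, {"grip": 5, "tx": 0, "ty": 0, "tz": 0, "ax": 0, "ay": 0, "az": 0}]
```

View pics/w8.png

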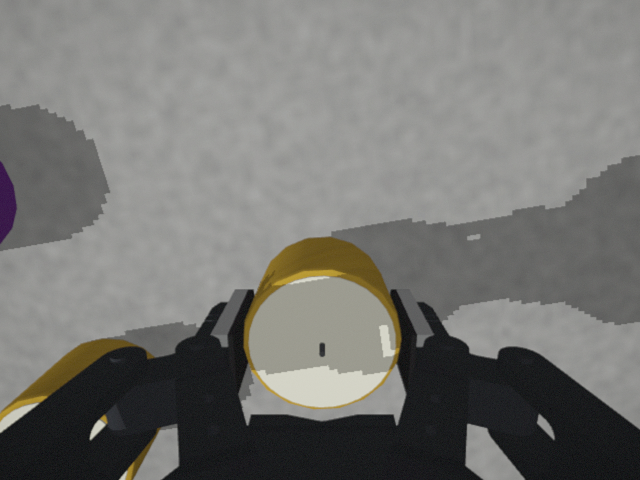

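```bash
cat >> h.py <<'E'
def inhand(u,v,up=28.7):
    "candle-top centre in tool xy, top 'up' mm above TCP"
    c=camera_model("wrist");T=c["T_tool_cam"];d=T[:3,:3]@np.linalg.solve(c["intrinsics"],[u,v,1.]);o=T[:3,3]
    return (o+d*(-up-o[2])/d[2])[:2]
E
python3 -c "
from h import *
print(inhand(322,342))"
```

```text
[1.07479709 1.45854163]
```

>>> step_arm --plan '[{"grip":5,"tx":-0.1,"ty":0.3,"tz":-3.3,"ax":0,"ay":0,"az":0},{"grip":5,"tx":0,"ty":0.3,"tz":-3.3,"ax":0,"ay":0,"az":0},{"grip":5,"tx":-0.1,"ty":0.3,"tz":-3.2,"ax":0,"ay":0,"az":0},{"grip":5,"tx":-1.1,"ty":3.2,"tz":0,"ax":0,"ay":0,"az":0},{"grip":5,"tx":-1.2,"ty":3.1,"tz":0,"ax":0,"ay":0,"az":0},{"grip":5,"tx":-1.1,"ty":3.2,"tz":0,"ax":0,"ay":0,"az":0},{"grip":5,"tx":-1.1,"ty":3.1,"tz":0,"ax":0,"ay":0,"az":0},{"grip":5,"tx":-1.1,"ty":3.2,"tz":0,"ax":0,"ay":0,"az":0}]'

```text
time: 9.42
tool_pos: [527.2, 63.0, 108.6]
tcp_rot: [180.0, -0.3, 170.3]
ft_force: [0.3, -0.4, -0.9]
finger_gap: 53.0
```

>>> step_arm --plan '[{"grip":5,"tx":-1.2,"ty":3.2,"tz":0,"ax":0,"ay":0,"az":0},{"grip":5,"tx":-1.1,"ty":3.1,"tz":0,"ax":0,"ay":0,"az":0},{"grip":5,"tx":-0.9,"ty":2.6,"tz":0,"ax":0,"ay":0,"az":0},{"grip":5,"tx":-0.9,"ty":2.6,"tz":0,"ax":0,"ay":0,"az":0},{"grip":5,"tx":-0.9,"ty":2.5,"tz":0,"ax":0,"ay":0,"az":0},{"grip":5,"tx":0,"ty":0,"tz":0,"ax":0,"ay":0,"az":0},{"grip":5,"tx":0,"ty":0,"tz":0,"ax":0,"ay":0,"az":0},{"grip":5,"tx":0,"ty":0,"tz":0,"ax":0,"ay":0,"az":0}]'

```text
time: 10.08
tool_pos: [599.0, 190.9, 107.7]
tcp_rot: [-180.0, -0.4, 170.3]
ft_force: [-0.7, -0.1, -0.7]
finger_gap: 53.2
```

```bash
python3 - <<'E'
from h import *
st(); im=snap("wrist","w9.png"); st()
E
```

```text
t10.08 [599.  190.9 107.7] [-180.    -0.4  170.3] F [-0.7 -0.1 -0.7] gap 53.2 q [ 13.  17.  87.   0.  76. -67.]
t10.13 [599.  190.5 107.8] [-180.    -0.4  170.3] F [-1.5  0.5 -0. ] gap 52.9 q [ 13.  17.  87.   0.  76. -67.]
```

View pics/w9.png

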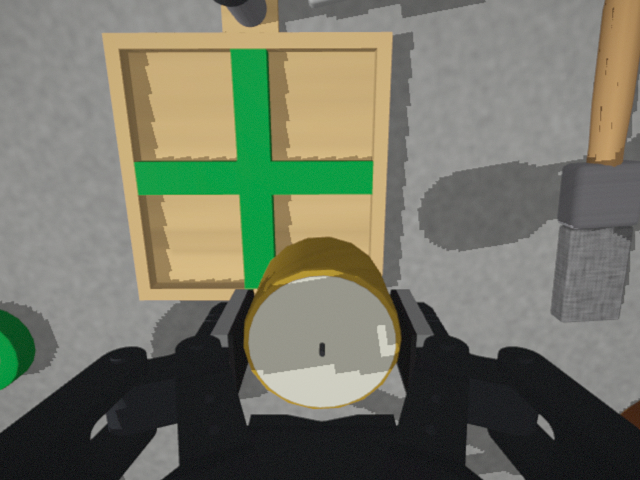

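```bash
python3 - <<'E'
from h import *
a,b,d=[onz("wrist",u,v,16) for u,v in [(103,33),(392,33),(140,300)]]
print(a,b,d,"c",(b+d)/2,np.linalg.norm(a-b),np.linalg.norm(a-d))
for u,v in [(232,50),(268,50),(137,161),(137,194),(373,161),(373,193),(246,288)]: print(onz("wrist",u,v,16).round(1))
E
```

```text
[459.97165716  92.99722466  16.        ] [486.80369687 250.15179132  16.        ] [617.87805102  66.21937577  16.        ] c [552.34087395 158.18558355  16.        ] 159.42871816683717 160.16080173377796
[480.3 161.2  16. ]
[483.7 181.   16. ]
[530.1  91.   16. ]
[549.3  85.1  16. ]
[553.9 230.6  16. ]
[573. 228.  16.]
[621.3 137.5  16. ]
```

>>> step_arm --plan '[{"grip":5,"tx":-0.2,"ty":0,"tz":2,"ax":0,"ay":0,"az":0},{"grip":5,"tx":0,"ty":0,"tz":3,"ax":0,"ay":0,"az":0},{"grip":5,"tx":0,"ty":0,"tz":2,"ax":0,"ay":0,"az":0},{"grip":5,"tx":0,"ty":0,"tz":0.8,"ax":0,"ay":0,"az":0},{"grip":5,"tx":0,"ty":0,"tz":0.6,"ax":0,"ay":0,"az":0},{"grip":5,"tx":0,"ty":0,"tz":0.4,"ax":0,"ay":0,"az":0},{"grip":5,"tx":0,"ty":0,"tz":0,"ax":0,"ay":0,"az":0},{"grip":5,"tx":0,"ty":0,"tz":0,"ax":0,"ay":0,"az":0}]'

```text
time: 10.8
tool_pos: [601.9, 191.1, 21.5]
tcp_rot: [179.9, -0.2, 170.3]
ft_force: [0.5, 0.2, -1.3]
finger_gap: 52.8
```

```bash
python3 - <<'E'
from h import *
st(); im=snap("wrist","w10.png"); st()
E
```

```text
t10.80 [601.9 191.1  21.5] [179.9  -0.2 170.3] F [ 0.5  0.2 -1.3] gap 52.8 q [ 13.  23.  90.   0.  67. -67.]
t10.85 [602.1 191.3  21.7] [179.9  -0.2 170.3] F [-0.6  0.2 -0.7] gap 52.8 q [ 13.  23.  90.   0.  67. -67.]
```

View pics/w10.png

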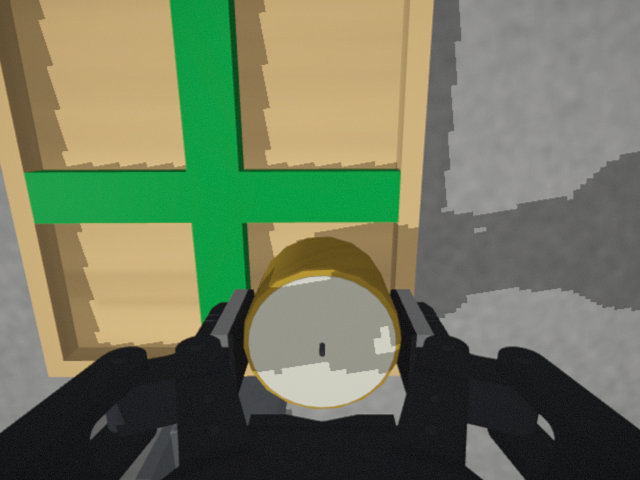

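>>> step_arm --plan '[{"grip":5,"tx":0.1,"ty":-0.1,"tz":0.2,"ax":0,"ay":0,"az":0},{"grip":5,"tx":0,"ty":0,"tz":0.2,"ax":0,"ay":0,"az":0},{"grip":5,"tx":0,"ty":0,"tz":0.1,"ax":0,"ay":0,"az":0},{"grip":5,"tx":0,"ty":0,"tz":0,"ax":0,"ay":0,"az":0}]'

```text
time: 11.18
tool_pos: [600.5, 190.4, 16.7]
tcp_rot: [180.0, -0.2, 170.3]
ft_force: [-3.8, -1.6, 9.0]
finger_gap: 52.8
```

>>> step_arm --plan '[{"grip":6.4,"tx":0,"ty":0,"tz":0,"ax":0,"ay":0,"az":0},{"grip":6.4,"tx":0,"ty":0,"tz":0,"ax":0,"ay":0,"az":0},{"grip":6.4,"tx":0,"ty":0,"tz":-1,"ax":0,"ay":0,"az":0},{"grip":6.4,"tx":0,"ty":0,"tz":-3,"ax":0,"ay":0,"az":0},{"grip":8.5,"tx":0,"ty":0,"tz":-4,"ax":0,"ay":0,"az":0},{"grip":8.5,"tx":0,"ty":0,"tz":-4,"ax":0,"ay":0,"az":0}]'

```text
time: 11.68
tool_pos: [599.1, 189.8, 135.5]
tcp_rot: [-179.9, -0.5, 170.3]
ft_force: [1.5, 0.6, 1.2]
finger_gap: 84.3
```

```bash
python3 - <<'E'
from h import *
st(); im=snap("side","s11.png"); 
for b in blobs(masks(im)["white"],200):
  u,v=b[0]
  if 220<u<360 and v>200: print(b[0],b[1].tolist(),onz("side",u,v,40 if u<225 or v>280 else 45).round(1))
plan([(560,90,160,170.4),(437,-192,170,170.4)],step=40,grip=8.5,hold=3)
E
```

```text
t11.68 [599.1 189.8 135.5] [-179.9   -0.5  170.3] F [1.5 0.6 1.2] gap 84.3 q [ 13.  16.  86.   0.  79. -68.]
[269.4 350.6] [258, 341, 24, 20, 381] [ 471.6 -194.4   40. ]
[337.1 396.9] [325, 385, 25, 24, 469] [ 589.3 -316.1   40. ]
[257.5 410. ] [245, 398, 26, 25, 494] [ 436.5 -318.    40. ]
n 14
[{"grip": 8.5, "tx": 0.9, "ty": -3.6, "tz": -0.5, "ax": 0.3, "ay": 0.3, "az": 0}, {"grip": 8.5, "tx": 0.9, "ty": -3.5, "tz": -0.4, "ax": 0, "ay": 0, "az": 0}, {"grip": 8.5, "tx": 0.9, "ty": -3.6, "tz": -0.4, "ax": 0, "ay": 0, "az": -0.1}, {"grip": 8.5, "tx": 0.9, "ty": -3.7, "tz": -0.1, "ax": 0, "ay": 0, "az": 0}, {"grip": 8.5, "tx": 1.0, "ty": -3.8, "tz": -0.1, "ax": 0, "ay": 0, "az": 0}, {"grip": 8.5, "tx": 0.9, "ty": -3.7, "tz": -0.2, "ax": 0, "ay": 0, "az": 0}, {"grip": 8.5, "tx": 0.9, "ty": -3.7, "tz": -0.1, "ax": 0, "ay": 0, "az": 0}, {"grip": 8.5, "tx": 0.9, "ty": -3.8, "tz": -0.1, "ax": 0, "ay": 0, "az": 0}]
[{"grip": 8.5, "tx": 1.0, "ty": -3.7, "tz": -0.1, "ax": 0, "ay": 0, "az": 0}, {"grip": 8.5, "tx": 0.9, "ty": -3.7, "tz": -0.2, "ax": 0, "ay": 0, "az": 0}, {"grip": 8.5, "tx": 0.9, "ty": -3.8, "tz": -0.1, "ax": 0, "ay": 0, "az": 0}, {"grip": 8.5, "tx": 0, "ty": 0, "tz": 0, "ax": 0, "ay": 0, "az": 0}, {"grip": 8.5, "tx": 0, "ty": 0, "tz": 0, "ax": 0, "ay": 0, "az": 0}, {"grip": 8.5, "tx": 0, "ty": 0, "tz": 0, "ax": 0, "ay": 0, "az": 0}]
```

View pics/s11.png

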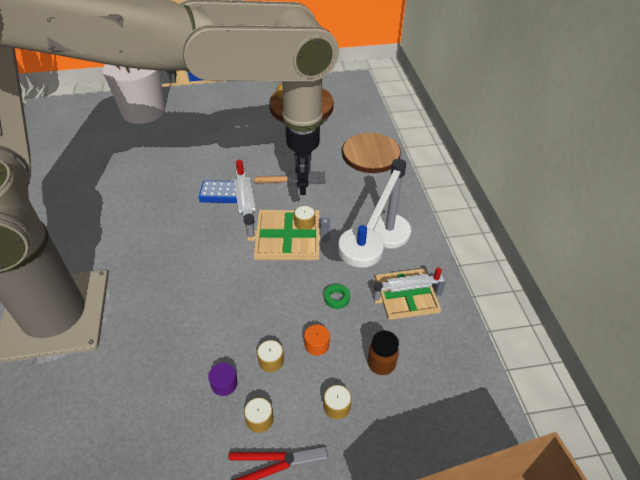

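>>> step_arm --plan '[{"grip":8.5,"tx":0.9,"ty":-3.6,"tz":-0.5,"ax":0,"ay":0.3,"az":0},{"grip":8.5,"tx":0.9,"ty":-3.5,"tz":-0.4,"ax":0,"ay":0,"az":0},{"grip":8.5,"tx":0.9,"ty":-3.6,"tz":-0.4,"ax":0,"ay":0,"az":0},{"grip":8.5,"tx":0.9,"ty":-3.7,"tz":-0.1,"ax":0,"ay":0,"az":0},{"grip":8.5,"tx":1.0,"ty":-3.8,"tz":-0.1,"ax":0,"ay":0,"az":0},{"grip":8.5,"tx":0.9,"ty":-3.7,"tz":-0.2,"ax":0,"ay":0,"az":0},{"grip":8.5,"tx":0.9,"ty":-3.7,"tz":-0.1,"ax":0,"ay":0,"az":0},{"grip":8.5,"tx":0.9,"ty":-3.8,"tz":-0.1,"ax":0,"ay":0,"az":0}]'

```text
time: 12.4
tool_pos: [478.4, -88.8, 155.5]
tcp_rot: [180.0, -0.5, 170.3]
ft_force: [-0.3, -0.9, -0.4]
finger_gap: 84.9
```

>>> step_arm --plan '[{"grip":8.5,"tx":1.0,"ty":-3.7,"tz":-0.1,"ax":0,"ay":0,"az":0},{"grip":8.5,"tx":0.9,"ty":-3.7,"tz":-0.2,"ax":0,"ay":0,"az":0},{"grip":8.5,"tx":0.9,"ty":-3.8,"tz":-0.1,"ax":0,"ay":0,"az":0},{"grip":8.5,"tx":0,"ty":0,"tz":0,"ax":0,"ay":0,"az":0},{"grip":8.5,"tx":0,"ty":0,"tz":0,"ax":0,"ay":0,"az":0},{"grip":8.5,"tx":0,"ty":0,"tz":0,"ax":0,"ay":0,"az":0}]'

```text
time: 12.9
tool_pos: [432.9, -193.1, 159.3]
tcp_rot: [180.0, -0.6, 170.2]
ft_force: [0.9, 0.7, -0.3]
finger_gap: 84.9
```

```bash
python3 - <<'E'
from h import *
st(); candles("w12.png")
E
```

```text
t12.90 [ 432.9 -193.1  159.3] [180.   -0.6 170.2] F [ 0.9  0.7 -0.3] gap 84.9 q [ -30.   -9.  109.   -0.   80. -110.]
[149.5 265.5] [116, 234, 68, 64, 3406] -> [ 436.7 -317.8   40. ] diam 49.0
[326.8 283.2] [294, 252, 67, 63, 3257] -> [ 471.6 -194.    40. ] diam 48.9
[217.5 423.9] [203, 414, 29, 21, 290] -> [ 577.9 -301.9   40. ] diam 23.6
```

View pics/w12.png

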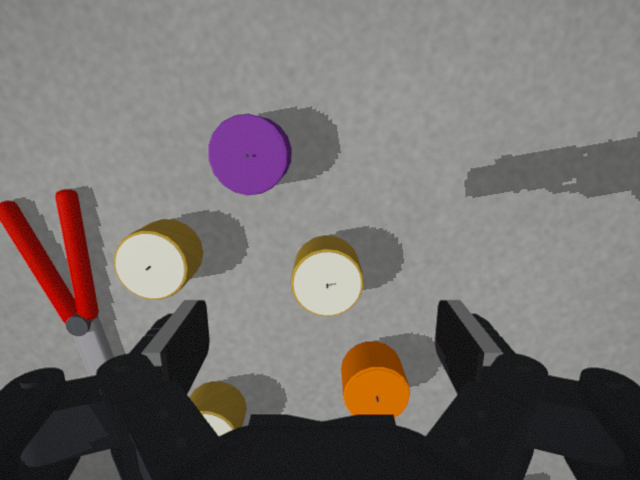

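```bash
python3 - <<'E'
from h import *
plan([(471.4,-195.5,90,170.4),(471.4,-195.5,11,170.4)],step=40,grip=8.5,hold=2)
E
```

```text
n 6
[{"grip": 8.5, "tx": -1.9, "ty": 0.2, "tz": 3.4, "ax": 0, "ay": -0.6, "az": 0}, {"grip": 8.5, "tx": -2.0, "ty": 0.1, "tz": 3.5, "ax": 0, "ay": 0, "az": -0.1}, {"grip": 8.5, "tx": 0, "ty": 0, "tz": 3.9, "ax": 0, "ay": 0, "az": 0}, {"grip": 8.5, "tx": 0, "ty": 0, "tz": 4.0, "ax": 0, "ay": 0, "az": 0}, {"grip": 8.5, "tx": 0, "ty": 0, "tz": 0, "ax": 0, "ay": 0, "az": 0}, {"grip": 8.5, "tx": 0, "ty": 0, "tz": 0, "ax": 0, "ay": 0, "az": 0}]
```

>>> step_arm --plan '[{"grip":8.5,"tx":-1.9,"ty":0.2,"tz":3.4,"ax":0,"ay":-0.5,"az":0},{"grip":8.5,"tx":-2.0,"ty":0.2,"tz":3.5,"ax":0,"ay":0,"az":0},{"grip":8.5,"tx":0,"ty":0,"tz":3.9,"ax":0,"ay":0,"az":0},{"grip":8.5,"tx":0,"ty":0,"tz":3.2,"ax":0,"ay":0,"az":0},{"grip":8.5,"tx":0,"ty":0,"tz":0.2,"ax":0,"ay":0,"az":0},{"grip":8.5,"tx":0,"ty":0,"tz":0,"ax":0,"ay":0,"az":0},{"grip":8.5,"tx":0,"ty":0,"tz":0,"ax":0,"ay":0,"az":0}]'

```text
time: 13.53
tool_pos: [472.6, -195.2, 18.3]
tcp_rot: [-180.0, -0.0, 170.4]
ft_force: [0.4, -0.1, 0.7]
finger_gap: 84.6
```

```bash
python3 - <<'E'
from h import *
st(); plan([(471.4,-195.5,11.5,170.4)],step=40,grip=8.5)
E
```

```text
t13.53 [ 472.6 -195.2   18.3] [-180.    -0.   170.4] F [ 0.4 -0.1  0.7] gap 84.6 q [ -28.    6.  110.   -0.   64. -109.]
n 1
[{"grip": 8.5, "tx": 0.1, "ty": 0, "tz": 0.7, "ax": 0, "ay": 0, "az": 0}]
```

>>> step_arm --plan '[{"grip":8.5,"tx":0.1,"ty":0,"tz":0.7,"ax":0,"ay":0,"az":0},{"grip":7,"tx":0,"ty":0,"tz":0,"ax":0,"ay":0,"az":0},{"grip":5,"tx":0,"ty":0,"tz":0,"ax":0,"ay":0,"az":0},{"grip":5,"tx":0,"ty":0,"tz":0,"ax":0,"ay":0,"az":0},{"grip":5,"tx":0,"ty":0,"tz":0,"ax":0,"ay":0,"az":0},{"grip":5,"tx":0,"ty":0,"tz":0,"ax":0,"ay":0,"az":0}]' --newtons 40

```text
time: 14.03
tool_pos: [471.3, -196.0, 11.3]
tcp_rot: [-180.0, 0.0, 170.3]
ft_force: [-2.3, 1.5, 6.6]
finger_gap: 53.0
```

```bash
python3 - <<'E'
from h import *
st(); im=snap("wrist","w13.png")
plan([(471.4,-190,100,170.4),(586.3,109,110,170.4)],grip=5,step=40,hold=2)
E
```

```text
t14.03 [ 471.3 -196.    11.3] [-180.     0.   170.3] F [-2.3  1.5  6.6] gap 53.0 q [ -28.    7.  110.   -0.   63. -109.]
n 14
[{"grip": 5, "tx": 0, "ty": 0.2, "tz": -3.0, "ax": 0, "ay": 0, "az": 0}, {"grip": 5, "tx": 0.1, "ty": 0.2, "tz": -2.9, "ax": 0, "ay": 0, "az": -0.1}, {"grip": 5, "tx": 0, "ty": 0.2, "tz": -3.0, "ax": 0, "ay": 0, "az": 0}, {"grip": 5, "tx": -0.7, "ty": 3.5, "tz": -0.1, "ax": 0, "ay": 0, "az": 0}, {"grip": 5, "tx": -0.7, "ty": 3.5, "tz": -0.1, "ax": 0, "ay": 0, "az": 0}, {"grip": 5, "tx": -0.7, "ty": 3.5, "tz": -0.1, "ax": 0, "ay": 0, "az": 0}, {"grip": 5, "tx": -0.7, "ty": 3.5, "tz": -0.1, "ax": 0, "ay": 0, "az": 0}, {"grip": 5, "tx": -0.7, "ty": 3.4, "tz": -0.1, "ax": 0, "ay": 0, "az": 0}]
[{"grip": 5, "tx": -0.7, "ty": 3.5, "tz": -0.2, "ax": 0, "ay": 0, "az": 0}, {"grip": 5, "tx": -0.7, "ty": 3.5, "tz": -0.1, "ax": 0, "ay": 0, "az": 0}, {"grip": 5, "tx": -0.8, "ty": 3.5, "tz": -0.1, "ax": 0, "ay": 0, "az": 0}, {"grip": 5, "tx": -0.7, "ty": 3.5, "tz": -0.1, "ax": 0, "ay": 0, "az": 0}, {"grip": 5, "tx": 0, "ty": 0, "tz": 0, "ax": 0, "ay": 0, "az": 0}, {"grip": 5, "tx": 0, "ty": 0, "tz": 0, "ax": 0, "ay": 0, "az": 0}]
```

View pics/w13.png

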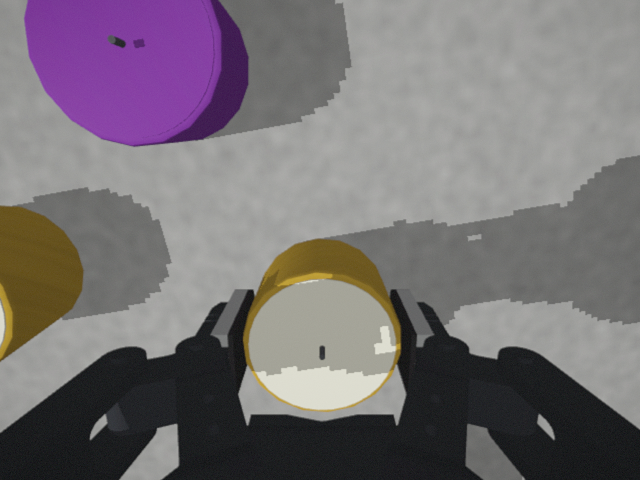

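>>> step_arm --plan '[{"grip":5,"tx":0,"ty":0.2,"tz":-3.0,"ax":0,"ay":0,"az":0},{"grip":5,"tx":0.1,"ty":0.2,"tz":-2.9,"ax":0,"ay":0,"az":0},{"grip":5,"tx":0,"ty":0.2,"tz":-3.0,"ax":0,"ay":0,"az":0},{"grip":5,"tx":-0.7,"ty":3.5,"tz":-0.1,"ax":0,"ay":0,"az":0},{"grip":5,"tx":-0.7,"ty":3.5,"tz":-0.1,"ax":0,"ay":0,"az":0},{"grip":5,"tx":-0.7,"ty":3.5,"tz":-0.1,"ax":0,"ay":0,"az":0},{"grip":5,"tx":-0.7,"ty":3.5,"tz":-0.1,"ax":0,"ay":0,"az":0},{"grip":5,"tx":-0.7,"ty":3.4,"tz":-0.1,"ax":0,"ay":0,"az":0}]'

```text
time: 14.75
tool_pos: [534.8, -22.3, 104.4]
tcp_rot: [180.0, -0.1, 170.3]
ft_force: [0.2, 0.1, -1.1]
finger_gap: 52.7
```

>>> step_arm --plan '[{"grip":5,"tx":-0.7,"ty":3.5,"tz":-0.2,"ax":0,"ay":0,"az":0},{"grip":5,"tx":-0.7,"ty":3.5,"tz":-0.1,"ax":0,"ay":0,"az":0},{"grip":5,"tx":-0.8,"ty":3.5,"tz":-0.1,"ax":0,"ay":0,"az":0},{"grip":5,"tx":-0.7,"ty":3.5,"tz":-0.1,"ax":0,"ay":0,"az":0},{"grip":5,"tx":0,"ty":0,"tz":0,"ax":0,"ay":0,"az":0},{"grip":5,"tx":0,"ty":0,"tz":0,"ax":0,"ay":0,"az":0},{"grip":5,"tx":0,"ty":0,"tz":0,"ax":0,"ay":0,"az":0}]'

```text
time: 15.33
tool_pos: [586.2, 109.2, 108.6]
tcp_rot: [-180.0, -0.1, 170.4]
ft_force: [-0.3, -0.0, -1.3]
finger_gap: 52.9
```

```bash
python3 - <<'E'
from h import *
print(inhand(322,344)); st(); plan([(585.9,109.3,50,170.4),(585.9,109.3,22,170.4)],grip=5,step=30,dec=1)
E
```

```text
[0.31931713 1.45941303]
t15.33 [586.2 109.2 108.6] [-1.800e+02 -1.000e-01  1.704e+02] F [-0.3 -0.  -1.3] gap 52.9 q [  6.  12.  93.   0.  75. -75.]
n 3
[{"grip": 5, "tx": 0, "ty": 0, "tz": 2.9, "ax": 0, "ay": -0.1, "az": 0}, {"grip": 5, "tx": 0, "ty": 0, "tz": 3.0, "ax": 0, "ay": 0, "az": 0}, {"grip": 5, "tx": 0, "ty": 0, "tz": 2.8, "ax": 0, "ay": 0, "az": 0}]
```

>>> step_arm --plan '[{"grip":5,"tx":0,"ty":0,"tz":2.9,"ax":0,"ay":0,"az":0},{"grip":5,"tx":0,"ty":0,"tz":3.0,"ax":0,"ay":0,"az":0},{"grip":5,"tx":0,"ty":0,"tz":2.0,"ax":0,"ay":0,"az":0},{"grip":5,"tx":0,"ty":0,"tz":0.7,"ax":0,"ay":0,"az":0},{"grip":5,"tx":0,"ty":0,"tz":0,"ax":0,"ay":0,"az":0},{"grip":5,"tx":0,"ty":0,"tz":0,"ax":0,"ay":0,"az":0}]'

```text
time: 15.83
tool_pos: [586.5, 108.5, 23.4]
tcp_rot: [180.0, -0.1, 170.3]
ft_force: [0.7, 0.2, -0.3]
finger_gap: 52.6
```

>>> step_arm --plan '[{"grip":5,"tx":0,"ty":0,"tz":0.3,"ax":0,"ay":0,"az":0},{"grip":5,"tx":0,"ty":0,"tz":0.2,"ax":0,"ay":0,"az":0},{"grip":5,"tx":0,"ty":0,"tz":0.2,"ax":0,"ay":0,"az":0},{"grip":5,"tx":0,"ty":0,"tz":0,"ax":0,"ay":0,"az":0},{"grip":5,"tx":0,"ty":0,"tz":0,"ax":0,"ay":0,"az":0}]'

```text
time: 16.25
tool_pos: [586.9, 109.4, 16.3]
tcp_rot: [180.0, -0.0, 170.3]
ft_force: [1.0, 0.6, 0.9]
finger_gap: 52.8
```

>>> step_arm --plan '[{"grip":5,"tx":0,"ty":0,"tz":0.1,"ax":0,"ay":0,"az":0},{"grip":5,"tx":0,"ty":0,"tz":0,"ax":0,"ay":0,"az":0}]'

```text
time: 16.42
tool_pos: [586.9, 109.5, 16.3]
tcp_rot: [180.0, -0.1, 170.3]
ft_force: [-4.1, 0.3, 9.8]
finger_gap: 53.0
```

Seated. Release and rise; then go to d.

>>> step_arm --plan '[{"grip":6.4,"tx":0,"ty":0,"tz":0,"ax":0,"ay":0,"az":0},{"grip":6.4,"tx":0,"ty":0,"tz":0,"ax":0,"ay":0,"az":0},{"grip":6.4,"tx":0,"ty":0,"tz":-1,"ax":0,"ay":0,"az":0},{"grip":6.4,"tx":0,"ty":0,"tz":-3,"ax":0,"ay":0,"az":0},{"grip":6.4,"tx":0,"ty":0,"tz":-4,"ax":0,"ay":0,"az":0},{"grip":6.4,"tx":0,"ty":0,"tz":-4,"ax":0,"ay":0,"az":0}]'

```text
time: 16.92
tool_pos: [585.1, 109.2, 135.2]
tcp_rot: [-180.0, -0.3, 170.3]
ft_force: [1.0, 0.1, 0.7]
finger_gap: 64.1
```

```bash
python3 - <<'E'
from h import *
st(); im=snap("side","s14.png"); 
for b in blobs(masks(im)["white"],150):
  u,v=b[0]
  if 220<u<345 and v>195: print(b[0],b[1].tolist(),onz("side",u,v,40).round(1),onz("side",u,v,45).round(1))
plan([(480,-120,150,170.4),(403,-312,160,170.4)],step=40,grip=8.5,hold=3)
E
```

```text
t16.92 [585.1 109.2 135.2] [-180.    -0.3  170.3] F [1.  0.1 0.7] gap 64.1 q [  6.  11.  92.   0.  78. -75.]
[244.3 196.1] [233, 174, 22, 40, 491] [453.2 283.9  40. ] [453.3 278.3  45. ]
[303.9 235.4] [295, 229, 19, 14, 217] [588.6 115.8  40. ] [588.  111.1  45. ]
[337.1 396.9] [325, 385, 25, 24, 469] [ 589.3 -316.1   40. ] [ 588.7 -318.5   45. ]
[257.5 410. ] [245, 398, 26, 25, 495] [ 436.5 -318.    40. ] [ 436.7 -320.4   45. ]
n 16
[{"grip": 8.5, "tx": 1.0, "ty": -3.5, "tz": -0.1, "ax": 0.2, "ay": 0.5, "az": 0}, {"grip": 8.5, "tx": 1.0, "ty": -3.5, "tz": 0, "ax": 0, "ay": 0, "az": 0}, {"grip": 8.5, "tx": 1.0, "ty": -3.5, "tz": -0.1, "ax": 0, "ay": 0, "az": 0}, {"grip": 8.5, "tx": 1.0, "ty": -3.5, "tz": 0, "ax": 0, "ay": 0, "az": 0}, {"grip": 8.5, "tx": 1.0, "ty": -3.5, "tz": -0.1, "ax": 0, "ay": 0, "az": -0.1}, {"grip": 8.5, "tx": 1.0, "ty": -3.5, "tz": 0, "ax": 0, "ay": 0, "az": 0}, {"grip": 8.5, "tx": 1.1, "ty": -3.5, "tz": -0.1, "ax": 0, "ay": 0, "az": 0}, {"grip": 8.5, "tx": 0.7, "ty": -3.4, "tz": -0.2, "ax": 0, "ay": 0, "az": 0}]
[{"grip": 8.5, "tx": 0.8, "ty": -3.3, "tz": -0.1, "ax": 0, "ay": 0, "az": 0}, {"grip": 8.5, "tx": 0.7, "ty": -3.4, "tz": -0.2, "ax": 0, "ay": 0, "az": 0}, {"grip": 8.5, "tx": 0.7, "ty": -3.4, "tz": -0.1, "ax": 0, "ay": 0, "az": 0}, {"grip": 8.5, "tx": 0.7, "ty": -3.4, "tz": -0.2, "ax": 0, "ay": 0, "az": 0}, {"grip": 8.5, "tx": 0.8, "ty": -3.3, "tz": -0.2, "ax": 0, "ay": 0, "az": 0}, {"grip": 8.5, "tx": 0, "ty": 0, "tz": 0, "ax": 0, "ay": 0, "az": 0}, {"grip": 8.5, "tx": 0, "ty": 0, "tz": 0, "ax": 0, "ay": 0, "az": 0}, {"grip": 8.5, "tx": 0, "ty": 0, "tz": 0, "ax": 0, "ay": 0, "az": 0}]
```

View pics/s14.png

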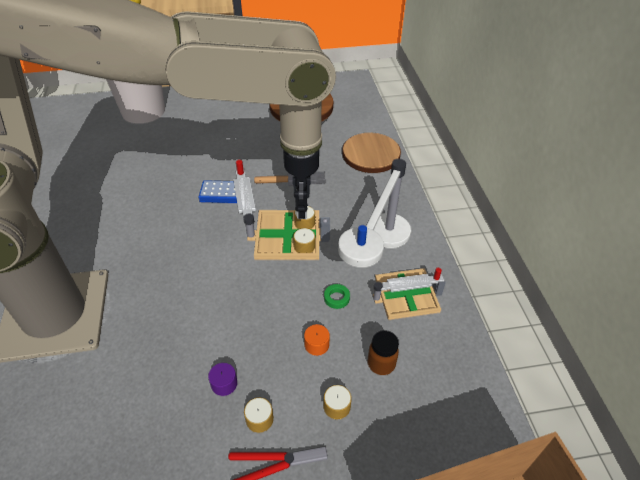

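>>> step_arm --plan '[{"grip":7.6,"tx":1.0,"ty":-3.5,"tz":-0.1,"ax":0,"ay":0,"az":0},{"grip":7.6,"tx":1.0,"ty":-3.5,"tz":0,"ax":0,"ay":0,"az":0},{"grip":7.6,"tx":1.0,"ty":-3.5,"tz":-0.1,"ax":0,"ay":0,"az":0},{"grip":7.6,"tx":1.0,"ty":-3.5,"tz":0,"ax":0,"ay":0,"az":0},{"grip":7.6,"tx":1.0,"ty":-3.5,"tz":-0.1,"ax":0,"ay":0,"az":0},{"grip":7.6,"tx":1.0,"ty":-3.5,"tz":0,"ax":0,"ay":0,"az":0},{"grip":7.6,"tx":1.1,"ty":-3.5,"tz":-0.1,"ax":0,"ay":0,"az":0},{"grip":7.6,"tx":0.7,"ty":-3.4,"tz":-0.2,"ax":0,"ay":0,"az":0}]'

```text
time: 17.63
tool_pos: [461.3, -153.8, 141.1]
tcp_rot: [180.0, -0.1, 170.3]
ft_force: [0.1, -0.0, -0.3]
finger_gap: 75.9
```

>>> step_arm --plan '[{"grip":7.6,"tx":0.8,"ty":-3.3,"tz":-0.1,"ax":0,"ay":0,"az":0},{"grip":7.6,"tx":0.7,"ty":-3.4,"tz":-0.2,"ax":0,"ay":0,"az":0},{"grip":7.6,"tx":0.7,"ty":-3.4,"tz":-0.1,"ax":0,"ay":0,"az":0},{"grip":7.6,"tx":0.7,"ty":-3.4,"tz":-0.2,"ax":0,"ay":0,"az":0},{"grip":7.6,"tx":0.8,"ty":-3.3,"tz":-0.2,"ax":0,"ay":0,"az":0},{"grip":7.6,"tx":0,"ty":0,"tz":0,"ax":0,"ay":0,"az":0},{"grip":7.6,"tx":0,"ty":0,"tz":0,"ax":0,"ay":0,"az":0},{"grip":7.6,"tx":0,"ty":0,"tz":0,"ax":0,"ay":0,"az":0}]'

```text
time: 18.3
tool_pos: [398.0, -311.7, 149.0]
tcp_rot: [180.0, -0.1, 170.3]
ft_force: [0.1, 0.5, -1.0]
finger_gap: 76.3
```

```bash
python3 - <<'E'
from h import *
st(); candles("w15.png")
E
```

```text
t18.30 [ 398.  -311.7  149. ] [ 1.800e+02 -1.000e-01  1.703e+02] F [ 0.1  0.5 -1. ] gap 76.3 q [ -44.   -4.  106.   -0.   78. -124.]
[320.  288.2] [286, 257, 69, 64, 3488] -> [ 436.5 -317.6   40. ] diam 48.7
```

View pics/w15.png

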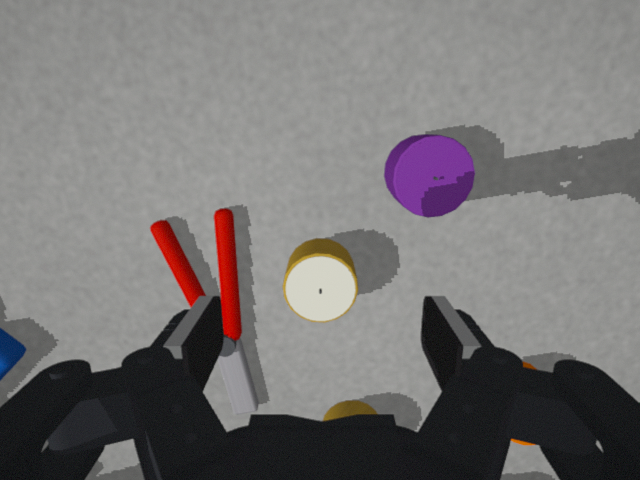

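```bash
python3 - <<'E'
from h import *
plan([(436.3,-319.1,85,170.4),(436.3,-319.1,18,170.4)],step=37,grip=6.7,hold=2)
E
```

```text
n 7
[{"grip": 6.7, "tx": -1.3, "ty": 0, "tz": 2.1, "ax": 0, "ay": -0.1, "az": 0}, {"grip": 6.7, "tx": -1.3, "ty": -0.1, "tz": 2.2, "ax": 0, "ay": 0, "az": 0}, {"grip": 6.7, "tx": -1.3, "ty": 0, "tz": 2.1, "ax": 0, "ay": 0, "az": -0.1}, {"grip": 6.7, "tx": 0, "ty": 0, "tz": 3.3, "ax": 0, "ay": 0, "az": 0}, {"grip": 6.7, "tx": 0, "ty": 0, "tz": 3.4, "ax": 0, "ay": 0, "az": 0}, {"grip": 6.7, "tx": 0, "ty": 0, "tz": 0, "ax": 0, "ay": 0, "az": 0}, {"grip": 6.7, "tx": 0, "ty": 0, "tz": 0, "ax": 0, "ay": 0, "az": 0}]
```

>>> step_arm --plan '[{"grip":6.7,"tx":-1.3,"ty":0,"tz":2.1,"ax":0,"ay":0,"az":0},{"grip":6.7,"tx":-1.3,"ty":-0.1,"tz":2.2,"ax":0,"ay":0,"az":0},{"grip":6.7,"tx":-1.3,"ty":0,"tz":2.1,"ax":0,"ay":0,"az":0},{"grip":6.7,"tx":0,"ty":0,"tz":2.5,"ax":0,"ay":0,"az":0},{"grip":6.7,"tx":0,"ty":0,"tz":0,"ax":0,"ay":0,"az":0},{"grip":6.7,"tx":0,"ty":0,"tz":0,"ax":0,"ay":0,"az":0}]'

```text
time: 18.85
tool_pos: [435.3, -317.1, 58.3]
tcp_rot: [179.8, -0.3, 170.4]
ft_force: [0.9, 0.1, 0.1]
finger_gap: 67.1
```

```bash
python3 - <<'E'
from h import *
st(); snap("wrist","w16.png"); plan([(436.3,-319.1,11.2,170.4)],step=28,grip=6.7,hold=2)
E
```

```text
t18.85 [ 435.3 -317.1   58.3] [179.8  -0.3 170.4] F [0.9 0.1 0.1] gap 67.1 q [ -41.    7.  104.   -0.   69. -122.]
n 4
[{"grip": 6.7, "tx": 0, "ty": 0, "tz": 2.4, "ax": 0.1, "ay": -0.2, "az": 0}, {"grip": 6.7, "tx": 0, "ty": -0.1, "tz": 2.5, "ax": 0, "ay": 0, "az": 0}, {"grip": 6.7, "tx": 0, "ty": 0, "tz": 0, "ax": 0, "ay": 0, "az": 0}, {"grip": 6.7, "tx": 0, "ty": 0, "tz": 0, "ax": 0, "ay": 0, "az": 0}]
```

View pics/w16.png

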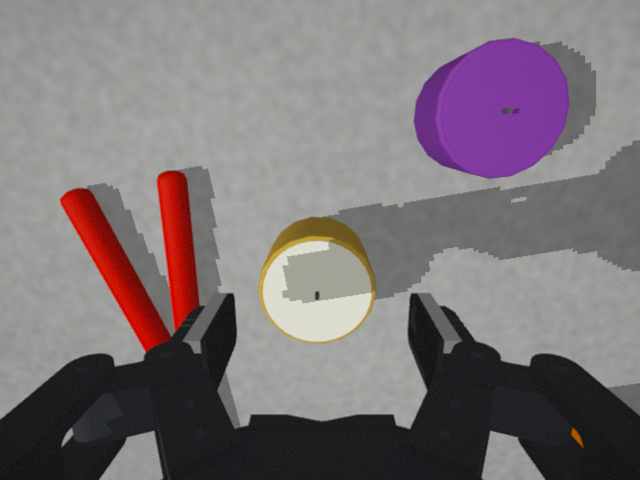

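>>> step_arm --plan '[{"grip":6.7,"tx":0,"ty":-0.1,"tz":2.4,"ax":0,"ay":0,"az":0},{"grip":6.7,"tx":0,"ty":-0.1,"tz":2.2,"ax":0,"ay":0,"az":0},{"grip":6.7,"tx":0,"ty":0,"tz":0,"ax":0,"ay":0,"az":0},{"grip":6.7,"tx":0,"ty":0,"tz":0,"ax":0,"ay":0,"az":0},{"grip":6.7,"tx":0,"ty":0,"tz":0,"ax":0,"ay":0,"az":0}]'

```text
time: 19.32
tool_pos: [436.7, -322.2, 16.0]
tcp_rot: [-179.9, 0.0, 170.3]
ft_force: [-0.4, -0.4, 0.4]
finger_gap: 67.0
```

>>> step_arm --plan '[{"grip":6.7,"tx":0,"ty":0.2,"tz":0.5,"ax":0,"ay":0,"az":0},{"grip":6.7,"tx":0,"ty":0,"tz":0,"ax":0,"ay":0,"az":0},{"grip":5,"tx":0,"ty":0,"tz":0,"ax":0,"ay":0,"az":0},{"grip":5,"tx":0,"ty":0,"tz":0,"ax":0,"ay":0,"az":0},{"grip":5,"tx":0,"ty":0,"tz":0,"ax":0,"ay":0,"az":0}]' --newtons 40

```text
time: 19.73
tool_pos: [436.5, -319.8, 9.7]
tcp_rot: [-180.0, -0.1, 170.3]
ft_force: [-1.5, 2.5, 6.7]
finger_gap: 52.9
```

```bash
python3 - <<'E'
from h import *
st(); im=snap("wrist","w17.png")
plan([(436,-312,110,170.4),(505.1,122.9,110,170.4)],grip=5,step=40,hold=2)
E
```

```text
t19.73 [ 436.5 -319.8    9.7] [-1.800e+02 -1.000e-01  1.703e+02] F [-1.5  2.5  6.7] gap 52.9 q [ -42.   11.  105.   -0.   63. -122.]
n 16
[{"grip": 5, "tx": 0.1, "ty": 0.3, "tz": -3.3, "ax": 0, "ay": -0.1, "az": 0}, {"grip": 5, "tx": 0, "ty": 0.2, "tz": -3.4, "ax": 0, "ay": 0, "az": -0.1}, {"grip": 5, "tx": 0.1, "ty": 0.3, "tz": -3.3, "ax": 0, "ay": 0, "az": 0}, {"grip": 5, "tx": 0, "ty": 4.0, "tz": 0, "ax": 0, "ay": 0, "az": 0}, {"grip": 5, "tx": 0.1, "ty": 4.0, "tz": 0, "ax": 0, "ay": 0, "az": 0}, {"grip": 5, "tx": 0, "ty": 4.0, "tz": 0, "ax": 0, "ay": 0, "az": 0}, {"grip": 5, "tx": 0, "ty": 4.0, "tz": 0, "ax": 0, "ay": 0, "az": 0}, {"grip": 5, "tx": 0.1, "ty": 4.0, "tz": 0, "ax": 0, "ay": 0, "az": 0}]
[{"grip": 5, "tx": 0, "ty": 4.0, "tz": 0, "ax": 0, "ay": 0, "az": 0}, {"grip": 5, "tx": 0.1, "ty": 4.0, "tz": 0, "ax": 0, "ay": 0, "az": 0}, {"grip": 5, "tx": 0, "ty": 4.0, "tz": 0, "ax": 0, "ay": 0, "az": 0}, {"grip": 5, "tx": 0, "ty": 4.0, "tz": 0, "ax": 0, "ay": 0, "az": 0}, {"grip": 5, "tx": 0.1, "ty": 4.0, "tz": 0, "ax": 0, "ay": 0, "az": 0}, {"grip": 5, "tx": 0, "ty": 4.0, "tz": 0, "ax": 0, "ay": 0, "az": 0}, {"grip": 5, "tx": 0, "ty": 0, "tz": 0, "ax": 0, "ay": 0, "az": 0}, {"grip": 5, "tx": 0, "ty": 0, "tz": 0, "ax": 0, "ay": 0, "az": 0}]
```

View pics/w17.png

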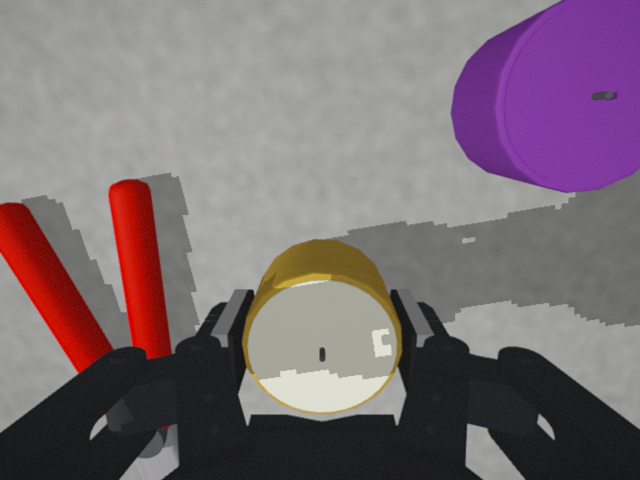

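>>> step_arm --plan '[{"grip":5,"tx":0,"ty":0.1,"tz":-3.3,"ax":0,"ay":0,"az":0},{"grip":5,"tx":0,"ty":0.3,"tz":-3.4,"ax":0,"ay":0,"az":0},{"grip":5,"tx":0.1,"ty":0.4,"tz":-3.3,"ax":0,"ay":0,"az":0},{"grip":5,"tx":0.1,"ty":4.0,"tz":0,"ax":0,"ay":0,"az":0},{"grip":5,"tx":0.1,"ty":4.0,"tz":0,"ax":0,"ay":0,"az":0},{"grip":5,"tx":0,"ty":4.0,"tz":0,"ax":0,"ay":0,"az":0},{"grip":5,"tx":0,"ty":4.0,"tz":0,"ax":0,"ay":0,"az":0},{"grip":5,"tx":0.1,"ty":4.0,"tz":0,"ax":0,"ay":0,"az":0}]'

```text
time: 20.45
tool_pos: [467.1, -112.2, 109.0]
tcp_rot: [180.0, -0.1, 170.3]
ft_force: [-0.1, 0.3, -1.4]
finger_gap: 52.7
```

>>> step_arm --plan '[{"grip":5,"tx":0,"ty":4.0,"tz":0,"ax":0,"ay":0,"az":0},{"grip":5,"tx":0.1,"ty":4.0,"tz":0,"ax":0,"ay":0,"az":0},{"grip":5,"tx":0,"ty":4.0,"tz":0,"ax":0,"ay":0,"az":0},{"grip":5,"tx":0,"ty":4.0,"tz":0,"ax":0,"ay":0,"az":0},{"grip":5,"tx":0.1,"ty":4.0,"tz":0,"ax":0,"ay":0,"az":0},{"grip":5,"tx":0,"ty":4.0,"tz":0,"ax":0,"ay":0,"az":0},{"grip":5,"tx":0,"ty":0,"tz":0,"ax":0,"ay":0,"az":0},{"grip":5,"tx":0,"ty":0,"tz":0,"ax":0,"ay":0,"az":0}]'

```text
time: 21.12
tool_pos: [505.4, 125.3, 108.7]
tcp_rot: [180.0, -0.1, 170.6]
ft_force: [-0.6, -1.1, -1.4]
finger_gap: 52.9
```

>>> step_arm --plan '[{"grip":5,"tx":0,"ty":0,"tz":0,"ax":0,"ay":0,"az":0}]'

```text
time: 21.2
tool_pos: [505.3, 123.1, 108.5]
tcp_rot: [-180.0, -0.1, 170.4]
ft_force: [0.1, 0.3, -2.2]
finger_gap: 53.0
```

```bash
python3 - <<'E'
from h import *
st(); snap("wrist","w18.png"); plan([(505.1,122.9,50,170.4),(505.1,122.9,22,170.4)],grip=5,step=30,dec=1,hold=2)
E
```

```text
t21.20 [505.3 123.1 108.5] [-1.800e+02 -1.000e-01  1.704e+02] F [ 0.1  0.3 -2.2] gap 53.0 q [  8.   1. 106.   0.  74. -72.]
n 5
[{"grip": 5, "tx": 0, "ty": 0, "tz": 2.9, "ax": 0, "ay": -0.1, "az": 0}, {"grip": 5, "tx": 0, "ty": 0, "tz": 3.0, "ax": 0, "ay": 0, "az": -0.1}, {"grip": 5, "tx": 0, "ty": 0, "tz": 2.8, "ax": 0, "ay": 0, "az": 0}, {"grip": 5, "tx": 0, "ty": 0, "tz": 0, "ax": 0, "ay": 0, "az": 0}, {"grip": 5, "tx": 0, "ty": 0, "tz": 0, "ax": 0, "ay": 0, "az": 0}]
```

View pics/w18.png

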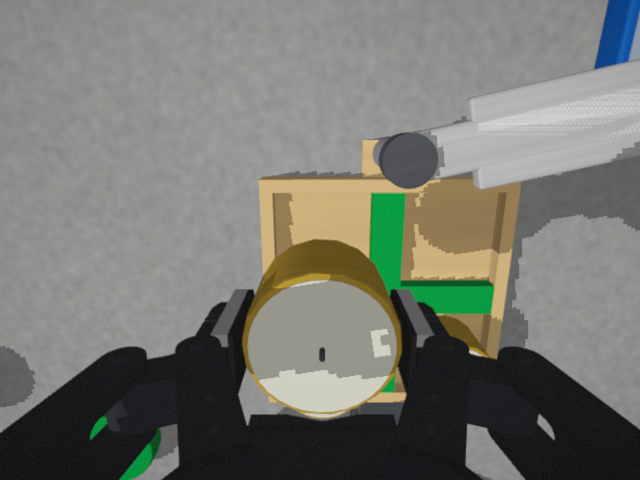

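>>> step_arm --plan '[{"grip":5,"tx":0,"ty":0,"tz":2.9,"ax":0,"ay":0,"az":0},{"grip":5,"tx":0,"ty":0,"tz":3.0,"ax":0,"ay":0,"az":0},{"grip":5,"tx":0,"ty":0,"tz":2.0,"ax":0,"ay":0,"az":0},{"grip":5,"tx":0,"ty":0,"tz":0.8,"ax":0,"ay":0,"az":0},{"grip":5,"tx":0,"ty":0,"tz":0,"ax":0,"ay":0,"az":0},{"grip":5,"tx":0,"ty":0,"tz":0,"ax":0,"ay":0,"az":0}]'

```text
time: 21.75
tool_pos: [505.7, 122.3, 22.3]
tcp_rot: [180.0, -0.1, 170.2]
ft_force: [0.6, 0.0, -0.9]
finger_gap: 52.7
```

>>> step_arm --plan '[{"grip":5,"tx":0,"ty":0.1,"tz":0.3,"ax":0,"ay":0,"az":0},{"grip":5,"tx":0,"ty":0,"tz":0.3,"ax":0,"ay":0,"az":0},{"grip":5,"tx":0,"ty":0,"tz":0.2,"ax":0,"ay":0,"az":0},{"grip":5,"tx":0,"ty":0,"tz":0,"ax":0,"ay":0,"az":0},{"grip":5,"tx":0,"ty":0,"tz":0,"ax":0,"ay":0,"az":0}]'

```text
time: 22.17
tool_pos: [506.6, 124.3, 14.7]
tcp_rot: [180.0, -0.0, 170.3]
ft_force: [1.2, -0.4, 2.1]
finger_gap: 53.0
```

>>> step_arm --plan '[{"grip":5,"tx":0,"ty":0,"tz":0.1,"ax":0,"ay":0,"az":0},{"grip":5,"tx":0,"ty":0,"tz":0,"ax":0,"ay":0,"az":0}]'

```text
time: 22.33
tool_pos: [506.7, 124.3, 14.7]
tcp_rot: [180.0, -0.0, 170.3]
ft_force: [-3.4, -1.1, 12.7]
finger_gap: 52.9
```

>>> step_arm --plan '[{"grip":6.4,"tx":0,"ty":0,"tz":0,"ax":0,"ay":0,"az":0},{"grip":6.4,"tx":0,"ty":0,"tz":0,"ax":0,"ay":0,"az":0},{"grip":6.4,"tx":0,"ty":0,"tz":-1,"ax":0,"ay":0,"az":0},{"grip":6.4,"tx":0,"ty":0,"tz":-3,"ax":0,"ay":0,"az":0},{"grip":6.4,"tx":0,"ty":0,"tz":-4,"ax":0,"ay":0,"az":0},{"grip":6.4,"tx":0,"ty":0,"tz":-4,"ax":0,"ay":0,"az":0}]'

```text
time: 22.83
tool_pos: [504.3, 123.9, 133.4]
tcp_rot: [-180.0, -0.3, 170.3]
ft_force: [1.1, 0.9, 0.0]
finger_gap: 63.7
```

```bash
python3 - <<'E'
from h import *
st(); im=snap("side","s19.png"); 
for b in blobs(masks(im)["white"],150):
  u,v=b[0]
  if 220<u<345 and v>195: print(b[0],b[1].tolist(),onz("side",u,v,40).round(1),onz("side",u,v,45).round(1))
plan([(480,-130,150,170.4),(551,-312,150,170.4)],step=40,grip=8.5,hold=2)
E
```

```text
t22.83 [504.3 123.9 133.4] [-180.    -0.3  170.3] F [1.1 0.9 0. ] gap 63.7 q [  8.  -1. 104.   0.  77. -72.]
[244.4 196.2] [233, 174, 22, 40, 479] [453.5 283.4  40. ] [453.6 277.8  45. ]
[304. 212.] [295, 206, 19, 13, 197] [601. 198.  40.] [600.3 192.9  45. ]
[270.4 234.7] [261, 228, 20, 14, 217] [507.2 131.6  40. ] [507.  126.8  45. ]
[303.9 235.4] [295, 229, 19, 14, 217] [588.6 115.8  40. ] [588.  111.1  45. ]
[337.1 397. ] [325, 386, 25, 23, 468] [ 589.3 -316.3   40. ] [ 588.6 -318.7   45. ]
n 14
[{"grip": 8.5, "tx": -0.2, "ty": -3.7, "tz": -0.1, "ax": 0.2, "ay": 0.5, "az": 0}, {"grip": 8.5, "tx": -0.2, "ty": -3.6, "tz": -0.1, "ax": 0, "ay": 0, "az": 0}, {"grip": 8.5, "tx": -0.2, "ty": -3.7, "tz": -0.1, "ax": 0, "ay": 0, "az": 0}, {"grip": 8.5, "tx": -0.2, "ty": -3.6, "tz": -0.1, "ax": 0, "ay": 0, "az": 0}, {"grip": 8.5, "tx": -0.2, "ty": -3.7, "tz": -0.1, "ax": 0, "ay": 0, "az": 0}, {"grip": 8.5, "tx": -0.1, "ty": -3.7, "tz": 0, "ax": 0, "ay": 0, "az": -0.1}, {"grip": 8.5, "tx": -0.2, "ty": -3.6, "tz": -0.1, "ax": 0, "ay": 0, "az": 0}, {"grip": 8.5, "tx": -2.0, "ty": -3.4, "tz": 0, "ax": 0, "ay": 0, "az": 0}]
[{"grip": 8.5, "tx": -2.0, "ty": -3.3, "tz": 0, "ax": 0, "ay": 0, "az": 0}, {"grip": 8.5, "tx": -2.0, "ty": -3.4, "tz": 0, "ax": 0, "ay": 0, "az": 0}, {"grip": 8.5, "tx": -2.0, "ty": -3.3, "tz": 0, "ax": 0, "ay": 0, "az": 0}, {"grip": 8.5, "tx": -2.1, "ty": -3.4, "tz": 0, "ax": 0, "ay": 0, "az": 0}, {"grip": 8.5, "tx": 0, "ty": 0, "tz": 0, "ax": 0, "ay": 0, "az": 0}, {"grip": 8.5, "tx": 0, "ty": 0, "tz": 0, "ax": 0, "ay": 0, "az": 0}]
```

View pics/s19.png

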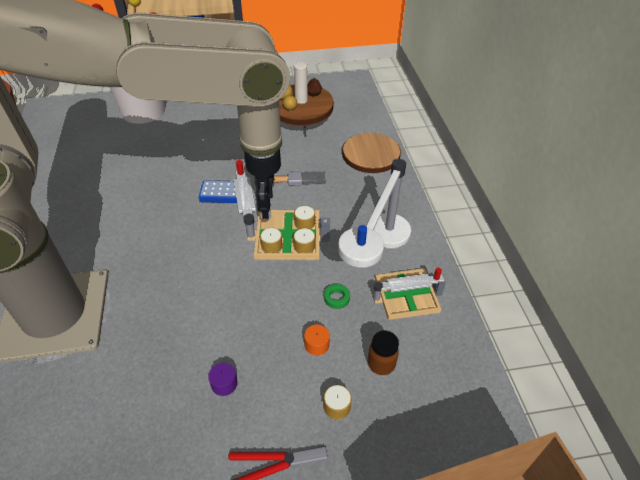

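>>> step_arm --plan '[{"grip":7.4,"tx":-0.2,"ty":-3.7,"tz":-0.1,"ax":0,"ay":0,"az":0},{"grip":7.4,"tx":-0.2,"ty":-3.6,"tz":-0.1,"ax":0,"ay":0,"az":0},{"grip":7.4,"tx":-0.2,"ty":-3.7,"tz":-0.1,"ax":0,"ay":0,"az":0},{"grip":7.4,"tx":-0.2,"ty":-3.6,"tz":-0.1,"ax":0,"ay":0,"az":0},{"grip":7.4,"tx":-0.2,"ty":-3.7,"tz":-0.1,"ax":0,"ay":0,"az":0},{"grip":7.4,"tx":-0.1,"ty":-3.7,"tz":0,"ax":0,"ay":0,"az":0},{"grip":7.4,"tx":-0.2,"ty":-3.6,"tz":-0.1,"ax":0,"ay":0,"az":0},{"grip":7.4,"tx":-2.0,"ty":-3.4,"tz":0,"ax":0,"ay":0,"az":0}]'

```text
time: 23.55
tool_pos: [487.3, -168.7, 138.9]
tcp_rot: [180.0, -0.2, 170.3]
ft_force: [-0.9, 1.0, -0.0]
finger_gap: 73.7
```

>>> step_arm --plan '[{"grip":7.4,"tx":-2.0,"ty":-3.3,"tz":0,"ax":0,"ay":0,"az":0},{"grip":7.4,"tx":-2.0,"ty":-3.4,"tz":0,"ax":0,"ay":0,"az":0},{"grip":7.4,"tx":-2.0,"ty":-3.3,"tz":0,"ax":0,"ay":0,"az":0},{"grip":7.4,"tx":-2.1,"ty":-3.4,"tz":0,"ax":0,"ay":0,"az":0},{"grip":7.4,"tx":0,"ty":0,"tz":0,"ax":0,"ay":0,"az":0},{"grip":7.4,"tx":0,"ty":0,"tz":0,"ax":0,"ay":0,"az":0},{"grip":7.4,"tx":0,"ty":0,"tz":0,"ax":0,"ay":0,"az":0}]'

```text
time: 24.13
tool_pos: [546.5, -312.8, 138.1]
tcp_rot: [179.9, -0.2, 170.3]
ft_force: [-0.9, -0.1, -0.3]
finger_gap: 74.2
```

```bash
python3 - <<'E'
from h import *
st(); candles("w20.png"); plan([(589,-317.7,85,170.4),(589,-317.7,18,170.4)],step=37,grip=7.2,hold=2)
E
```

```text
t24.13 [ 546.5 -312.8  138.1] [179.9  -0.2 170.3] F [-0.9 -0.1 -0.3] gap 74.2 q [ -34.   16.   86.   -0.   79. -115.]
[325.1 299.5] [290, 267, 71, 66, 3710] -> [ 589.3 -315.8   40. ] diam 48.4
n 6
[{"grip": 7.2, "tx": -2.1, "ty": 0.1, "tz": 2.7, "ax": 0, "ay": -0.1, "az": 0}, {"grip": 7.2, "tx": -2.2, "ty": 0.1, "tz": 2.6, "ax": 0, "ay": 0, "az": -0.1}, {"grip": 7.2, "tx": 0, "ty": 0, "tz": 3.4, "ax": 0, "ay": 0, "az": 0}, {"grip": 7.2, "tx": 0, "ty": 0, "tz": 3.3, "ax": 0, "ay": 0, "az": 0}, {"grip": 7.2, "tx": 0, "ty": 0, "tz": 0, "ax": 0, "ay": 0, "az": 0}, {"grip": 7.2, "tx": 0, "ty": 0, "tz": 0, "ax": 0, "ay": 0, "az": 0}]
```

View pics/w20.png

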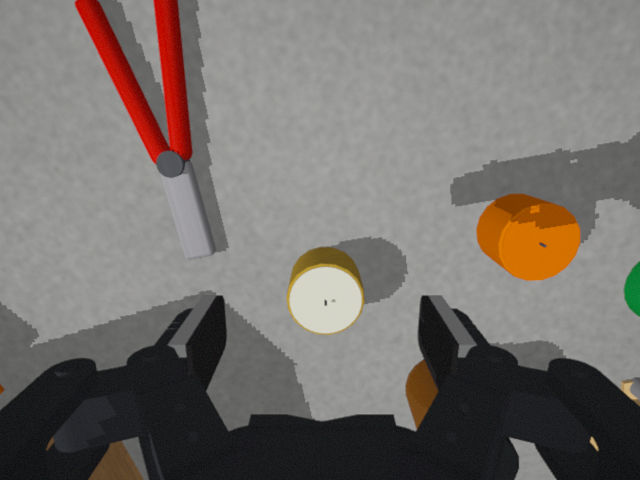

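>>> step_arm --plan '[{"grip":7.2,"tx":-2.1,"ty":0.1,"tz":2.7,"ax":0,"ay":0,"az":0},{"grip":7.2,"tx":-2.2,"ty":0.2,"tz":2.6,"ax":0,"ay":0,"az":0},{"grip":7.2,"tx":0,"ty":0,"tz":3.4,"ax":0,"ay":0,"az":0},{"grip":7.2,"tx":0,"ty":0,"tz":3.0,"ax":0,"ay":0,"az":0},{"grip":7.2,"tx":0,"ty":0,"tz":0.3,"ax":0,"ay":0,"az":0},{"grip":7.2,"tx":0,"ty":0,"tz":0,"ax":0,"ay":0,"az":0},{"grip":7.2,"tx":0,"ty":0,"tz":0,"ax":0,"ay":0,"az":0}]'

```text
time: 24.77
tool_pos: [590.3, -317.0, 20.6]
tcp_rot: [-180.0, -0.0, 170.4]
ft_force: [-0.2, -0.5, 1.7]
finger_gap: 72.4
```

```bash
python3 - <<'E'
from h import *
st(); plan([(589,-317.5,11,170.4)],step=37,grip=7.2)
E
```

```text
t24.77 [ 590.3 -317.    20.6] [-180.    -0.   170.4] F [-0.2 -0.5  1.7] gap 72.4 q [ -33.   28.   83.   -0.   69. -113.]
n 1
[{"grip": 7.2, "tx": 0.1, "ty": -0.1, "tz": 1.0, "ax": 0, "ay": 0, "az": 0}]
```

>>> step_arm --plan '[{"grip":7.2,"tx":0.1,"ty":-0.1,"tz":0.9,"ax":0,"ay":0,"az":0},{"grip":7.2,"tx":0,"ty":0,"tz":0,"ax":0,"ay":0,"az":0},{"grip":5,"tx":0,"ty":0,"tz":0,"ax":0,"ay":0,"az":0},{"grip":5,"tx":0,"ty":0,"tz":0,"ax":0,"ay":0,"az":0},{"grip":5,"tx":0,"ty":0,"tz":0,"ax":0,"ay":0,"az":0}]' --newtons 40

```text
time: 25.18
tool_pos: [589.1, -318.7, 11.0]
tcp_rot: [-180.0, -0.0, 170.3]
ft_force: [-1.1, -0.8, 4.7]
finger_gap: 53.1
```

```bash
python3 - <<'E'
from h import *
st(); im=snap("wrist","w21.png")
plan([(587,-312,110,170.4),(480,-110,110,170.4),(518.7,203.7,110,170.4)],grip=5,step=40,hold=3)
E
```

```text
t25.18 [ 589.1 -318.7   11. ] [-180.    -0.   170.3] F [-1.1 -0.8  4.7] gap 53.1 q [ -33.   29.   83.   -0.   68. -113.]
n 20
[{"grip": 5, "tx": 0.1, "ty": 0.2, "tz": -3.3, "ax": 0, "ay": 0, "az": 0}, {"grip": 5, "tx": 0.1, "ty": 0.2, "tz": -3.3, "ax": 0, "ay": 0, "az": -0.1}, {"grip": 5, "tx": 0.1, "ty": 0.2, "tz": -3.3, "ax": 0, "ay": 0, "az": 0}, {"grip": 5, "tx": 2.3, "ty": 3.0, "tz": 0, "ax": 0, "ay": 0, "az": 0}, {"grip": 5, "tx": 2.3, "ty": 3.1, "tz": 0, "ax": 0, "ay": 0, "az": 0}, {"grip": 5, "tx": 2.4, "ty": 3.0, "tz": 0, "ax": 0, "ay": 0, "az": 0}, {"grip": 5, "tx": 2.3, "ty": 3.0, "tz": 0, "ax": 0, "ay": 0, "az": 0}, {"grip": 5, "tx": 2.3, "ty": 3.0, "tz": 0, "ax": 0, "ay": 0, "az": 0}]
[{"grip": 5, "tx": 2.3, "ty": 3.1, "tz": 0, "ax": 0, "ay": 0, "az": 0}, {"grip": 5, "tx": 0.2, "ty": 3.9, "tz": 0, "ax": 0, "ay": 0, "az": 0}, {"grip": 5, "tx": 0.2, "ty": 4.0, "tz": 0, "ax": 0, "ay": 0, "az": 0}, {"grip": 5, "tx": 0.1, "ty": 3.9, "tz": 0, "ax": 0, "ay": 0, "az": 0}, {"grip": 5, "tx": 0.2, "ty": 4.0, "tz": 0, "ax": 0, "ay": 0, "az": 0}, {"grip": 5, "tx": 0.2, "ty": 3.9, "tz": 0, "ax": 0, "ay": 0, "az": 0}, {"grip": 5, "tx": 0.2, "ty": 3.9, "tz": 0, "ax": 0, "ay": 0, "az": 0}, {"grip": 5, "tx": 0.2, "ty": 4.0, "tz": 0, "ax": 0, "ay": 0, "az": 0}]
[{"grip": 5, "tx": 0.2, "ty": 3.9, "tz": 0, "ax": 0, "ay": 0, "az": 0}, {"grip": 5, "tx": 0, "ty": 0, "tz": 0, "ax": 0, "ay": 0, "az": 0}, {"grip": 5, "tx": 0, "ty": 0, "tz": 0, "ax": 0, "ay": 0, "az": 0}, {"grip": 5, "tx": 0, "ty": 0, "tz": 0, "ax": 0, "ay": 0, "az": 0}]
```

View pics/w21.png

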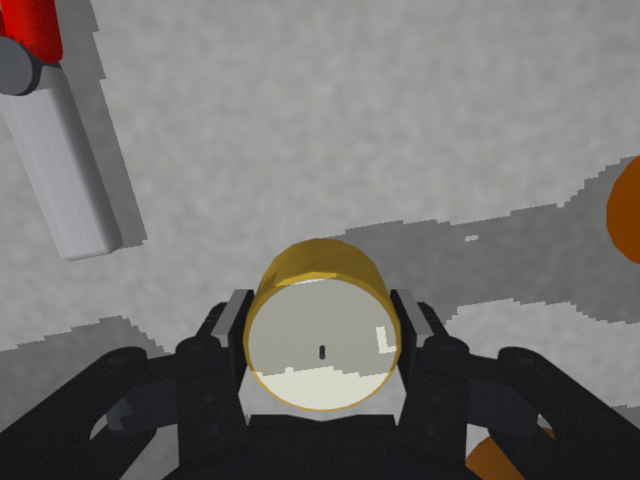

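>>> step_arm --plan '[{"grip":5,"tx":0.1,"ty":0.2,"tz":-3.3,"ax":0,"ay":0,"az":0},{"grip":5,"tx":0.1,"ty":0.2,"tz":-3.3,"ax":0,"ay":0,"az":0},{"grip":5,"tx":0.1,"ty":0.2,"tz":-3.3,"ax":0,"ay":0,"az":0},{"grip":5,"tx":2.3,"ty":3.0,"tz":0,"ax":0,"ay":0,"az":0},{"grip":5,"tx":2.3,"ty":3.1,"tz":0,"ax":0,"ay":0,"az":0},{"grip":5,"tx":2.4,"ty":3.0,"tz":0,"ax":0,"ay":0,"az":0},{"grip":5,"tx":2.3,"ty":3.0,"tz":0,"ax":0,"ay":0,"az":0},{"grip":5,"tx":2.3,"ty":3.0,"tz":0,"ax":0,"ay":0,"az":0}]'

```text
time: 25.9
tool_pos: [496.4, -142.0, 108.4]
tcp_rot: [180.0, -0.1, 170.3]
ft_force: [1.3, 0.5, 0.2]
finger_gap: 53.1
```

>>> step_arm --plan '[{"grip":5,"tx":2.3,"ty":3.1,"tz":0,"ax":0,"ay":0,"az":0},{"grip":5,"tx":0.2,"ty":3.9,"tz":0,"ax":0,"ay":0,"az":0},{"grip":5,"tx":0.2,"ty":4.0,"tz":0,"ax":0,"ay":0,"az":0},{"grip":5,"tx":0.1,"ty":3.9,"tz":0,"ax":0,"ay":0,"az":0},{"grip":5,"tx":0.2,"ty":4.0,"tz":0,"ax":0,"ay":0,"az":0},{"grip":5,"tx":0.2,"ty":3.9,"tz":0,"ax":0,"ay":0,"az":0},{"grip":5,"tx":0.2,"ty":3.9,"tz":0,"ax":0,"ay":0,"az":0},{"grip":5,"tx":0.2,"ty":4.0,"tz":0,"ax":0,"ay":0,"az":0}]'

```text
time: 26.57
tool_pos: [513.6, 167.2, 108.9]
tcp_rot: [180.0, -0.1, 170.3]
ft_force: [0.4, 0.3, -1.3]
finger_gap: 53.1
```

>>> step_arm --plan '[{"grip":5,"tx":0.2,"ty":3.9,"tz":0,"ax":0,"ay":0,"az":0},{"grip":5,"tx":0,"ty":0,"tz":0,"ax":0,"ay":0,"az":0},{"grip":5,"tx":0,"ty":0,"tz":0,"ax":0,"ay":0,"az":0},{"grip":5,"tx":0,"ty":0,"tz":0,"ax":0,"ay":0,"az":0}]'

```text
time: 26.9
tool_pos: [518.0, 204.0, 108.5]
tcp_rot: [-180.0, -0.2, 170.4]
ft_force: [0.1, -0.9, -1.8]
finger_gap: 53.2
```

```bash
python3 - <<'E'
from h import *
st(); snap("wrist","w22.png"); plan([(518.7,203.7,50,170.4),(518.7,203.7,22,170.4)],grip=5,step=30,dec=1,hold=2)
E
```

```text
t26.90 [518.  204.  108.5] [-180.    -0.2  170.4] F [ 0.1 -0.9 -1.8] gap 53.2 q [ 16.   6. 100.   0.  74. -64.]
n 5
[{"grip": 5, "tx": 0, "ty": 0, "tz": 2.9, "ax": 0, "ay": -0.2, "az": 0}, {"grip": 5, "tx": -0.1, "ty": 0, "tz": 3.0, "ax": 0, "ay": 0, "az": -0.1}, {"grip": 5, "tx": 0, "ty": 0, "tz": 2.8, "ax": 0, "ay": 0, "az": 0}, {"grip": 5, "tx": 0, "ty": 0, "tz": 0, "ax": 0, "ay": 0, "az": 0}, {"grip": 5, "tx": 0, "ty": 0, "tz": 0, "ax": 0, "ay": 0, "az": 0}]
```

View pics/w22.png

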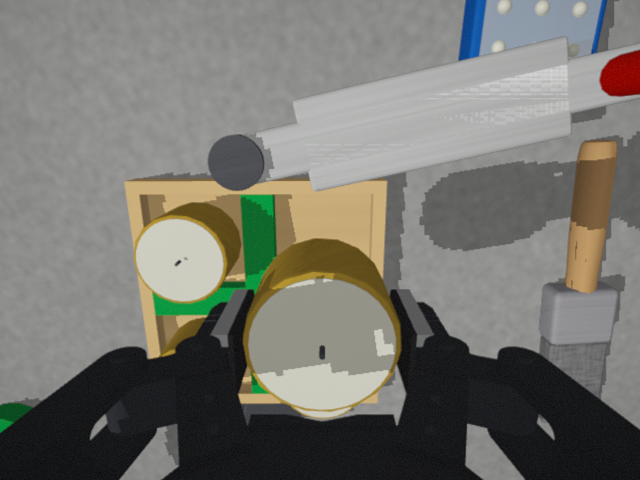

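>>> step_arm --plan '[{"grip":5,"tx":0,"ty":0,"tz":2.9,"ax":0,"ay":0,"az":0},{"grip":5,"tx":0,"ty":0,"tz":3.0,"ax":0,"ay":0,"az":0},{"grip":5,"tx":0,"ty":0,"tz":2.0,"ax":0,"ay":0,"az":0},{"grip":5,"tx":0,"ty":0,"tz":0.8,"ax":0,"ay":0,"az":0},{"grip":5,"tx":0,"ty":0,"tz":0,"ax":0,"ay":0,"az":0},{"grip":5,"tx":0,"ty":0,"tz":0,"ax":0,"ay":0,"az":0}]'

```text
time: 27.45
tool_pos: [518.5, 203.3, 22.4]
tcp_rot: [180.0, -0.1, 170.2]
ft_force: [-0.2, 0.4, -0.9]
finger_gap: 52.6
```

>>> step_arm --plan '[{"grip":5,"tx":0,"ty":0,"tz":0.3,"ax":0,"ay":0,"az":0},{"grip":5,"tx":0,"ty":0,"tz":0.3,"ax":0,"ay":0,"az":0},{"grip":5,"tx":0,"ty":0,"tz":0.1,"ax":0,"ay":0,"az":0},{"grip":5,"tx":0,"ty":0,"tz":0,"ax":0,"ay":0,"az":0}]'

```text
time: 27.78
tool_pos: [519.2, 204.4, 16.0]
tcp_rot: [179.9, -0.0, 170.3]
ft_force: [1.2, -0.6, 1.1]
finger_gap: 52.9
```

>>> step_arm --plan '[{"grip":5,"tx":0,"ty":0,"tz":0.1,"ax":0,"ay":0,"az":0},{"grip":5,"tx":0,"ty":0,"tz":0,"ax":0,"ay":0,"az":0}]'

```text
time: 27.95
tool_pos: [519.3, 204.4, 15.9]
tcp_rot: [180.0, -0.0, 170.3]
ft_force: [-4.1, -2.0, 12.3]
finger_gap: 52.6
```

>>> step_arm --plan '[{"grip":6.4,"tx":0,"ty":0,"tz":0,"ax":0,"ay":0,"az":0},{"grip":6.4,"tx":0,"ty":0,"tz":0,"ax":0,"ay":0,"az":0},{"grip":6.4,"tx":0,"ty":0,"tz":-1,"ax":0,"ay":0,"az":0},{"grip":6.4,"tx":0,"ty":0,"tz":-3,"ax":0,"ay":0,"az":0},{"grip":6.4,"tx":0,"ty":0,"tz":-4,"ax":0,"ay":0,"az":0},{"grip":6.4,"tx":0,"ty":0,"tz":-4,"ax":0,"ay":0,"az":0},{"grip":6.4,"tx":0,"ty":0,"tz":-4,"ax":0,"ay":0,"az":0},{"grip":6.4,"tx":0,"ty":0,"tz":-4,"ax":0,"ay":0,"az":0}]'

```text
time: 28.62
tool_pos: [518.2, 204.0, 216.5]
tcp_rot: [180.0, -0.1, 170.3]
ft_force: [1.0, 0.4, -1.1]
finger_gap: 63.9
```

>>> step_arm --plan '[{"grip":4,"tx":2,"ty":-1,"tz":-2,"ax":0,"ay":0,"az":0},{"grip":4,"tx":0,"ty":0,"tz":0,"ax":0,"ay":0,"az":0},{"grip":4,"tx":0,"ty":0,"tz":0,"ax":0,"ay":0,"az":0}]'

```text
time: 28.87
tool_pos: [498.0, 197.9, 236.9]
tcp_rot: [179.9, 0.1, 170.3]
ft_force: [0.6, -0.5, -1.6]
finger_gap: 40.1
```

```bash
python3 - <<'E'
from h import *
st(); im=snap("wrist","w23.png"); snap("side","s23.png")
M=masks(im)
for k in ("white","red"):
  for b in blobs(M[k],200): print(k,b[0],b[1].tolist(),onz("wrist",*b[0],45).round(1))
print([b[0] for b in blobs(masks(cv2.imread("pics/s23.png")[:,:,::-1].copy())["red"],40)])
E
```

```text
t28.87 [498.  197.9 236.9] [1.799e+02 1.000e-01 1.703e+02] F [ 0.6 -0.5 -1.6] gap 40.1 q [ 16.  -3.  95.   0.  87. -64.]
white [467.4  52.7] [430, 0, 81, 109, 6282] [391.  332.8  45. ]
white [399.2 144.2] [295, 102, 233, 87, 9507] [451.7 272.   45. ]
white [332.4 230.7] [306, 205, 54, 53, 2229] [516.1 205.   45. ]
white [242.1 231.9] [215, 206, 55, 53, 2228] [503.7 125.6  45. ]
white [331.6 313.6] [307, 291, 51, 46, 1840] [596.  191.3  45. ]
white [232.4 301.7] [221, 292, 29, 29, 269] [568.3 101.6  45. ]
red [517.8 121.3] [494, 109, 48, 25, 982] [449.8 370.2  45. ]
[array([239.5, 166.8]), array([437.2, 273.5]), array([260.6, 463.2])]
```

View pics/w23.png

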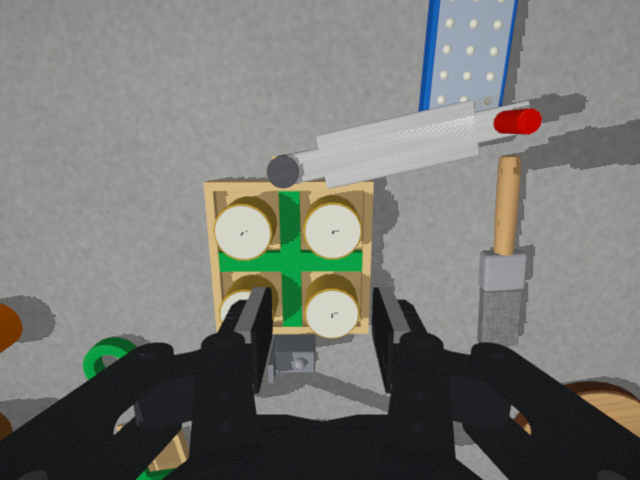

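View pics/s23.png

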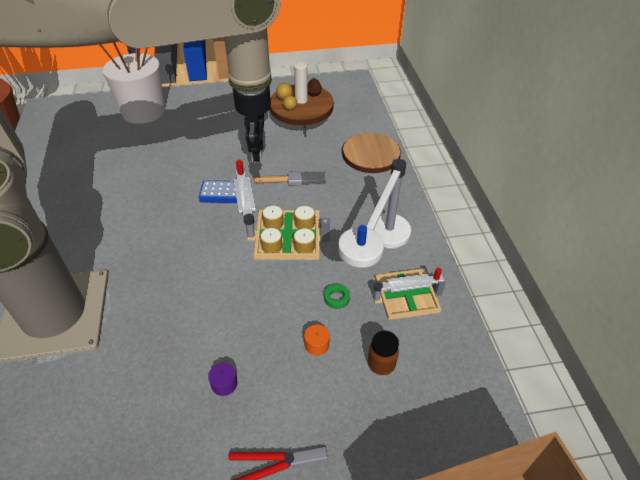

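```bash
python3 - <<'E'
from h import *
st(); plan([(449.8,335,160,93)],grip=5,hold=3)
E
```

```text
t28.97 [496.9 197.5 233.3] [-180.    -0.2  170.3] F [0.1 0.9 0.2] gap 39.8 q [ 16.  -3.  95.   0.  87. -64.]
n 15
[{"grip": 5, "tx": 0.6, "ty": 1.1, "tz": 0.6, "ax": 0, "ay": -0.2, "az": 6.4}, {"grip": 5, "tx": 0.7, "ty": 1.0, "tz": 0.6, "ax": 0, "ay": 0, "az": 6.5}, {"grip": 5, "tx": 0.8, "ty": 0.9, "tz": 0.6, "ax": 0, "ay": 0, "az": 6.4}, {"grip": 5, "tx": 0.9, "ty": 0.8, "tz": 0.6, "ax": 0, "ay": 0, "az": 6.5}, {"grip": 5, "tx": 0.9, "ty": 0.7, "tz": 0.7, "ax": 0, "ay": 0, "az": 6.4}, {"grip": 5, "tx": 1.1, "ty": 0.6, "tz": 0.6, "ax": 0, "ay": 0, "az": 6.5}, {"grip": 5, "tx": 1.1, "ty": 0.4, "tz": 0.6, "ax": 0, "ay": 0, "az": 6.4}, {"grip": 5, "tx": 1.2, "ty": 0.4, "tz": 0.6, "ax": 0, "ay": 0, "az": 6.4}]
[{"grip": 5, "tx": 1.2, "ty": 0.2, "tz": 0.6, "ax": 0, "ay": 0, "az": 6.5}, {"grip": 5, "tx": 1.2, "ty": 0.1, "tz": 0.6, "ax": 0, "ay": 0, "az": 6.4}, {"grip": 5, "tx": 1.2, "ty": -0.1, "tz": 0.6, "ax": 0, "ay": 0, "az": 6.5}, {"grip": 5, "tx": 1.2, "ty": -0.2, "tz": 0.6, "ax": 0, "ay": 0, "az": 6.4}, {"grip": 5, "tx": 0, "ty": 0, "tz": 0, "ax": 0, "ay": 0, "az": 0}, {"grip": 5, "tx": 0, "ty": 0, "tz": 0, "ax": 0, "ay": 0, "az": 0}, {"grip": 5, "tx": 0, "ty": 0, "tz": 0, "ax": 0, "ay": 0, "az": 0}]
```

>>> step_arm --plan '[{"grip":5,"tx":0.6,"ty":1.1,"tz":0.6,"ax":0,"ay":0,"az":6.4},{"grip":5,"tx":0.7,"ty":1.0,"tz":0.6,"ax":0,"ay":0,"az":6.5},{"grip":5,"tx":0.8,"ty":0.9,"tz":0.6,"ax":0,"ay":0,"az":6.4},{"grip":5,"tx":0.9,"ty":0.8,"tz":0.6,"ax":0,"ay":0,"az":6.5},{"grip":5,"tx":0.9,"ty":0.7,"tz":0.7,"ax":0,"ay":0,"az":6.4},{"grip":5,"tx":1.1,"ty":0.6,"tz":0.6,"ax":0,"ay":0,"az":6.5},{"grip":5,"tx":1.1,"ty":0.4,"tz":0.6,"ax":0,"ay":0,"az":6.4},{"grip":5,"tx":1.2,"ty":0.4,"tz":0.6,"ax":0,"ay":0,"az":6.4}]'

```text
time: 29.63
tool_pos: [464.6, 289.4, 182.2]
tcp_rot: [-179.7, -0.1, 118.5]
ft_force: [0.8, -0.4, 0.5]
finger_gap: 50.1
```

>>> step_arm --plan '[{"grip":5,"tx":1.2,"ty":0.2,"tz":0.6,"ax":0,"ay":0,"az":6.5},{"grip":5,"tx":1.2,"ty":0.1,"tz":0.6,"ax":0,"ay":0,"az":6.4},{"grip":5,"tx":1.2,"ty":-0.1,"tz":0.6,"ax":0,"ay":0,"az":6.5},{"grip":5,"tx":1.2,"ty":-0.2,"tz":0.6,"ax":0,"ay":0,"az":6.4},{"grip":5,"tx":0,"ty":0,"tz":0,"ax":0,"ay":0,"az":0},{"grip":5,"tx":0,"ty":0,"tz":0,"ax":0,"ay":0,"az":0},{"grip":5,"tx":0,"ty":0,"tz":0,"ax":0,"ay":0,"az":0}]'

```text
time: 30.22
tool_pos: [449.7, 334.5, 160.2]
tcp_rot: [-179.8, 0.0, 93.3]
ft_force: [0.4, 0.4, 0.1]
finger_gap: 50.1
```

```bash
python3 - <<'E'
from h import *
st(); im=snap("wrist","w24.png")
for b in blobs(masks(im)["red"],100): print(b[0],b[1].tolist(),onz("wrist",*b[0],84).round(1),onz("wrist",*b[0],104).round(1))
E
```

```text
t30.22 [449.7 334.5 160.2] [-179.8    0.    93.3] F [0.4 0.4 0.1] gap 50.1 q [31.  4. 96.  0. 80. 28.]
[323.2 225. ] [308, 203, 31, 43, 1037] [449.9 350.5  84. ] [449.6 355.5 104. ]
```

View pics/w24.png

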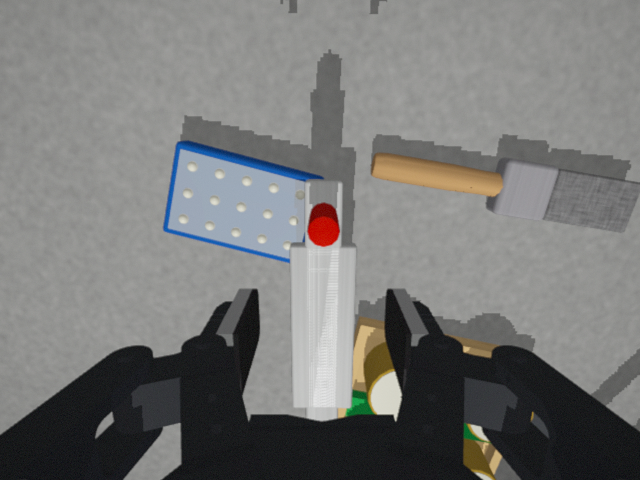

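>>> step_arm --plan '[{"grip":5,"tx":0.9,"ty":-0.1,"tz":2.0,"ax":0,"ay":0,"az":0},{"grip":5,"tx":0.7,"ty":-0.1,"tz":2.5,"ax":0,"ay":0,"az":0},{"grip":5,"tx":0,"ty":0,"tz":2.5,"ax":0,"ay":0,"az":0},{"grip":5,"tx":0,"ty":0,"tz":1.2,"ax":0,"ay":0,"az":0},{"grip":5,"tx":0,"ty":0,"tz":0,"ax":0,"ay":0,"az":0},{"grip":5,"tx":0,"ty":0,"tz":0,"ax":0,"ay":0,"az":0},{"grip":5,"tx":0,"ty":0,"tz":0,"ax":0,"ay":0,"az":0}]'

```text
time: 30.85
tool_pos: [448.1, 351.4, 80.9]
tcp_rot: [180.0, -0.1, 93.0]
ft_force: [-0.3, -0.3, 0.3]
finger_gap: 50.0
```

>>> step_arm --plan '[{"grip":5,"tx":0,"ty":0,"tz":0.7,"ax":0,"ay":0,"az":0},{"grip":3,"tx":0,"ty":0,"tz":0,"ax":0,"ay":0,"az":0},{"grip":1,"tx":0,"ty":0,"tz":0,"ax":0,"ay":0,"az":0},{"grip":1,"tx":0,"ty":0,"tz":0,"ax":0,"ay":0,"az":0},{"grip":1,"tx":0,"ty":0,"tz":0,"ax":0,"ay":0,"az":0},{"grip":1,"tx":0,"ty":0,"tz":0,"ax":0,"ay":0,"az":0}]' --newtons 30

```text
time: 31.35
tool_pos: [447.2, 351.2, 72.6]
tcp_rot: [-179.9, -0.1, 93.0]
ft_force: [-0.7, -1.0, 2.8]
finger_gap: 16.8
```

```bash
cat >> h.py <<'E'
def arc(C,rad,a0,a1,z,yoff,n,grip=1,z_fix=None,hold=0):
    w=[]
    for a in np.linspace(a0,a1,n+1)[1:]:
        r=np.radians(a); w.append((C[0]+rad*np.cos(r),C[1]+rad*np.sin(r),z,a+yoff))
    plan(w,grip=grip,hold=hold)
H=(458.8,173.9)
E
python3 - <<'E'
from h import *
st(); p=sense()["tool_pos"]; v=p[:2]-H; print(np.hypot(*v),np.degrees(np.arctan2(v[1],v[0])))
a0=np.degrees(np.arctan2(v[1],v[0])); R_=np.hypot(*v)
arc(H,R_,a0,-9.6+10,p[2],0,16)
E
```

```text
t31.35 [447.2 351.2  72.6] [-1.799e+02 -1.000e-01  9.300e+01] F [-0.7 -1.   2.8] gap 16.8 q [33. 10. 99.  0. 70. 30.]
177.72826023473547 93.74934909786337
n 16
[{"grip": 1, "tx": -0.1, "ty": 1.8, "tz": 0, "ax": -0.1, "ay": 0, "az": 5.1}, {"grip": 1, "tx": -0.1, "ty": 1.8, "tz": 0, "ax": 0, "ay": -0.1, "az": 5.8}, {"grip": 1, "tx": -0.1, "ty": 1.8, "tz": 0, "ax": 0, "ay": 0, "az": 5.9}, {"grip": 1, "tx": 0, "ty": 1.8, "tz": 0, "ax": 0, "ay": 0, "az": 5.8}, {"grip": 1, "tx": -0.1, "ty": 1.8, "tz": 0, "ax": 0, "ay": 0, "az": 5.8}, {"grip": 1, "tx": -0.1, "ty": 1.8, "tz": 0, "ax": 0, "ay": 0, "az": 5.9}, {"grip": 1, "tx": -0.1, "ty": 1.8, "tz": 0, "ax": 0, "ay": 0, "az": 5.8}, {"grip": 1, "tx": -0.1, "ty": 1.9, "tz": 0, "ax": 0, "ay": 0, "az": 5.8}]
[{"grip": 1, "tx": -0.1, "ty": 1.8, "tz": 0, "ax": 0, "ay": 0, "az": 5.9}, {"grip": 1, "tx": -0.1, "ty": 1.8, "tz": 0, "ax": 0, "ay": 0, "az": 5.8}, {"grip": 1, "tx": -0.1, "ty": 1.8, "tz": 0, "ax": 0.1, "ay": 0, "az": 5.8}, {"grip": 1, "tx": -0.1, "ty": 1.8, "tz": 0, "ax": 0, "ay": 0, "az": 5.9}, {"grip": 1, "tx": -0.1, "ty": 1.8, "tz": 0, "ax": 0, "ay": 0, "az": 5.8}, {"grip": 1, "tx": -0.1, "ty": 1.8, "tz": 0, "ax": 0, "ay": 0, "az": 5.9}, {"grip": 1, "tx": -0.1, "ty": 1.8, "tz": 0, "ax": 0, "ay": 0, "az": 5.8}, {"grip": 1, "tx": -0.1, "ty": 1.8, "tz": 0, "ax": 0, "ay": 0, "az": 5.8}]
```

>>> step_arm --plan '[{"grip":1,"tx":-0.1,"ty":1.8,"tz":0,"ax":0,"ay":0,"az":5.2},{"grip":1,"tx":-0.1,"ty":1.8,"tz":0,"ax":0,"ay":0,"az":5.8},{"grip":1,"tx":-0.1,"ty":1.8,"tz":0,"ax":0,"ay":0,"az":5.8},{"grip":1,"tx":0,"ty":1.8,"tz":0,"ax":0,"ay":0,"az":5.8},{"grip":1,"tx":-0.1,"ty":1.8,"tz":0,"ax":0,"ay":0,"az":5.8},{"grip":1,"tx":0,"ty":0,"tz":0,"ax":0,"ay":0,"az":0},{"grip":1,"tx":0,"ty":0,"tz":0,"ax":0,"ay":0,"az":0}]'

```text
time: 31.93
tool_pos: [535.6, 334.0, 72.5]
tcp_rot: [-179.9, 0.0, 64.6]
ft_force: [-2.3, -3.9, 6.9]
finger_gap: 17.4
```

```bash
python3 - <<'E'
from h import *
st(); p=sense()["tool_pos"]; v=p[:2]-H; a0=np.degrees(np.arctan2(v[1],v[0])); print(np.hypot(*v),a0)
arc(H,177.7,a0,-9.6+10,p[2],0,12)
E
```

```text
t31.93 [535.6 334.   72.5] [-179.9    0.    64.6] F [-2.3 -3.9  6.9] gap 17.4 q [27. 19. 89.  0. 72. 53.]
177.54913281008925 64.38248123595537
n 12
[{"grip": 1, "tx": -0.1, "ty": 1.7, "tz": 0, "ax": -0.1, "ay": 0, "az": 5.5}, {"grip": 1, "tx": 0, "ty": 1.6, "tz": 0, "ax": 0, "ay": 0, "az": 5.4}, {"grip": 1, "tx": -0.1, "ty": 1.7, "tz": 0, "ax": 0, "ay": 0, "az": 5.3}, {"grip": 1, "tx": -0.1, "ty": 1.6, "tz": 0, "ax": 0, "ay": 0, "az": 5.3}, {"grip": 1, "tx": -0.1, "ty": 1.7, "tz": 0, "ax": 0, "ay": 0, "az": 5.3}, {"grip": 1, "tx": -0.1, "ty": 1.6, "tz": 0, "ax": 0, "ay": 0, "az": 5.4}, {"grip": 1, "tx": 0, "ty": 1.7, "tz": 0, "ax": 0, "ay": 0, "az": 5.3}, {"grip": 1, "tx": -0.1, "ty": 1.6, "tz": 0, "ax": 0, "ay": 0, "az": 5.3}]
[{"grip": 1, "tx": -0.1, "ty": 1.7, "tz": 0, "ax": 0, "ay": 0, "az": 5.4}, {"grip": 1, "tx": -0.1, "ty": 1.6, "tz": 0, "ax": 0, "ay": 0, "az": 5.3}, {"grip": 1, "tx": -0.1, "ty": 1.7, "tz": 0, "ax": 0, "ay": 0, "az": 5.3}, {"grip": 1, "tx": 0, "ty": 1.6, "tz": 0, "ax": 0, "ay": 0, "az": 5.4}]
```

>>> step_arm --plan '[{"grip":1,"tx":-0.1,"ty":1.7,"tz":-0.1,"ax":0,"ay":0,"az":5.5},{"grip":1,"tx":0,"ty":1.6,"tz":0,"ax":0,"ay":0,"az":5.4},{"grip":1,"tx":-0.1,"ty":1.7,"tz":0,"ax":0,"ay":0,"az":5.3},{"grip":1,"tx":-0.1,"ty":1.6,"tz":0,"ax":0,"ay":0,"az":5.3},{"grip":1,"tx":-0.1,"ty":1.7,"tz":0,"ax":0,"ay":0,"az":5.3},{"grip":1,"tx":-0.1,"ty":1.6,"tz":0,"ax":0,"ay":0,"az":5.4},{"grip":1,"tx":0,"ty":0,"tz":0,"ax":0,"ay":0,"az":0},{"grip":1,"tx":0,"ty":0,"tz":0,"ax":0,"ay":0,"az":0}]'

```text
time: 32.6
tool_pos: [608.2, 269.8, 72.8]
tcp_rot: [-179.9, -0.0, 32.5]
ft_force: [3.4, 2.8, -1.1]
finger_gap: 17.1
```

```bash
python3 - <<'E'
from h import *
st(); p=sense()["tool_pos"]; v=p[:2]-H; a0=np.degrees(np.arctan2(v[1],v[0])); print(np.hypot(*v),a0)
arc(H,177.7,a0,-9.6+10,p[2],0,6)
snap("side","s25.png")
E
```

```text
t32.60 [608.2 269.8  72.8] [-179.9   -0.    32.5] F [ 3.4  2.8 -1.1] gap 17.1 q [19. 24. 83.  0. 73. 77.]
177.51989116910295 32.696719212845984
n 6
[{"grip": 1, "tx": -0.1, "ty": 1.7, "tz": 0, "ax": -0.1, "ay": 0, "az": 5.2}, {"grip": 1, "tx": 0, "ty": 1.6, "tz": 0, "ax": 0, "ay": 0, "az": 5.4}, {"grip": 1, "tx": -0.1, "ty": 1.7, "tz": 0, "ax": 0, "ay": 0, "az": 5.3}, {"grip": 1, "tx": -0.1, "ty": 1.7, "tz": 0, "ax": 0, "ay": 0, "az": 5.4}, {"grip": 1, "tx": -0.1, "ty": 1.6, "tz": 0, "ax": 0, "ay": 0, "az": 5.4}, {"grip": 1, "tx": 0, "ty": 1.7, "tz": 0, "ax": 0, "ay": 0, "az": 5.4}]
```

View pics/s25.png

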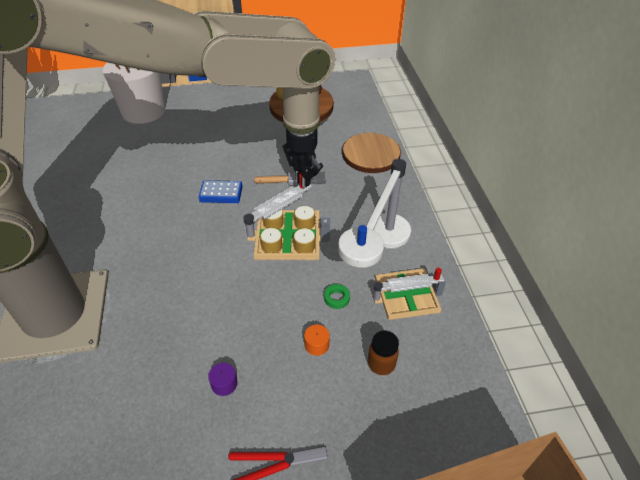

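>>> step_arm --plan '[{"grip":1,"tx":-0.1,"ty":1.7,"tz":0,"ax":0,"ay":0,"az":5.2},{"grip":1,"tx":0,"ty":1.6,"tz":0,"ax":0,"ay":0,"az":5.4},{"grip":1,"tx":-0.1,"ty":1.7,"tz":0,"ax":0,"ay":0,"az":5.3},{"grip":1,"tx":-0.1,"ty":1.7,"tz":0,"ax":0,"ay":0,"az":5.4},{"grip":1,"tx":-0.1,"ty":1.6,"tz":0,"ax":0,"ay":0,"az":5.4},{"grip":1,"tx":0,"ty":1.7,"tz":0,"ax":0,"ay":0,"az":5.4},{"grip":1,"tx":0,"ty":0,"tz":0,"ax":0,"ay":0,"az":0},{"grip":1,"tx":0,"ty":0,"tz":0,"ax":0,"ay":0,"az":0}]'

```text
time: 33.32
tool_pos: [636.7, 175.0, 72.8]
tcp_rot: [-180.0, 0.0, 0.4]
ft_force: [6.0, 0.2, -2.5]
finger_gap: 17.2
```

```bash
python3 - <<'E'
from h import *
st(); p=sense()["tool_pos"]; v=p[:2]-H; a0=np.degrees(np.arctan2(v[1],v[0])); print(np.hypot(*v),a0)
arc(H,177.7,a0,-9.6,p[2],0,6)
E
```

```text
t33.32 [636.7 175.   72.8] [-180.     0.     0.4] F [ 6.   0.2 -2.5] gap 17.2 q [ 11.  23.  83.   0.  73. 100.]
177.87389224133491 0.3544640088373903
n 6
[{"grip": 1, "tx": 0, "ty": 0.5, "tz": 0, "ax": 0, "ay": 0, "az": 1.7}, {"grip": 1, "tx": 0, "ty": 0.5, "tz": 0, "ax": 0, "ay": 0, "az": 1.7}, {"grip": 1, "tx": 0, "ty": 0.5, "tz": 0, "ax": 0, "ay": 0, "az": 1.7}, {"grip": 1, "tx": 0, "ty": 0.6, "tz": 0, "ax": 0, "ay": 0, "az": 1.6}, {"grip": 1, "tx": -0.1, "ty": 0.5, "tz": 0, "ax": 0, "ay": 0, "az": 1.7}, {"grip": 1, "tx": 0, "ty": 0.5, "tz": 0, "ax": 0, "ay": 0, "az": 1.6}]
```

>>> step_arm --plan '[{"grip":1,"tx":0,"ty":0.5,"tz":0,"ax":0,"ay":0,"az":1.7},{"grip":1,"tx":0,"ty":0.5,"tz":0,"ax":0,"ay":0,"az":1.7},{"grip":1,"tx":0,"ty":0.5,"tz":0,"ax":0,"ay":0,"az":1.7},{"grip":1,"tx":0,"ty":0.6,"tz":0,"ax":0,"ay":0,"az":1.6},{"grip":1,"tx":-0.1,"ty":0.5,"tz":0,"ax":0,"ay":0,"az":1.6},{"grip":1,"tx":0,"ty":0.4,"tz":0,"ax":0,"ay":0,"az":1.6},{"grip":1,"tx":0,"ty":0,"tz":0,"ax":0,"ay":0,"az":0},{"grip":1,"tx":0,"ty":0,"tz":0,"ax":0,"ay":0,"az":0}]'

```text
time: 33.98
tool_pos: [634.5, 144.9, 72.9]
tcp_rot: [180.0, -0.1, -9.4]
ft_force: [9.7, -7.2, -5.5]
finger_gap: 17.2
```

```bash
python3 - <<'E'
from h import *
st(); p=sense()["tool_pos"]; v=p[:2]-H; a0=np.degrees(np.arctan2(v[1],v[0])); print(np.hypot(*v),a0)
E
```

```text
t33.98 [634.5 144.9  72.9] [ 1.8e+02 -1.0e-01 -9.4e+00] F [ 9.7 -7.2 -5.5] gap 17.2 q [  8.  22.  85.  -0.  73. 108.]
178.04521328680542 -9.379356895508602
```

>>> step_arm --plan '[{"grip":1,"tx":0.1,"ty":0.2,"tz":0,"ax":0,"ay":0,"az":0.2},{"grip":1,"tx":0.1,"ty":0.2,"tz":0,"ax":0,"ay":0,"az":0},{"grip":1,"tx":0,"ty":0,"tz":0,"ax":0,"ay":0,"az":0},{"grip":1,"tx":0,"ty":0,"tz":0,"ax":0,"ay":0,"az":0}]'

```text
time: 34.32
tool_pos: [634.3, 143.3, 72.8]
tcp_rot: [-179.9, 0.1, -9.5]
ft_force: [3.4, 4.5, -0.9]
finger_gap: 17.1
```

>>> step_arm --plan '[{"grip":1,"tx":0,"ty":0.2,"tz":0,"ax":0,"ay":0,"az":0},{"grip":1,"tx":0,"ty":0,"tz":0,"ax":0,"ay":0,"az":0},{"grip":1,"tx":0,"ty":0,"tz":0,"ax":0,"ay":0,"az":0}]'

```text
time: 34.57
tool_pos: [634.2, 143.1, 72.8]
tcp_rot: [-179.7, 0.1, -9.5]
ft_force: [5.1, 12.1, -3.6]
finger_gap: 17.3
```

>>> step_arm --plan '[{"grip":1,"tx":0,"ty":-0.3,"tz":0,"ax":0,"ay":0,"az":0},{"grip":1,"tx":0,"ty":0,"tz":0,"ax":0,"ay":0,"az":0},{"grip":4,"tx":0,"ty":0,"tz":0,"ax":0,"ay":0,"az":0},{"grip":4,"tx":0,"ty":0,"tz":0,"ax":0,"ay":0,"az":0},{"grip":4,"tx":0,"ty":0,"tz":0,"ax":0,"ay":0,"az":0},{"grip":4,"tx":0,"ty":0,"tz":-3,"ax":0,"ay":0,"az":0},{"grip":4,"tx":0,"ty":0,"tz":-4,"ax":0,"ay":0,"az":0},{"grip":4,"tx":0,"ty":0,"tz":-4,"ax":0,"ay":0,"az":0}]'

```text
time: 35.23
tool_pos: [633.2, 141.4, 181.8]
tcp_rot: [179.9, 0.4, -9.8]
ft_force: [1.1, 0.1, 0.5]
finger_gap: 40.2
```

>>> step_arm --plan '[{"grip":4,"tx":-1,"ty":0,"tz":-3,"ax":0,"ay":0,"az":0},{"grip":4,"tx":-1,"ty":0,"tz":0,"ax":0,"ay":0,"az":0},{"grip":4,"tx":0,"ty":0,"tz":0,"ax":0,"ay":0,"az":0},{"grip":4,"tx":0,"ty":0,"tz":0,"ax":0,"ay":0,"az":0}]'

```text
time: 35.57
tool_pos: [615.1, 145.1, 212.6]
tcp_rot: [-180.0, 0.1, -9.8]
ft_force: [-0.0, -0.6, -0.4]
finger_gap: 40.2
```

```bash
python3 - <<'E'
from h import *
st(); im=snap("wrist","w26.png")
for b in blobs(masks(im)["red"],100): print(b[0],b[1].tolist(),onz("wrist",*b[0],84).round(1),onz("wrist",*b[0],104).round(1))
im=snap("side","s26.png"); cv2.imwrite("pics/s26c.png",cv2.resize(im[150:310,200:440,::-1],None,fx=3,fy=3,interpolation=2))
for b in blobs(masks(im)["red"],40): print(b[0],onz("side",*b[0],86).round(1))
E
```

```text
t35.57 [615.1 145.1 212.6] [-1.8e+02  1.0e-01 -9.8e+00] F [-0.  -0.6 -0.4] gap 40.2 q [  9.  13.  81.   0.  86. 108.]
[319.3 203.1] [307, 187, 25, 32, 624] [632.3 144.8  84. ] [636.2 144.  104. ]
[320.2 212.2] [633.9 143.5  86. ]
[437.2 273.5] [855.  -88.8  86. ]
[260.6 463.2] [ 435.6 -433.8   86. ]
```

View pics/w26.png

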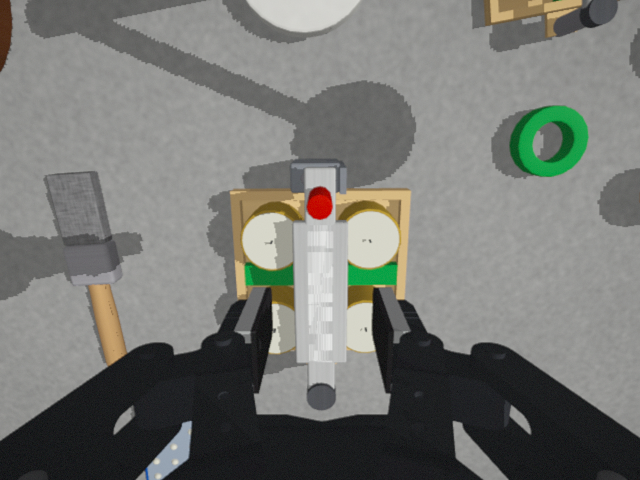

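View pics/s26c.png

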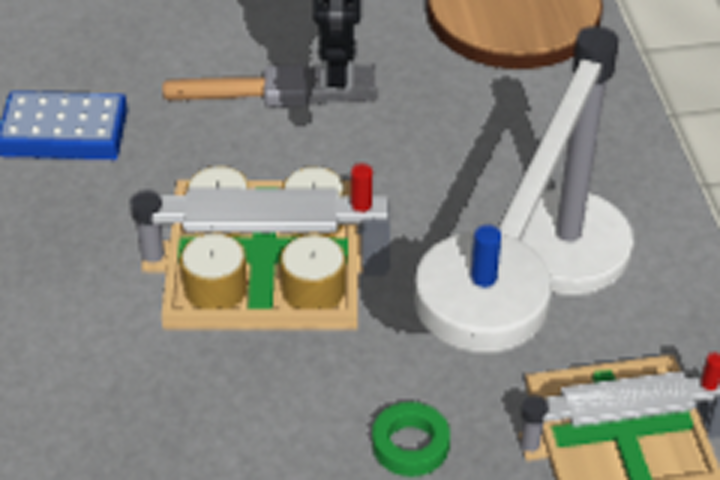

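```bash
python3 - <<'E'
from h import *
plan([(615,140,310,0),(665,-85,310,57.7)],grip=5,hold=3)
E
```

```text
n 15
[{"grip": 5, "tx": 0, "ty": 0.2, "tz": -3.3, "ax": 0, "ay": 0.3, "az": -3.3}, {"grip": 5, "tx": 0.1, "ty": 0.1, "tz": -3.3, "ax": 0, "ay": 0, "az": -3.2}, {"grip": 5, "tx": 0, "ty": 0.2, "tz": -3.3, "ax": 0, "ay": 0, "az": -3.3}, {"grip": 5, "tx": 0.6, "ty": 2.5, "tz": 0, "ax": 0, "ay": 0, "az": -6.4}, {"grip": 5, "tx": 0.2, "ty": 2.5, "tz": 0, "ax": 0, "ay": 0, "az": -6.4}, {"grip": 5, "tx": 0, "ty": 2.6, "tz": 0, "ax": 0, "ay": 0, "az": -6.4}, {"grip": 5, "tx": -0.3, "ty": 2.5, "tz": 0, "ax": 0, "ay": 0, "az": -6.4}, {"grip": 5, "tx": -0.6, "ty": 2.5, "tz": 0, "ax": 0, "ay": 0, "az": -6.4}]
[{"grip": 5, "tx": -0.8, "ty": 2.4, "tz": 0, "ax": 0, "ay": 0, "az": -6.5}, {"grip": 5, "tx": -1.2, "ty": 2.3, "tz": 0, "ax": 0, "ay": 0, "az": -6.4}, {"grip": 5, "tx": -1.3, "ty": 2.2, "tz": 0, "ax": 0, "ay": 0, "az": -6.4}, {"grip": 5, "tx": -1.6, "ty": 2.0, "tz": 0, "ax": 0, "ay": 0, "az": -6.4}, {"grip": 5, "tx": 0, "ty": 0, "tz": 0, "ax": 0, "ay": 0, "az": 0}, {"grip": 5, "tx": 0, "ty": 0, "tz": 0, "ax": 0, "ay": 0, "az": 0}, {"grip": 5, "tx": 0, "ty": 0, "tz": 0, "ax": 0, "ay": 0, "az": 0}]
```

>>> step_arm --plan '[{"grip":5,"tx":0,"ty":0.2,"tz":-3.3,"ax":0,"ay":0,"az":-3.3},{"grip":5,"tx":0.1,"ty":0.1,"tz":-3.3,"ax":0,"ay":0,"az":-3.2},{"grip":5,"tx":0,"ty":0.2,"tz":-3.3,"ax":0,"ay":0,"az":-3.3},{"grip":5,"tx":0.6,"ty":2.5,"tz":0,"ax":0,"ay":0,"az":-6.4},{"grip":5,"tx":0.2,"ty":2.5,"tz":0,"ax":0,"ay":0,"az":-6.4},{"grip":5,"tx":0,"ty":2.6,"tz":0,"ax":0,"ay":0,"az":-6.4},{"grip":5,"tx":-0.3,"ty":2.5,"tz":0,"ax":0,"ay":0,"az":-6.4},{"grip":5,"tx":-0.6,"ty":2.5,"tz":0,"ax":0,"ay":0,"az":-6.4}]'

```text
time: 36.33
tool_pos: [643.2, 14.1, 309.3]
tcp_rot: [-179.8, 0.2, 32.3]
ft_force: [0.2, -0.5, 0.7]
finger_gap: 50.6
```

>>> step_arm --plan '[{"grip":5,"tx":-0.8,"ty":2.4,"tz":0,"ax":0,"ay":0,"az":-6.5},{"grip":5,"tx":-1.2,"ty":2.3,"tz":0,"ax":0,"ay":0,"az":-6.4},{"grip":5,"tx":-1.3,"ty":2.2,"tz":0,"ax":0,"ay":0,"az":-6.4},{"grip":5,"tx":-1.6,"ty":2.0,"tz":0,"ax":0,"ay":0,"az":-6.4},{"grip":5,"tx":0,"ty":0,"tz":0,"ax":0,"ay":0,"az":0},{"grip":5,"tx":0,"ty":0,"tz":0,"ax":0,"ay":0,"az":0},{"grip":5,"tx":0,"ty":0,"tz":0,"ax":0,"ay":0,"az":0}]'

```text
time: 36.92
tool_pos: [665.8, -84.2, 309.7]
tcp_rot: [-179.7, 0.1, 57.6]
ft_force: [-0.3, 0.6, 0.5]
finger_gap: 49.9
```

```bash
python3 - <<'E'
from h import *
st(); im=snap("wrist","w27.png")
for b in blobs(masks(im)["blue"],100): print(b[0],b[1].tolist(),onz("wrist",*b[0],245).round(1))
E
```

```text
t36.92 [665.8 -84.2 309.7] [-1.797e+02  1.000e-01  5.760e+01] F [-0.3  0.6  0.5] gap 49.9 q [-12.  18.  65.   0.  97.  21.]
[343.7 264.7] [329, 240, 32, 50, 1194] [673.2 -94.  245. ]
```

View pics/w27.png

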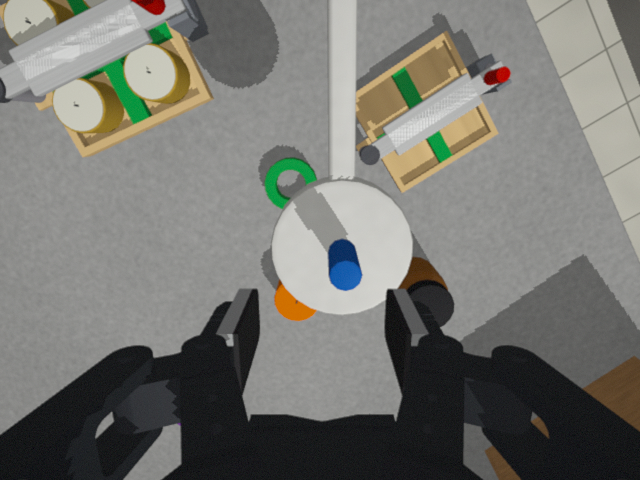

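```bash
python3 - <<'E'
from h import *
plan([(672,-93,275,57.7),(672,-93,240,57.7)],grip=4.5,step=30,hold=3)
E
```

```text
n 7
[{"grip": 4.5, "tx": -0.2, "ty": 0.5, "tz": 1.8, "ax": -0.2, "ay": 0.1, "az": 0}, {"grip": 4.5, "tx": -0.3, "ty": 0.5, "tz": 1.7, "ax": 0, "ay": 0, "az": -0.1}, {"grip": 4.5, "tx": 0, "ty": 0, "tz": 1.8, "ax": 0, "ay": 0, "az": 0}, {"grip": 4.5, "tx": 0, "ty": 0, "tz": 1.7, "ax": 0, "ay": 0, "az": 0}, {"grip": 4.5, "tx": 0, "ty": 0, "tz": 0, "ax": 0, "ay": 0, "az": 0}, {"grip": 4.5, "tx": 0, "ty": 0, "tz": 0, "ax": 0, "ay": 0, "az": 0}, {"grip": 4.5, "tx": 0, "ty": 0, "tz": 0, "ax": 0, "ay": 0, "az": 0}]
```

>>> step_arm --plan '[{"grip":4.5,"tx":-0.2,"ty":0.5,"tz":1.8,"ax":0,"ay":0,"az":0},{"grip":4.5,"tx":-0.3,"ty":0.5,"tz":1.7,"ax":0,"ay":0,"az":0},{"grip":4.5,"tx":0,"ty":0,"tz":1.8,"ax":0,"ay":0,"az":0},{"grip":4.5,"tx":0,"ty":0,"tz":1.7,"ax":0,"ay":0,"az":0},{"grip":4.5,"tx":0,"ty":0,"tz":0,"ax":0,"ay":0,"az":0},{"grip":4.5,"tx":0,"ty":0,"tz":0,"ax":0,"ay":0,"az":0},{"grip":4.5,"tx":0,"ty":0,"tz":0,"ax":0,"ay":0,"az":0}]'

```text
time: 37.55
tool_pos: [672.2, -93.2, 242.7]
tcp_rot: [-180.0, 0.0, 57.7]
ft_force: [0.4, -0.8, 0.3]
finger_gap: 45.5
```

>>> step_arm --plan '[{"grip":4.5,"tx":0,"ty":0,"tz":0.9,"ax":0,"ay":0,"az":0},{"grip":3,"tx":0,"ty":0,"tz":0,"ax":0,"ay":0,"az":0},{"grip":1,"tx":0,"ty":0,"tz":0,"ax":0,"ay":0,"az":0},{"grip":1,"tx":0,"ty":0,"tz":0,"ax":0,"ay":0,"az":0},{"grip":1,"tx":0,"ty":0,"tz":0,"ax":0,"ay":0,"az":0},{"grip":1,"tx":0,"ty":0,"tz":0,"ax":0,"ay":0,"az":0}]' --newtons 25

```text
time: 38.05
tool_pos: [671.9, -93.9, 232.6]
tcp_rot: [-179.9, 0.0, 57.7]
ft_force: [0.3, 0.9, -0.1]
finger_gap: 17.0
```

```bash
cat >> h.py <<'E'
P=(810.6,126.5)
def lamp(a1,n):
    st(); p=sense()["tool_pos"]; v=p[:2]-P; a0=np.degrees(np.arctan2(v[1],v[0]))%360; print("rad",np.hypot(*v),"ang",a0)
    if n: arc(P,np.hypot(*v),a0,a1,p[2],-180,n)
E
python3 -c "
from h import *
lamp(173.3,15)"
```

```text
t38.05 [671.9 -93.9 232.6] [-179.9    0.    57.7] F [ 0.3  0.9 -0.1] gap 17.0 q [-12.  20.  71.   0.  89.  20.]
rad 260.43225806858 ang 237.81193822390304
n 15
[{"grip": 1, "tx": 0.1, "ty": -2.0, "tz": 0, "ax": -0.1, "ay": 0, "az": 4.2}, {"grip": 1, "tx": 0, "ty": -1.9, "tz": 0, "ax": 0, "ay": 0, "az": 4.3}, {"grip": 1, "tx": 0.1, "ty": -2.0, "tz": 0, "ax": 0, "ay": 0, "az": 4.3}, {"grip": 1, "tx": 0.1, "ty": -1.9, "tz": 0, "ax": 0, "ay": 0, "az": 4.3}, {"grip": 1, "tx": 0.1, "ty": -2.0, "tz": 0, "ax": 0, "ay": 0, "az": 4.3}, {"grip": 1, "tx": 0, "ty": -1.9, "tz": 0, "ax": 0, "ay": 0, "az": 4.3}, {"grip": 1, "tx": 0.1, "ty": -2.0, "tz": 0, "ax": 0, "ay": 0, "az": 4.3}, {"grip": 1, "tx": 0.1, "ty": -1.9, "tz": 0, "ax": 0, "ay": 0, "az": 4.3}]
[{"grip": 1, "tx": 0.1, "ty": -2.0, "tz": 0, "ax": 0, "ay": 0, "az": 4.3}, {"grip": 1, "tx": 0, "ty": -1.9, "tz": 0, "ax": 0, "ay": 0, "az": 4.3}, {"grip": 1, "tx": 0.1, "ty": -2.0, "tz": 0, "ax": 0, "ay": 0, "az": 4.3}, {"grip": 1, "tx": 0.1, "ty": -1.9, "tz": 0, "ax": 0, "ay": 0, "az": 4.3}, {"grip": 1, "tx": 0.1, "ty": -2.0, "tz": 0, "ax": 0, "ay": 0, "az": 4.3}, {"grip": 1, "tx": 0, "ty": -1.9, "tz": 0, "ax": 0, "ay": 0, "az": 4.3}, {"grip": 1, "tx": 0.1, "ty": -2.0, "tz": 0, "ax": 0, "ay": 0, "az": 4.3}]
```

>>> step_arm --plan '[{"grip":1,"tx":0.1,"ty":-2.0,"tz":0,"ax":0,"ay":0,"az":4.2},{"grip":1,"tx":0,"ty":-1.9,"tz":0,"ax":0,"ay":0,"az":4.3},{"grip":1,"tx":0.1,"ty":-2.0,"tz":0,"ax":0,"ay":0,"az":4.3},{"grip":1,"tx":0.1,"ty":-1.9,"tz":0,"ax":0,"ay":0,"az":4.3},{"grip":1,"tx":0.1,"ty":-2.0,"tz":0,"ax":0,"ay":0,"az":4.3},{"grip":1,"tx":0,"ty":-1.9,"tz":0,"ax":0,"ay":0,"az":4.3},{"grip":1,"tx":0,"ty":0,"tz":0,"ax":0,"ay":0,"az":0},{"grip":1,"tx":0,"ty":0,"tz":0,"ax":0,"ay":0,"az":0}]'

```text
time: 38.72
tool_pos: [589.2, -10.9, 232.6]
tcp_rot: [-179.9, 0.0, 32.1]
ft_force: [2.1, 2.3, -3.1]
finger_gap: 17.2
```

```bash
python3 -c "
from h import *
lamp(173.3,9)"
```

```text
t38.72 [589.2 -10.9 232.6] [-179.9    0.    32.1] F [ 2.1  2.3 -3.1] gap 17.2 q [-6.  6. 87.  0. 87. 52.]
rad 260.5220503408704 ang 211.82179916395606
n 9
[{"grip": 1, "tx": 0.1, "ty": -1.9, "tz": 0, "ax": -0.1, "ay": 0, "az": 4.6}, {"grip": 1, "tx": 0.1, "ty": -2.0, "tz": 0, "ax": 0, "ay": 0, "az": 4.3}, {"grip": 1, "tx": 0, "ty": -1.9, "tz": 0, "ax": 0, "ay": 0, "az": 4.2}, {"grip": 1, "tx": 0.1, "ty": -2.0, "tz": 0, "ax": 0, "ay": 0, "az": 4.3}, {"grip": 1, "tx": 0.1, "ty": -1.9, "tz": 0, "ax": 0, "ay": 0, "az": 4.3}, {"grip": 1, "tx": 0, "ty": -2.0, "tz": 0, "ax": 0, "ay": 0, "az": 4.3}, {"grip": 1, "tx": 0.1, "ty": -1.9, "tz": 0, "ax": 0, "ay": 0, "az": 4.3}, {"grip": 1, "tx": 0.1, "ty": -2.0, "tz": 0, "ax": 0, "ay": 0, "az": 4.2}]
[{"grip": 1, "tx": 0.1, "ty": -1.9, "tz": 0, "ax": 0, "ay": 0, "az": 4.3}]
```

>>> step_arm --plan '[{"grip":1,"tx":0.1,"ty":-1.9,"tz":0,"ax":0,"ay":0,"az":4.6},{"grip":1,"tx":0.1,"ty":-2.0,"tz":0,"ax":0,"ay":0,"az":4.3},{"grip":1,"tx":0,"ty":-1.9,"tz":0,"ax":0,"ay":0,"az":4.2},{"grip":1,"tx":0.1,"ty":-2.0,"tz":0,"ax":0,"ay":0,"az":4.3},{"grip":1,"tx":0.1,"ty":-1.9,"tz":0,"ax":0,"ay":0,"az":4.3},{"grip":1,"tx":0,"ty":-2.0,"tz":0,"ax":0,"ay":0,"az":4.3},{"grip":1,"tx":0,"ty":0,"tz":0,"ax":0,"ay":0,"az":0},{"grip":1,"tx":0,"ty":0,"tz":0,"ax":0,"ay":0,"az":0}]'

```text
time: 39.38
tool_pos: [551.6, 98.2, 232.6]
tcp_rot: [-180.0, 0.1, 6.2]
ft_force: [0.4, 0.8, -1.6]
finger_gap: 17.2
```

```bash
python3 -c "
from h import *
lamp(173.3,4)"
```

```text
t39.38 [551.6  98.2 232.6] [-1.8e+02  1.0e-01  6.2e+00] F [ 0.4  0.8 -1.6] gap 17.2 q [ 5.  1. 91.  0. 87. 89.]
rad 260.55824449701356 ang 186.2270334378086
n 4
[{"grip": 1, "tx": 0, "ty": -1.5, "tz": 0, "ax": 0, "ay": 0.1, "az": 3.2}, {"grip": 1, "tx": 0.1, "ty": -1.4, "tz": 0, "ax": 0, "ay": 0, "az": 3.2}, {"grip": 1, "tx": 0, "ty": -1.5, "tz": 0, "ax": 0, "ay": 0, "az": 3.2}, {"grip": 1, "tx": 0.1, "ty": -1.5, "tz": 0, "ax": 0, "ay": 0, "az": 3.3}]
```

>>> step_arm --plan '[{"grip":1,"tx":0,"ty":-1.5,"tz":0,"ax":0,"ay":0,"az":3.2},{"grip":1,"tx":0.1,"ty":-1.4,"tz":0,"ax":0,"ay":0,"az":3.2},{"grip":1,"tx":0,"ty":-1.5,"tz":0,"ax":0,"ay":0,"az":3.2},{"grip":1,"tx":0.1,"ty":-1.5,"tz":0,"ax":0,"ay":0,"az":3.2},{"grip":1,"tx":0,"ty":0,"tz":0,"ax":0,"ay":0,"az":0},{"grip":1,"tx":0,"ty":0,"tz":0,"ax":0,"ay":0,"az":0},{"grip":1,"tx":0,"ty":0,"tz":0,"ax":0,"ay":0,"az":0}]'

```text
time: 39.97
tool_pos: [551.8, 156.2, 232.6]
tcp_rot: [180.0, 0.2, -6.7]
ft_force: [-6.2, 2.6, -0.4]
finger_gap: 17.3
```

```bash
python3 -c "
from h import *
lamp(173.3,1)"
```

```text
t39.97 [551.8 156.2 232.6] [180.    0.2  -6.7] F [-6.2  2.6 -0.4] gap 17.3 q [ 11.   4.  89.   0.  87. 107.]
rad 260.52184566429975 ang 173.46476482497917
n 1
[{"grip": 1, "tx": 0, "ty": -0.1, "tz": 0, "ax": 0, "ay": 0.2, "az": 0}]
```

>>> step_arm --plan '[{"grip":1,"tx":0,"ty":-0.1,"tz":0,"ax":0,"ay":0,"az":0},{"grip":1,"tx":0,"ty":0,"tz":0,"ax":0,"ay":0,"az":0},{"grip":4,"tx":0,"ty":0,"tz":0,"ax":0,"ay":0,"az":0},{"grip":4,"tx":0,"ty":0,"tz":0,"ax":0,"ay":0,"az":0},{"grip":4,"tx":0,"ty":0,"tz":0,"ax":0,"ay":0,"az":0},{"grip":4,"tx":0,"ty":0,"tz":-2,"ax":0,"ay":0,"az":0},{"grip":4,"tx":0,"ty":0,"tz":-3,"ax":0,"ay":0,"az":0},{"grip":4,"tx":0,"ty":0,"tz":-4,"ax":0,"ay":0,"az":0}]'

```text
time: 40.63
tool_pos: [551.3, 156.9, 320.5]
tcp_rot: [179.9, 0.4, -6.8]
ft_force: [0.8, -0.1, 0.4]
finger_gap: 40.0
```

>>> step_arm --plan '[{"grip":4,"tx":-3,"ty":0,"tz":-2,"ax":0,"ay":0,"az":0},{"grip":4,"tx":-4,"ty":0,"tz":0,"ax":0,"ay":0,"az":0},{"grip":4,"tx":-4,"ty":0,"tz":0,"ax":0,"ay":0,"az":0},{"grip":4,"tx":0,"ty":0,"tz":0,"ax":0,"ay":0,"az":0},{"grip":4,"tx":0,"ty":0,"tz":0,"ax":0,"ay":0,"az":0},{"grip":4,"tx":0,"ty":0,"tz":0,"ax":0,"ay":0,"az":0}]'

```text
time: 41.13
tool_pos: [443.8, 170.5, 343.7]
tcp_rot: [-180.0, 0.0, -6.8]
ft_force: [0.9, 0.3, 1.2]
finger_gap: 40.0
```

```bash
python3 - <<'E'
from h import *
st(); im=snap("wrist","w30.png")
for b in blobs(masks(im)["blue"],100): print(b[0],b[1].tolist(),onz("wrist",*b[0],245).round(1))
im=snap("side","s30.png"); M=masks(im)
for k in("blue","red"):
  for b in blobs(M[k],40): print(k,b[0],onz("side",*b[0],245 if k=="blue" else 86).round(1))
for b in blobs(M["white"],150):
  u,v=b[0]
  if 240<u<345 and 150<v<420: print("w",b[0],b[1].tolist(),onz("side",u,v,45).round(1))
E
```

```text
t41.13 [443.8 170.5 343.7] [-180.     0.    -6.8] F [0.9 0.3 1.2] gap 40.0 q [ 15. -13.  94.   0. 100. 112.]
[323.5  53.5] [308, 33, 32, 43, 994] [553.7 157.7 245. ]
[201.3 232.2] [163, 201, 59, 87, 789] [457.7 248.7 245. ]
blue [192.   54.5] [352.2 678.6 245. ]
blue [283.5 160.4] [552.6 157.8 245. ]
blue [221.7 198. ] [411.7  55.7 245. ]
red [153.   18.6] [ 177.4 1303.8   86. ]
red [138.6  19.6] [ 123.2 1304.2   86. ]
red [320.2 212.2] [633.9 143.5  86. ]
red [437.2 273.5] [855.  -88.8  86. ]
red [260.6 463.2] [ 435.6 -433.8   86. ]
w [312.6 171.4] [265, 157, 128, 31, 1492] [647.5 349.3  45. ]
w [275.6 218.6] [251, 206, 61, 21, 635] [525.8 180.7  45. ]
w [310.2 213.6] [295, 206, 34, 17, 180] [615.1 184.5  45. ]
w [270.4 234.7] [261, 228, 20, 14, 217] [507.  126.8  45. ]
w [303.9 235.4] [295, 229, 19, 14, 217] [588.  111.1  45. ]
```

View pics/s30.png

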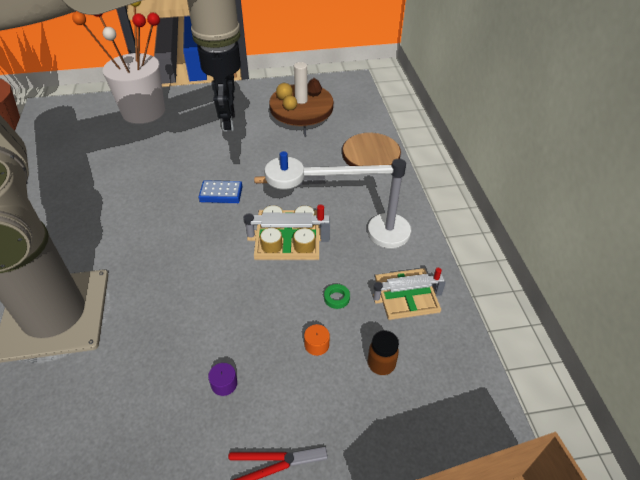

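View pics/w30.png

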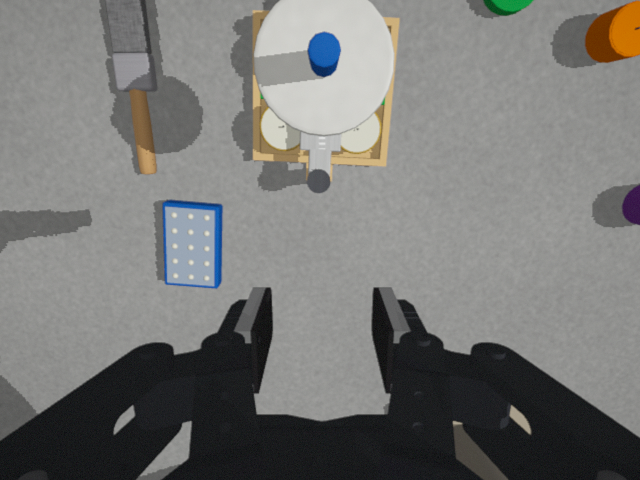

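```bash
python3 -c "
from bench import *
print(hand_in())"
```

```text
the job is handed in; nothing more can be done
None
```

The job is done and handed in, about 41 s into the 210 s allowed. No verdict was reported.

**What I did, in order**
- I swung the lamp about 67° to the robot's right, leaving its head roughly 270 mm from the crate centre.
- I stood all four gold candles that were on the bench in the large crate, one to a pocket. The orange and purple look-alikes and the smaller crate were left alone.
- I swung the keeper bar shut, then brought the lamp back over the crate.

**Last checks**
- **Candles:** each stopped against its pocket floor with about 10 N, about 5 mm above its bench height, as the pocket floors should give. In the last side picture the front two tops (the two not behind the bar) match their pockets within 3 mm for a 45 mm height. The rear two are partly hidden by the bar but looked seated before it closed.
- **Keeper bar:** it ended against its stop, with the push rising from 4.5 to 12 N and no movement. After release its knob stayed within about 0.5 mm of that position. I did not pull back on it to test the catch.
- **Lamp:** the side picture puts the knob at (552.6, 157.8) and the crate centre measured about (552.4, 157), so it is centred to about 1 mm.
- **Other things on the bench:** the last pictures show nothing else moved, and the arm stands clear of everything.

**Disagreements:** the blurred scene camera read candle positions 4–5 mm different from the side and wrist cameras. The wrist camera showed a steady sideways bias of about 1.5 mm. I relied on the side and wrist readings and corrected for that bias.

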